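# Load the reagent dispenser

### The arm

A 6-joint arm with a two-finger parallel gripper is mounted at the origin on the work surface. World frame = base frame: x ahead of the robot, y to its left, z up, the work surface at z = 0. Lengths are in mm, angles in rad, forces in N, time in s.
With the tool pointing down it reaches from about 400 to 925 mm from the base axis. Payload 12.5 kg.
Tool frame: the origin (TCP) lies at the very end of the fingers, on their centre line; the grasp point (between the pads) lies 19 mm behind it; z points along the fingers, y is the direction in which the jaws open and shut (so a half turn about z gives the same grasp; the last joint's range is limited). The gripper opens to 95 mm and grips with 3 to 60 N. Pads are 20 mm wide; open, the fingers measure 119 mm over their backs; the gripper's body (75 mm by 180 mm) begins 59 mm behind the grasp point.
Start: joints at [1.145, 0.491, 1.559, -0, 1.092, -0.106], TCP at [196.47, 593.339, 175.461] pointing down, gripper open.
Joint ranges: [-3.1, 3.1], [-0.84, 2.19], [0.05, 2.79], [-1.13, 4.28], [0.06, 2.93], [-2.69, 2.69]. Speed limits (rad/s): [2.22, 2.22, 2.79, 3.14, 3.14, 3.14].

### API

Orientations are given as [roll, pitch, yaw] about the fixed x, y, z axes, in that order (R = Rz(yaw) Ry(pitch) Rx(roll)).
In Python, from cell import env gives the robot as it stands. The module is installed in compiled form; this text tells all that it offers.
- The arm moves only by the tool arm_command, never from a script. Its argument "deltas" is a list that holds one entry, the list of rows, each a list of 5 numbers: the closure, from 0 (fully open) to 1 (shut), then the shift along the world's x, y, z as a fraction of full scale, then the turn about the world's z as a fraction of full scale. In form: [[[grip, dx, dy, dz, twist], ...]]. A call has 1 to 12 rows; each row shifts and turns the pose as measured when the row begins; what a row does not reach is not made up. Full scale, the value 1, is 100 mm for a shift and pi/4 rad for a turn. A row lasts 1/12 s, in which the tool goes at most 41.7 mm and 7.16 degrees, less where a joint would pass 70% of its speed; a pose out of reach is approached as far as the arm can. A call with a number of a shift or a turn outside -1 to 1 is refused whole. A call with a gripper value outside its range is refused whole. The fingers move at their own pace and stop on an object; the grip force is fixed at half the most. Time passes only in rows, so rows that do not move let the fingers close. It gives the time, the measured TCP pose, the force and the opening at its end, in the units of the state.
- env.state(): the state, without advancing time (a new reading comes with each control period).
- env.read_camera(name): name is "side" or "top"; returns a dict with "frame" (480x640x3 uint8, red, green, blue), "fx", "fy", "cx", "cy" (pixels), "R" (3x3) and "t" (3): a world point X has camera coordinates R X + t. Camera axes: x right, y down, z forward; pixel columns grow to the right and rows downward; lengths in mm; the calibration is good to about 2 mm. A picture is of the moment at which its call begins. There is no depth.
- env.job_done(): hands the job in, once; it reports no verdict.
The state is a dict: "t": time; "joints": joint angles; "qvel": joint speeds; "tau": joint torques, N m; "eef_pos": TCP position; "tcp_rot": TCP orientation; "ft_force": force on the tool from outside, world axes, zero at the start; "moment": the same for the moment, N m; "opening": opening from 0.0 (shut) to 1.0 (fully open).
Only numpy, scipy, OpenCV 4.12 (cv2) and the standard library are available. Lean on these libraries where they do the work, as an engineer would, in place of code of your own. Each camera call takes 0.05 s, during which the arm holds its last target.

### The job

Get the dispenser stand ready: first test its clamp screw by leaning on the red T handle clockwise with about 0.5 newton metres for a second (it should hold, never more than 0.9), and let go; then slide the white drip tray across the bench into the taped bay under the slots, square with the stand. After that take the spent red-capped barrel out of the stand and set it upright on the green mat, and hang every blue-capped barrel in a slot of its own (any slot), slid in sideways by the neck, fully home with its flange resting on the plate. Leave the tray in its bay, knock no barrel over and leave the other things on the bench alone.

Things in the scene. Friction and masses are not known exactly. Their poses are not given: they have to be found in the camera images.
- stand: fixed aluminium plate, 370 mm wide, 8 mm thick, top 165 mm above the bench, cantilevered from two posts 135 to 165 mm behind the row of slots; open below to front and sides. Origin on the bench under the middle of the row; x level to the back (about away from the robot), y left along the row. Front edge 38 mm in front of the row, rounded at the slot mouths. Only the screw rises above it.
- bay (a point): centre of the tray bay, 18 mm above the bench, in the middle of the four yellow tape corners under the slotted plate. Axes as those of the stand: x points from the slots' open side to the back of the stand, y to the left along the row of slots, z up.
- screw_grip (a point): centre of the red T handle of the clamp screw in the middle of the plate: 56 mm long (its x axis, level), 12 mm thick (y), 18 mm high, centre 43 mm above the plate top, z up on the screw's axis. Can be pinched across its thickness from above. The handle's angle differs from start to start.
- screw (a joint): twist of the clamp screw, rad; positive clockwise seen from above. The screw is tight: it does not turn but springs 0.1 rad for every 0.3 N m and springs back to 0 when let go. It is overloaded beyond 0.9 N m (0.3 rad).
- tray_centre (a point): centre of the pan of the loose white drip tray, 160 mm (its x) by 310 mm (y) by 36 mm high, walls and floor 8 mm, 0.5 kg; 18 mm above the bench. Its blue handle bar, 90 mm long (y), 8 mm thick, upright from the bench to 36 mm, lies 145 mm in front (-x) of this point, 61 mm clear of the pan; push it or pinch it from above. In the bay its axes match the bay's.
- mat_top (a point): centre of the top of the fixed green round mat for spent barrels, 110 mm across, 3 mm high, on the bench to the robot's left; z up.
- slot1 (a point): slot 1 of 4 (numbered from the robot's right): where a barrel's axis belongs when fully home, at the height of the plate's top face. Slots are 30 mm wide, straight, open to the front (-x of this point, axes as the stand's); their flat ends lie 15 mm behind this point. Slots 1-2 and 3-4 are 70 mm apart, 2-3 110 mm.
- slot2 (a point): slot 2 of 4 (numbered from the robot's right): where a barrel's axis belongs when fully home, at the height of the plate's top face. Slots are 30 mm wide, straight, open to the front (-x of this point, axes as the stand's); their flat ends lie 15 mm behind this point. Slots 1-2 and 3-4 are 70 mm apart, 2-3 110 mm.
- slot3 (a point): slot 3 of 4 (numbered from the robot's right): where a barrel's axis belongs when fully home, at the height of the plate's top face. Slots are 30 mm wide, straight, open to the front (-x of this point, axes as the stand's); their flat ends lie 15 mm behind this point. Slots 1-2 and 3-4 are 70 mm apart, 2-3 110 mm.
- slot4 (a point): slot 4 of 4 (numbered from the robot's right): where a barrel's axis belongs when fully home, at the height of the plate's top face. Slots are 30 mm wide, straight, open to the front (-x of this point, axes as the stand's); their flat ends lie 15 mm behind this point. Slots 1-2 and 3-4 are 70 mm apart, 2-3 110 mm.
- barrel1_mid (a point): barrel 1 (may be absent): its centre, 75 mm above its foot, z up its axis. Loose, upright, round, 149 mm tall, 0.2 kg. From the foot: amber body 44 mm across, 85 high; neck 26 across, 18 high; white flange 56 across, 6 thick (underside 28 mm above this point); blue cap 34 across, 40 high (grip here, middle 54 mm above this point). Only the neck passes a slot.
- barrel2_mid (a point): barrel 2 (may be absent): its centre, 75 mm above its foot, z up its axis. Loose, upright, round, 149 mm tall, 0.2 kg. From the foot: amber body 44 mm across, 85 high; neck 26 across, 18 high; white flange 56 across, 6 thick (underside 28 mm above this point); blue cap 34 across, 40 high (grip here, middle 54 mm above this point). Only the neck passes a slot.
- barrel3_mid (a point): barrel 3 (may be absent): its centre, 75 mm above its foot, z up its axis. Loose, upright, round, 149 mm tall, 0.2 kg. From the foot: amber body 44 mm across, 85 high; neck 26 across, 18 high; white flange 56 across, 6 thick (underside 28 mm above this point); blue cap 34 across, 40 high (grip here, middle 54 mm above this point). Only the neck passes a slot.
- barrel4_mid (a point): barrel 4 (may be absent): its centre, 75 mm above its foot, z up its axis. Loose, upright, round, 149 mm tall, 0.2 kg. From the foot: amber body 44 mm across, 85 high; neck 26 across, 18 high; white flange 56 across, 6 thick (underside 28 mm above this point); blue cap 34 across, 40 high (grip here, middle 54 mm above this point). Only the neck passes a slot.
- spent1_mid (a point): spent barrel 1: clear, red cap, hanging fully home in slot 1 at the start; one of the two spent barrels is there, the other absent. Its centre, 75 mm above its foot, z up; same shape, size and weight as the blue-capped barrels (flange underside 28 mm, cap middle 54 mm above this point).
- spent2_mid (a point): spent barrel 2: clear, red cap, hanging fully home in slot 4 at the start; one of the two spent barrels is there, the other absent. Its centre, 75 mm above its foot, z up; same shape, size and weight as the blue-capped barrels (flange underside 28 mm, cap middle 54 mm above this point).
- tuberack: green tube rack, 80 x 120 x 80 mm; bystander, loose, to be left alone; origin at the centre of its underside.
- platestack: stack of eight cream well plates, 86 x 128 x 120 mm; bystander, loose, to be left alone; origin at the centre of its underside.
- plates_low: stack of three clear well plates, 86 x 128 x 45 mm; bystander, loose, to be left alone; origin at the centre of its underside.
- dish: clear flat dish, 90 mm across, 16 mm high; bystander, loose, to be left alone; origin at the centre of its underside.
- washbottle: bottle with yellow cap, 64 mm across, 150 mm high; bystander, loose, to be left alone; origin at the centre of its underside.
- beaker: white beaker, 80 mm across, 100 mm high; bystander, loose, to be left alone; origin at the centre of its underside.
- tipbox: orange box with clear lid, 85 x 120 x 75 mm; bystander, loose, to be left alone; origin at the centre of its underside.
There are look-alikes about, which are no part of the job. What is shaped like the part that bears barrel3_mid but purple is not meant.

How it is judged (in metres and radians):
On the way, in this order (a step that is already met when the one before it is completed fails the run):
1. the clamp screw is loaded clockwise with at least 0.3 N m for 0.4 s (value of joint screw above 0.1 rad), for 0.4 s.
2. the screw is let go and the drip tray lies in its bay, square with the stand (horizontal distance between tray_centre and bay below 0.025 m and angle between the x axis of tray_centre and the x axis of bay, either way round below 0.15 rad and height (world z) of tray_centre below 0.024 m and value of joint screw between -0.05 and 0.05 rad), for 0.3 s.
3. every blue-capped barrel hangs in a slot and the spent one stands on the mat (((horizontal distance between barrel1_mid and slot1 below 0.007 m and z of barrel1_mid in the frame of slot1 between -0.032 and -0.024 m) or (horizontal distance between barrel1_mid and slot2 below 0.007 m and z of barrel1_mid in the frame of slot2 between -0.032 and -0.024 m) or (horizontal distance between barrel1_mid and slot3 below 0.007 m and z of barrel1_mid in the frame of slot3 between -0.032 and -0.024 m) or (horizontal distance between barrel1_mid and slot4 below 0.007 m and z of barrel1_mid in the frame of slot4 between -0.032 and -0.024 m)) and angle between each of barrel1_mid, barrel2_mid, barrel3_mid, barrel4_mid, spent1_mid, spent2_mid's own z axis and vertical below 0.1 rad and ((horizontal distance between barrel2_mid and slot1 below 0.007 m and z of barrel2_mid in the frame of slot1 between -0.032 and -0.024 m) or (horizontal distance between barrel2_mid and slot2 below 0.007 m and z of barrel2_mid in the frame of slot2 between -0.032 and -0.024 m) or (horizontal distance between barrel2_mid and slot3 below 0.007 m and z of barrel2_mid in the frame of slot3 between -0.032 and -0.024 m) or (horizontal distance between barrel2_mid and slot4 below 0.007 m and z of barrel2_mid in the frame of slot4 between -0.032 and -0.024 m)) and ((horizontal distance between barrel3_mid and slot1 below 0.007 m and z of barrel3_mid in the frame of slot1 between -0.032 and -0.024 m) or (horizontal distance between barrel3_mid and slot2 below 0.007 m and z of barrel3_mid in the frame of slot2 between -0.032 and -0.024 m) or (horizontal distance between barrel3_mid and slot3 below 0.007 m and z of barrel3_mid in the frame of slot3 between -0.032 and -0.024 m) or (horizontal distance between barrel3_mid and slot4 below 0.007 m and z of barrel3_mid in the frame of slot4 between -0.032 and -0.024 m)) and ((horizontal distance between barrel4_mid and slot1 below 0.007 m and z of barrel4_mid in the frame of slot1 between -0.032 and -0.024 m) or (horizontal distance between barrel4_mid and slot2 below 0.007 m and z of barrel4_mid in the frame of slot2 between -0.032 and -0.024 m) or (horizontal distance between barrel4_mid and slot3 below 0.007 m and z of barrel4_mid in the frame of slot3 between -0.032 and -0.024 m) or (horizontal distance between barrel4_mid and slot4 below 0.007 m and z of barrel4_mid in the frame of slot4 between -0.032 and -0.024 m)) and horizontal distance between each of spent1_mid, spent2_mid and mat_top below 0.03 m and z of spent1_mid in the frame of mat_top between 0.069 and 0.081 m and z of spent2_mid in the frame of mat_top between 0.069 and 0.081 m), for 0.3 s.
At the end, for the whole second after the job is handed in: Each blue-capped barrel hangs still in a slot: axis within 7 mm of home, flange within 4 mm of the plate top, upright within 0.1 rad. Spent barrel stands on the mat, within 30 mm of its centre. Tray flat, within 25 mm and 0.15 rad of the bay. Screw within 0.05 rad of 0 (all of step 2 and all of step 3 and linear speed of each of barrel1, barrel2, barrel3, barrel4, spent1, spent2 below 0.03 m/s and linear speed of tray below 0.02 m/s); the robot touches nothing.
It fails at once if the clamp screw is overloaded (more than 0.9 N m clockwise, or 0.45 N m the other way) (value of joint screw above 0.3 rad or value of joint screw below -0.15 rad).
It fails at once if a barrel is knocked over (angle between any of barrel1_mid, barrel2_mid, barrel3_mid, barrel4_mid, spent1_mid, spent2_mid's own z axis and vertical above 0.9 rad).
It fails at once if a bystander is shifted by more than 40 mm (distance of any of tuberack, platestack, plates_low, dish, washbottle, beaker, tipbox from where it was at the start of the episode above 0.04 m).
Of barrel1, barrel2, barrel3, barrel4 only 3 to 4 are there at a start; the rules pass over those that are not, and their reading is None.
Of spent1, spent2 only 1 to 1 are there at a start; the rules pass over those that are not, and their reading is None.
At some moment in a run one of tray may be knocked a few centimetres aside while the robot is not near it.
It also fails if it takes over 210 s, if anything falls off the work surface, if the arm or the gripper's body presses on something with over 40 N, if the wrist force passes 120 N, or if a joint passes its speed limit or range.

## Working session

There is one attempt and no reset: what is moved stays moved. The work goes in short steps, Python scripts to look and compute and a tool call to move; the robot and the scene stay as the last step left them, time stands still between calls to the robot, and variables do not carry over. Pictures are saved under pics/ and viewed, and the job is handed in when it is done.

Besides the shell and the picture viewer there is one more tool, called after "Request:" as name(argument=value, ...) on one line, values as JSON. arm_command: Moves the arm, as the interface text tells. Its arguments: {"type":"object","properties":{"deltas":{"type":"array","items":{"type":"array","items":{"type":"array","items":{"type":"number","minimum":-1,"maximum":1}}}}},"required":["deltas"]}

```bash
mkdir -p pics; cat > h.py <<'E'
from cell import env
import numpy as np, cv2
def snap(tag):
    out={}
    for n in ("side","top"):
        c=env.read_camera(n); out[n]=c
        cv2.imwrite(f"pics/{tag}_{n}.png",c["frame"][:,:,::-1])
    return out
def ray(c,u,v,z):
    R=np.array(c["R"]);t=np.array(c["t"]).ravel()
    o=-R.T@t; d=R.T@np.array([(u-c["cx"])/c["fx"],(v-c["cy"])/c["fy"],1])
    return o+d*(z-o[2])/d[2]
def proj(c,X):
    p=np.array(c["R"])@np.array(X,float)+np.array(c["t"]).ravel()
    return p[0]/p[2]*c["fx"]+c["cx"],p[1]/p[2]*c["fy"]+c["cy"]
E
python3 - <<'E'
from h import *
o=snap("a")
s=env.state();print(s)
for n in o:
    c=o[n];print(n,c["fx"],c["cx"],c["cy"],-np.array(c["R"]).T@np.array(c["t"]).ravel(),np.array(c["R"]).round(3).tolist())
E
```

```text
{'t': 0.1, 'joints': array([ 1.14540050e+00,  4.91474136e-01,  1.55938125e+00,  3.44190956e-07,
        1.09167938e+00, -1.05612677e-01]), 'qvel': array([-2.76775818e-04, -5.28861965e-04, -1.60021217e-03,  6.47239127e-05,
        1.25472814e-04, -1.29352357e-04]), 'tau': array([ 2.34057945e-03, -6.13621473e+01, -2.58604681e+01,  6.94138510e-02,
        4.70419193e-02, -9.69778011e-05]), 'eef_pos': array([196.36056241, 593.09707768, 174.93831893]), 'tcp_rot': array([-3.14065582e+00, -9.96176926e-05,  2.82180930e+00]), 'ft_force': array([ 0.09402011, -0.74291279,  0.07518721]), 'moment': array([ 0.02295461, -0.01380664, -0.02116859]), 'opening': 0.9972557227566461}
side 570.3352665398863 320.32261845100277 241.1981805714006 [  -79.23870329 -1202.0058899   1017.75181829] [[0.918, -0.396, 0.021], [-0.195, -0.499, -0.844], [0.345, 0.771, -0.536]]
top 464.17178455155005 318.50219467066376 235.90274233172082 [ 398.88920738   36.47989393 1595.00274272] [[0.003, -1.0, -0.013], [-0.998, -0.002, -0.068], [0.068, 0.013, -0.998]]
```

View pics/a_top.png

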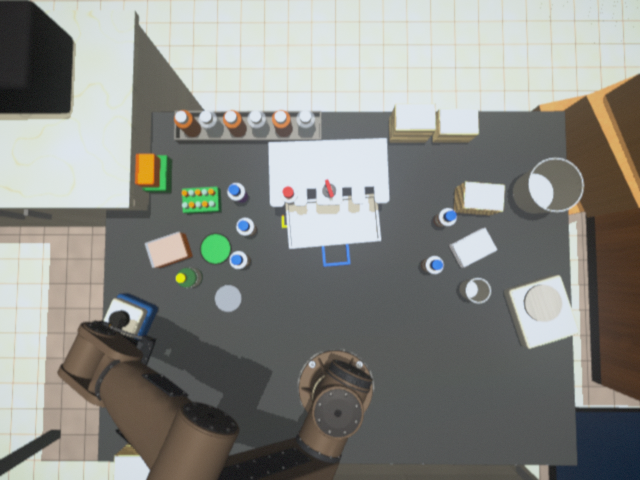

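View pics/a_side.png

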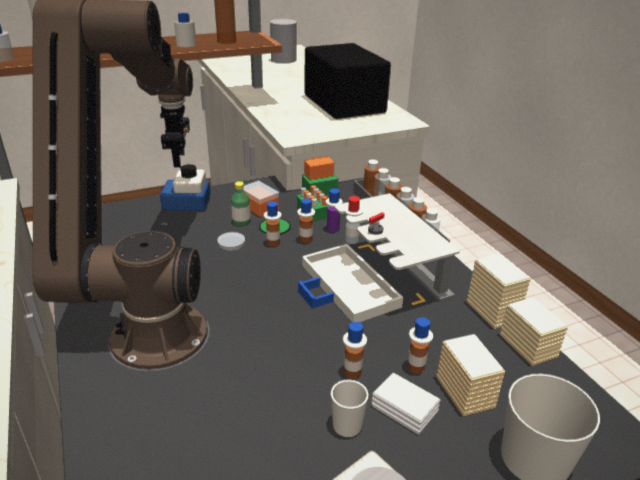

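The top view shows the stand plate around (328,172), the tray (333,220) with its handle (336,255), and a red cap at (288,192) in slot 4. Five blue caps are at (236,191), (245,227), (239,260), (447,217) and (433,265). In the side view the body at (333,215) looks purple, so I'll confirm that with enlarged crops.

```bash
python3 - <<'E'
import cv2
a=cv2.imread("pics/a_top.png");b=cv2.imread("pics/a_side.png")
cv2.imwrite("pics/crop1.png",cv2.resize(a[120:290,200:470],None,fx=2.9,fy=2.9,interpolation=cv2.INTER_CUBIC))
cv2.imwrite("pics/crop2.png",cv2.resize(b[150:320,220:460],None,fx=3.3,fy=3.3,interpolation=cv2.INTER_CUBIC))
E
```

```text
(no output)
```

View pics/crop1.png

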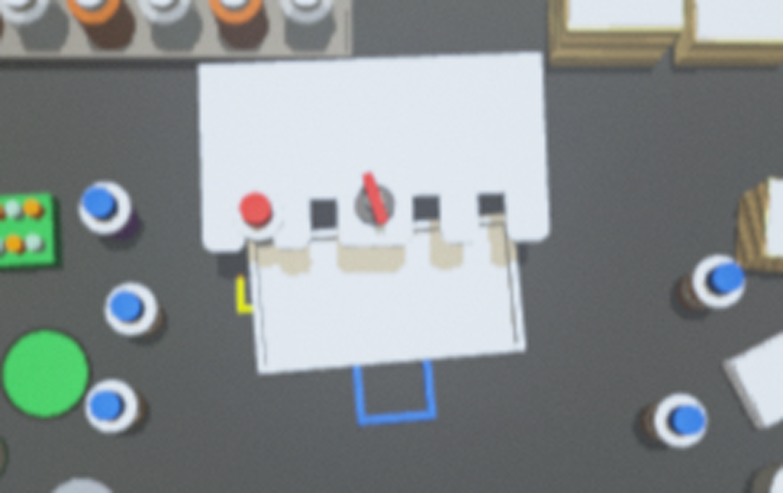

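View pics/crop2.png

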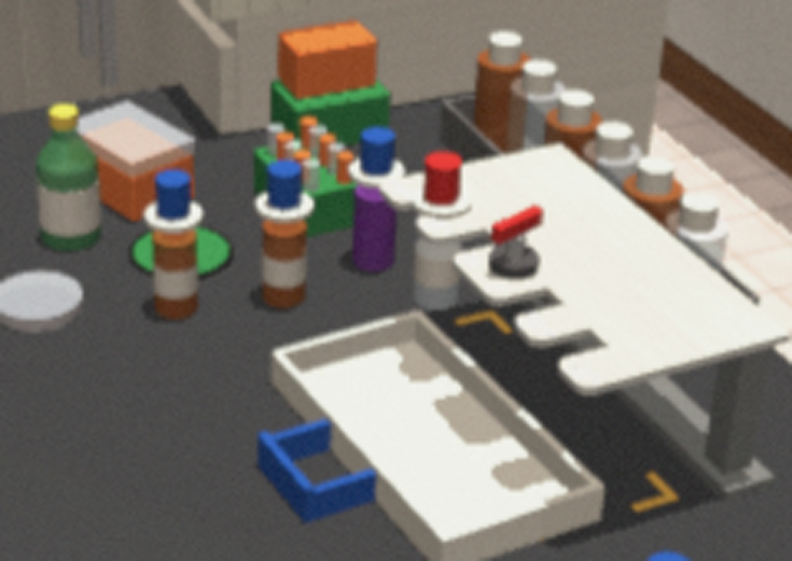

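The crops settle it: the barrel at top (236,191) has a purple body, so it is the look-alike and stays. The four amber barrels are the targets, and the spent one is in slot 4. Next I'll measure.

```bash
cat >> h.py <<'E'
def blobs(f,lo,hi,amin=15):
    m=cv2.inRange(cv2.cvtColor(f,cv2.COLOR_RGB2HSV),np.array(lo),np.array(hi))
    n,l,st,ce=cv2.connectedComponentsWithStats(m)
    return [(ce[i].round(1).tolist(),int(st[i][4]),st[i][:4].tolist()) for i in range(1,n) if st[i][4]>=amin],l
def tri(c1,p1,c2,p2):
    A=[];b=[]
    for c,(u,v) in((c1,p1),(c2,p2)):
        R=np.array(c["R"]);t=np.array(c["t"]).ravel()
        d=R.T@np.array([(u-c["cx"])/c["fx"],(v-c["cy"])/c["fy"],1]);d/=np.linalg.norm(d)
        o=-R.T@t;P=np.eye(3)-np.outer(d,d);A.append(P);b.append(P@o)
    return np.linalg.lstsq(np.vstack(A),np.hstack(b),rcond=None)[0]
E
python3 - <<'E'
from h import *
o={n:env.read_camera(n) for n in("side","top")}
T,S=o["top"],o["side"]
for n in o:
  f=o[n]["frame"]
  print(n,"blue",blobs(f,(100,120,60),(125,255,255))[0])
  print(n,"red",blobs(f,(172,150,60),(180,255,255))[0],blobs(f,(0,180,90),(4,255,255))[0])
  print(n,"green",blobs(f,(50,120,90),(75,255,255),60)[0])
  print(n,"yel",blobs(f,(20,120,90),(35,255,255),8)[0])
  print(n,"purple",blobs(f,(130,60,30),(160,255,255),8)[0])
m=cv2.inRange(T["frame"],(190,190,190),(255,255,255))
n,l,st,ce=cv2.connectedComponentsWithStats(m)
for i in range(1,n):
  if st[i][4]>300: print(i,st[i],ce[i])
E
```

```text
side blue [([183.1, 17.2], 75, [179, 13, 10, 9]), ([182.2, 198.6], 886, [160, 180, 49, 31]), ([333.8, 194.4], 119, [329, 188, 11, 14]), ([305.5, 205.1], 123, [301, 199, 10, 14]), ([272.0, 208.3], 119, [268, 202, 9, 14]), ([313.4, 292.7], 552, [298, 277, 36, 31]), ([421.8, 326.6], 251, [415, 317, 15, 21]), ([355.1, 331.2], 248, [349, 322, 14, 20])]
side red [] [([353.5, 203.1], 115, [349, 197, 10, 14]), ([375.8, 217.7], 57, [370, 214, 13, 9])]
side green [([319.7, 179.5], 129, [303, 175, 34, 9]), ([283.4, 225.4], 95, [279, 219, 10, 14])]
side yel [([238.7, 185.1], 58, [235, 182, 9, 8])]
side purple [([332.7, 219.8], 294, [327, 206, 13, 27])]
top blue [([233.7, 189.5], 87, [229, 185, 11, 10]), ([450.1, 215.5], 92, [445, 211, 12, 10]), ([243.2, 225.2], 80, [238, 221, 11, 10]), ([336.0, 258.3], 180, [322, 245, 28, 22]), ([236.1, 259.4], 83, [231, 255, 11, 10]), ([436.5, 264.5], 90, [431, 260, 12, 10]), ([141.8, 311.6], 424, [117, 294, 40, 42]), ([636.2, 418.1], 16, [634, 415, 6, 6]), ([605.7, 444.6], 1204, [570, 418, 70, 60]), ([593.8, 430.8], 19, [590, 426, 7, 11]), ([562.2, 471.4], 17,
[... 555 characters left out ...]
5, 277.7], 84, [176, 273, 10, 10])]
top purple [([244.0, 198.4], 28, [240, 194, 8, 8])]
1 [    0     0   640   207 71215] [307.11778417  72.03778698]
2 [623   0  17  20 338] [631.03254438   9.44378698]
6 [  269   139   120   109 10065] [329.49945355 187.90640835]
7 [529 173  24  36 594] [540.48989899 189.73232323]
8 [464 182  40  29 977] [483.94370522 196.01535312]
13 [ 510  222   77  184 4325] [553.48092486 312.3516763 ]
14 [453 229  43  37 913] [474.0230011  246.82913472]
21 [   0  243   50  215 9233] [ 22.29459547 340.36900249]
54 [104 300  38  22 340] [123.87352941 310.04117647]
66 [ 10 456  24  24 363] [ 22.87603306 471.00275482]
67 [  34  457  115   23 2102] [ 92.70599429 469.77307326]
```

```bash
python3 - <<'E'
from h import *
o={n:env.read_camera(n) for n in("side","top")}
T,S=o["top"],o["side"]
pairs=dict(purple=((233.7,189.5),(333.8,194.4)),B1=((243.2,225.2),(305.5,205.1)),B2=((236.1,259.4),(272,208.3)),B3=((450.1,215.5),(421.8,326.6)),B4=((436.5,264.5),(355.1,331.2)))
for k,(a,b) in pairs.items(): print(k,tri(T,a,S,b).round(1),"top only z=145",ray(T,*a,145).round(1)[:2],"side z=129",ray(S,*b,129).round(1)[:2])
f=T["frame"]; hsv=cv2.cvtColor(f,cv2.COLOR_RGB2HSV)
m=cv2.inRange(hsv,(0,110,80),(8,255,255))|cv2.inRange(hsv,(170,110,80),(180,255,255))
n,l,st,ce=cv2.connectedComponentsWithStats(m)
for i in range(1,n):
  if st[i][4]>10 and 260<ce[i][0]<400: 
    ys,xs=np.where(l==i); P=np.array([ray(T,x,y,217) for x,y in zip(xs,ys)])[:,:2]
    w,v=np.linalg.eigh(np.cov(P.T)); print("red",st[i],ce[i],P.mean(0).round(1),v[:,1].round(3),np.sqrt(w*12).round(1))
print("spent tri",tri(T,[ce[i] for i in range(1,n) if st[i][4]>10 and 260<ce[i][0]<300][0],S,(353.5,203.1)).round(1))
# plate edges, gray subpixel
g=cv2.GaussianBlur(f,(3,3),0).astype(float).mean(2)
def edge(line,thr=150):
    # first crossing along profile
    for i in range(len(line)-1):
        if (line[i]-thr)*(line[i+1]-thr)<=0: return i+(thr-line[i])/(line[i+1]-line[i])
be=[]
for u in range(285,375,3):
    e=edge(g[125:165,u]); 
    if e is not None: be.append(ray(T,u,125+e,165)[:2])
be=np.array(be); lf=[];rf=[]
for v in range(150,195,3):
    e=edge(g[v,255:290]); lf.append(ray(T,255+e,v,165)[:2])
    e=edge(g[v,405:370:-1]); rf.append(ray(T,405-e,v,165)[:2])
lf=np.array(lf);rf=np.array(rf)
def fit(P):
    r=cv2.fitLine(P.astype(np.float32),cv2.DIST_HUBER,0,.01,.01).ravel(); return r
for k,P in(("back",be),("left",lf),("right",rf)): r=fit(P);print(k,r[2:].round(1),r[:2].round(4),np.degrees(np.arctan2(r[1],r[0])).round(2))
# slot holes dark between u 300..385 row 185..200
for u0,u1 in((300,325),(335,358),(358,380)):
    print(u0,[(v,g[v,u0:u1].round(0).astype(int).tolist()) for v in (188,191,194,197)])
E
```

```text
purple [648.  326.6 130.6] top only z=145 [644.8 324. ] side z=129 [650.  329.1]
B1 [533.6 295.1 128.7] top only z=145 [531.6 292.4] side z=129 [533.9 294.4]
B2 [425.8 315.9 127.8] top only z=145 [424.2 313.1] side z=129 [426.3 313.2]
B3 [ 564.8 -359.7  131.9] top only z=145 [ 563.1 -356.1] side z=129 [ 567. -357.]
B4 [ 410.8 -315.   131.6] top only z=145 [ 410.  -311.5] side z=129 [ 412.9 -312.6]
red [326 180   7  17  59] [328.83050847 188.16949153] [636.8  24.1] [-0.954 -0.299] [10.5 50.1]
red [283 187  10  11  80] [287.65   191.6375] [626.3 147.5] [-0.845 -0.535] [24.9 28.2]
spent tri [631.  149.4 191. ]
back [803.7 -12.6] [ 0.0094 -1.    ] -89.46
left [708.4 213.5] [0.9993 0.0363] 2.08
right [ 710.3 -160.9] [0.9994 0.0357] 2.04
300 [(188, [232, 232, 232, 232, 231, 227, 214, 195, 183, 180, 180, 180, 180, 179, 179, 190, 211, 227, 232, 232, 231, 222, 197, 166, 148]), (191, [232, 232, 232, 232, 231, 222, 189, 138, 102, 93, 92, 92, 93, 93, 100, 128, 176, 215, 230, 232, 230, 215, 183, 154, 143]), (194, [232, 232, 232, 232, 231, 223, 191, 140, 103, 92, 91, 91, 91, 92, 98, 124, 173, 214,
[... 437 characters left out ...]
30, 232, 232, 230, 210, 164, 121, 105, 104, 104, 104, 103, 104, 118, 159, 207, 229, 232, 232, 232, 232]), (197, [230, 232, 232, 232, 232, 231, 226, 216, 210, 211, 213, 211, 202, 188, 178, 178, 193, 217, 230, 232, 232, 232, 232])]
358 [(188, [232, 232, 232, 232, 230, 217, 181, 135, 106, 100, 99, 99, 98, 98, 107, 141, 190, 222, 230, 231, 232, 232]), (191, [232, 232, 232, 232, 231, 221, 188, 136, 100, 90, 89, 89, 90, 90, 97, 127, 176, 216, 229, 232, 232, 231]), (194, [232, 232, 232, 232, 231, 226, 208, 181, 164, 164, 163, 160, 158, 159, 163, 174, 196, 220, 230, 231, 231, 232]), (197, [232, 232, 232, 232, 232, 230, 222, 208, 197, 192, 183, 172, 167, 166, 166, 170, 189, 216, 229, 231, 232, 232])]
```

```bash
python3 - <<'E'
from h import *
o={n:env.read_camera(n) for n in("side","top")}
T,S=o["top"],o["side"]
f=T["frame"]; g=cv2.GaussianBlur(f,(3,3),0).astype(float).mean(2)
def cross(line,thr):
    for i in range(len(line)-1):
        if (line[i]-thr)*(line[i+1]-thr)<0: return i+(thr-line[i])/(line[i+1]-line[i])
for name,uc,v in(("s3",311.5,193),("s2",347,191),("s1",369.5,190)):
    u=int(round(uc)); r=cross(g[v,u:u+15],170); l=cross(g[v,u:u-15:-1],170); 
    e=cross(g[v:v-15:-1,u],205)
    uu=(u+r+u-l)/2
    X=ray(T,uu,v-e,165); print(name,"w px",r+l,"end",X.round(1), "w mm",(ray(T,u-l,v,165)-ray(T,u+r,v,165)).round(1))
h=cv2.cvtColor(S["frame"],cv2.COLOR_RGB2HSV)
crop=cv2.resize(S["frame"][230:330,290:460],None,fx=4.6,fy=4.6,interpolation=cv2.INTER_CUBIC)
cv2.imwrite("pics/crop3.png",crop[:,:,::-1])
crop=cv2.resize(T["frame"][180:280,270:400],None,fx=6,fy=6,interpolation=cv2.INTER_CUBIC)
cv2.imwrite("pics/crop4.png",crop[:,:,::-1])
E
```

```text
s3 w px 9.54577417173766 end [648.4  78.6 165. ] w mm [-0.  29.7  0. ]
s2 w px 9.436865157021714 end [652.5 -31.3 165. ] w mm [-0.  29.3  0. ]
s1 w px 9.465110356536503 end [ 654.9 -101.3  165. ] w mm [-0.  29.3  0. ]
```

View pics/crop3.png

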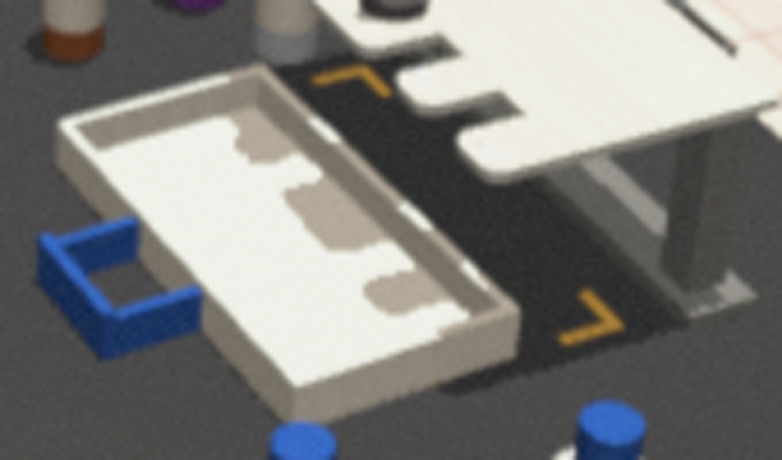

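View pics/crop4.png

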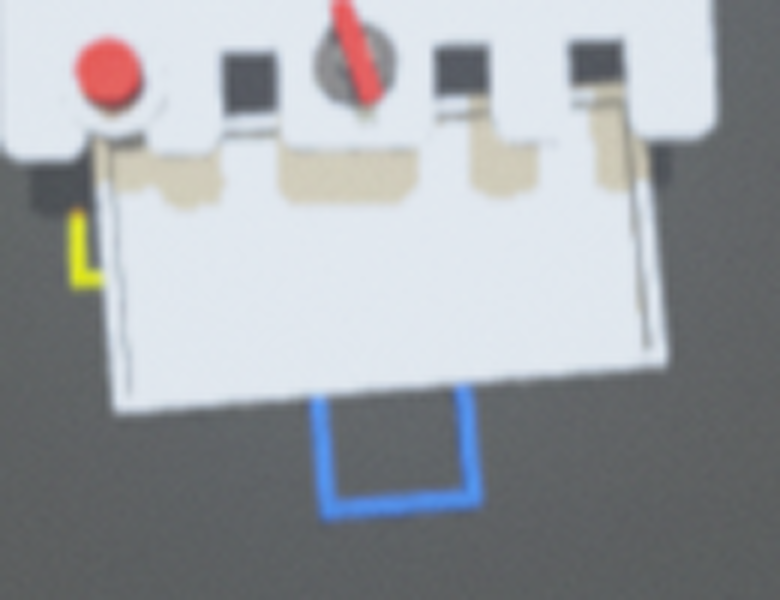

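Measured, mm: slot row centre ≈ (635.5, 23.3), stand yaw ≈ 2.05°. The spacings check out at 110 and 70. Slots:

| Slot | x | y |
|---|---|---|
| 1 | 640 | -102 |
| 2 | 637.5 | -32 |
| 3 | 633.4 | 78 |
| 4 | 631 | 148 |

The T handle is at (636.5, 23.7), axis about 17.5°. I'll move there first.

Request:
arm_command(deltas=[[[0,0,0,0.4,-0.15],[0,0,0,0.4,-0.15],[0,0,0,0.4,-0.15],[0,0.1,-0.1,0.4,-0.15],[0,0.25,-0.3,0,-0.15],[0,0.25,-0.3,0,-0.15],[0,0.25,-0.3,0,-0.15],[0,0.25,-0.3,0,-0.15],[0,0.25,-0.3,0,-0.15],[0,0.25,-0.3,0,-0.15],[0,0.25,-0.3,0,-0.15],[0,0.25,-0.3,0,-0.15]]])

```text
t: 1.4
eef_pos: [406.8, 334.5, 341.4]
tcp_rot: [-3.14, -0.008, 1.355]
ft_force: [-0.2, 0.3, -0.1]
opening: 0.999
```

Request:
arm_command(deltas=[[[0,0.25,-0.3,0,-0.15],[0,0.25,-0.3,0,-0.15],[0,0.25,-0.3,0,-0.15],[0,0.25,-0.3,0,-0.15],[0,0.25,-0.3,0,-0.15],[0,0.25,-0.3,0,-0.15],[0,0.2,-0.3,0,-0.15],[0,0.2,-0.3,0,-0.15]]])

```text
t: 2.07
eef_pos: [604.1, 79.6, 342.8]
tcp_rot: [-3.141, -0.011, 0.363]
ft_force: [-0.4, 1.3, 1.0]
opening: 1.0
```

Request:
arm_command(deltas=[[[0,0.16,-0.28,-0.2,-0.07],[0,0.16,-0.28,-0.3,0],[0,0,0,-0.3,0],[0,0,0,0,0],[0,0,0,0,0]]])

```text
t: 2.48
eef_pos: [639.5, 14.7, 262.0]
tcp_rot: [3.141, -0.013, 0.289]
ft_force: [0.3, 0.2, 1.3]
opening: 0.999
```

```bash
python3 - <<'E'
from h import *
o=snap("b")
print(env.state()["eef_pos"],env.state()["tcp_rot"],env.state()["moment"])
b=o["side"]["frame"][130:300,280:480];a=o["top"]["frame"][120:260,240:420]
a=cv2.resize(a,(480,373));b=cv2.resize(b,(700,595))
cv2.imwrite("pics/b1.png",b[:,:,::-1]);cv2.imwrite("pics/b2.png",a[:,:,::-1])
E
```

```text
[639.40063605  15.66761086 262.79897788] [ 3.14038938 -0.01402317  0.2898719 ] [-0.06069721  0.1256825  -0.03475007]
```

View pics/b1.png

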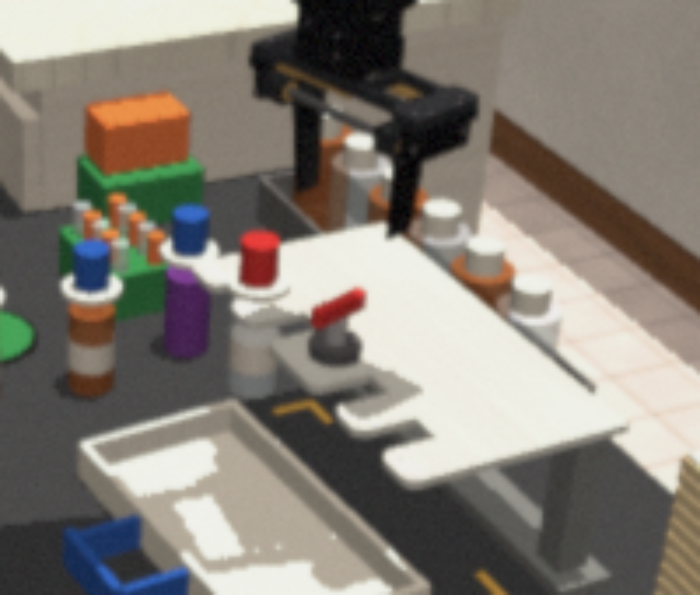

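The fingers straddle the red handle, at about (338,308) in the crop. I'll centre over it, descend and pinch.

Request:
arm_command(deltas=[[[0,-0.03,0.08,-0.2,0.02],[0,0,0,-0.25,0],[0,0,0,-0.2,0],[0,0,0,-0.05,0],[0,0,0,0,0],[0,0,0,0,0]]])

```text
t: 3.08
eef_pos: [639.3, 29.4, 204.1]
tcp_rot: [3.134, -0.031, 0.314]
ft_force: [0.5, 1.0, -0.1]
opening: 1.0
```

```bash
python3 - <<'E'
from h import *
s=env.state()
print(s["eef_pos"],s["tcp_rot"],s["moment"],s["ft_force"])
E
```

```text
[639.30970748  29.38253016 204.08590159] [ 3.13426871 -0.03107974  0.31406276] [-0.05115844  0.1653063   0.03099809] [ 0.48812257  1.01742942 -0.08497213]
```

Request:
arm_command(deltas=[[[0,-0.03,-0.05,-0.1,0],[0,0,0,-0.03,0],[0,0,0,0,0]]])

```text
t: 3.33
eef_pos: [637.5, 24.5, 194.5]
tcp_rot: [3.132, -0.037, 0.315]
ft_force: [0.4, 0.6, -0.0]
opening: 1.0
```

Request:
arm_command(deltas=[[[0.4,0,0,0,0],[0.6,0,0,0,0],[0.7,0,0,0,0],[0.75,0,0,0,0],[0.8,0,0,0,0],[0.8,0,0,0,0]]])

```text
t: 3.83
eef_pos: [638.1, 24.0, 195.9]
tcp_rot: [3.131, -0.039, 0.315]
ft_force: [0.1, -0.4, -0.4]
opening: 0.639
```

```bash
cat > st.py <<'E'
from h import *
s=env.state()
for k in("t","eef_pos","tcp_rot","moment","ft_force","opening"):print(k,np.round(s[k],3))
E
python3 st.py
```

```text
t 3.833
eef_pos [638.057  23.989 195.852]
tcp_rot [ 3.131 -0.039  0.315]
moment [0.003 0.189 0.01 ]
ft_force [ 0.058 -0.363 -0.447]
opening 0.639
```

Request:
arm_command(deltas=[[[0.8,0,0,0,0],[0.8,0,0,0,0],[0.8,0,0,0,0],[0.8,0,0,0,0],[0.8,0,0,0,0],[0.8,0,0,0,0],[0.8,0,0,0,0]]])

```text
t: 4.42
eef_pos: [638.1, 24.1, 195.8]
tcp_rot: [3.131, -0.038, 0.315]
ft_force: [0.2, -0.4, -0.1]
opening: 0.21
```

```bash
python3 st.py; python3 - <<'E'
from h import *
o=snap("c")
b=o["side"]["frame"][180:260,320:440]
cv2.imwrite("pics/c1.png",cv2.resize(b,None,fx=6,fy=6,interpolation=cv2.INTER_CUBIC)[:,:,::-1])
E
```

```text
t 4.417
eef_pos [638.082  24.075 195.787]
tcp_rot [ 3.131 -0.038  0.315]
moment [-0.05   0.221 -0.039]
ft_force [ 0.209 -0.443 -0.114]
opening 0.21
```

View pics/c1.png

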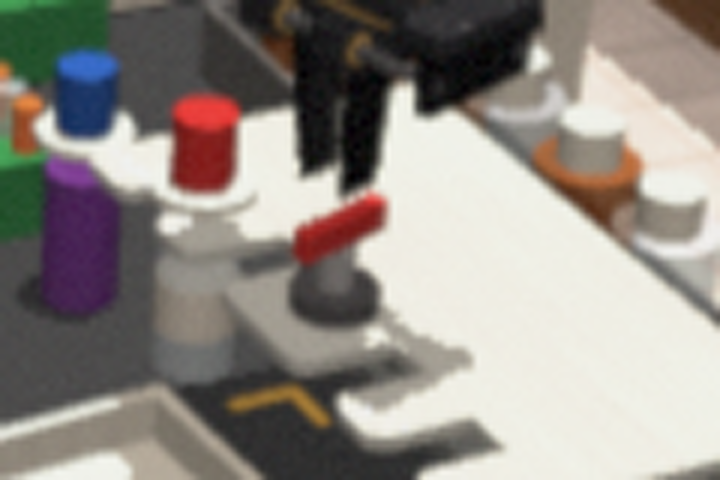

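```bash
python3 - <<'E'
from h import *
o={n:env.read_camera(n) for n in("side","top")}
S,T=o["side"],o["top"]
print("tcp side",proj(S,(638.1,24,195.8)),"top",proj(T,(638.1,24,195.8)))
print("handle exp",proj(S,(636,24,208)),proj(S,(636,24,165)))
m=cv2.inRange(cv2.cvtColor(S["frame"],cv2.COLOR_RGB2HSV),(0,150,90),(6,255,255)); n,l,st,ce=cv2.connectedComponentsWithStats(m);print([(ce[i],st[i]) for i in range(1,n) if st[i][4]>20])
h=cv2.resize(T["frame"][150:230,270:390],None,fx=6,fy=6,interpolation=cv2.INTER_CUBIC)
cv2.imwrite("pics/c2.png",h[:,:,::-1])
E
```

```text
tcp side (np.float64(374.9009881279337), np.float64(220.83236790129905)) top (np.float64(328.7941489524916), np.float64(188.94659886939885))
handle exp (np.float64(374.55931461696105), np.float64(217.27155463201623)) (np.float64(373.4844998723134), np.float64(230.16533564232085))
[(array([353.66906475, 202.69064748]), array([349, 196,  11,  15, 139], dtype=int32)), (array([375.60273973, 217.95890411]), array([369, 213,  15,  11,  73], dtype=int32))]
```

View pics/c2.png

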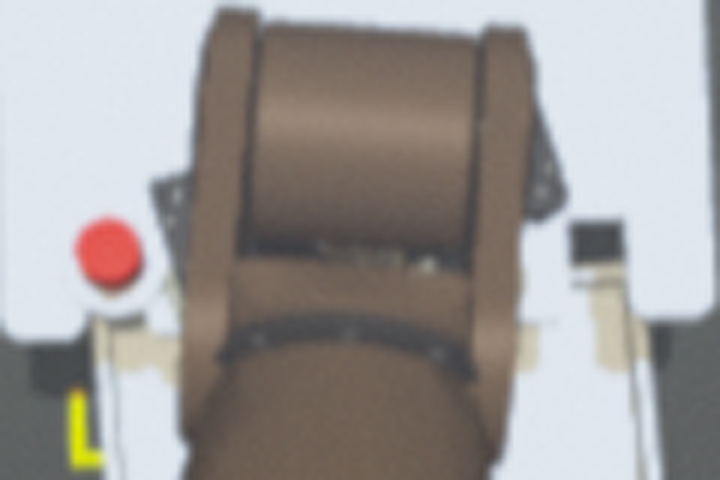

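```bash
python3 - <<'E'
from h import *
S=env.read_camera("side")
for c,y,h in(((639.4,15.7,262.8),.29,53),((638.1,24,195.8),.315,16)):
  for s in(1,-1): print(np.round(proj(S,np.array(c)+s*h*np.array([-np.sin(y),np.cos(y),0])),1))
b=S["frame"][150:260,330:430]
cv2.imwrite("pics/c3.png",cv2.resize(b,None,fx=6,fy=5.4,interpolation=cv2.INTER_NEAREST)[:,:,::-1])
print(S["frame"][205:226:1,380].tolist())
E
```

```text
[365.3 194.4]
[392.2 208.7]
[370.9 218.7]
[379. 223.]
[[16, 7, 12], [11, 5, 9], [13, 16, 13], [7, 7, 9], [9, 7, 5], [64, 62, 59], [155, 141, 131], [215, 177, 164], [187, 84, 76], [166, 43, 40], [148, 34, 32], [126, 30, 30], [121, 30, 28], [119, 43, 39], [150, 112, 103], [207, 193, 180], [233, 230, 219], [235, 233, 223], [230, 226, 215], [190, 185, 172], [100, 98, 92]]
```

View pics/c3.png

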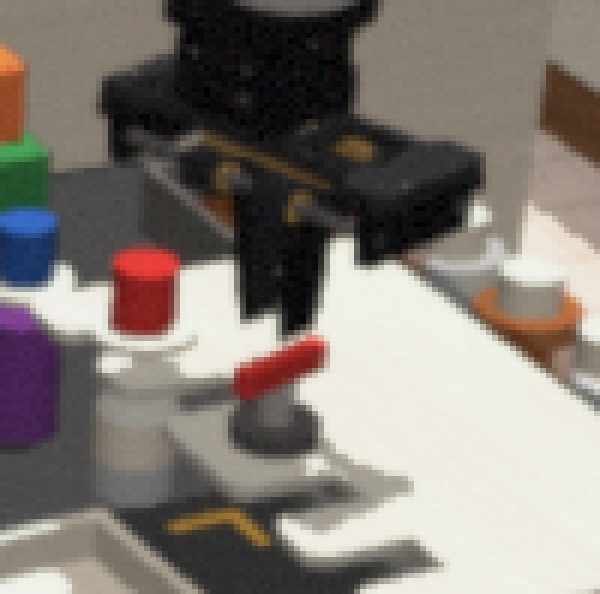

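The visible fingertips sit about 11 px (~35 mm) above where the reported TCP projects, and the offset is the same in both pictures. I'll close further: stopping at 12 mm (~0.13) means the handle is gripped.

Request:
arm_command(deltas=[[[0.85,0,0,0,0],[0.9,0,0,0,0],[0.93,0,0,0,0],[1,0,0,0,0],[1,0,0,0,0]]])

```text
t: 5.08
eef_pos: [638.1, 24.0, 195.8]
tcp_rot: [3.131, -0.038, 0.315]
ft_force: [0.8, -0.2, 0.2]
opening: 0.012
```

```bash
python3 st.py; python3 - <<'E'
from h import *
S=env.read_camera("side")
print(proj(S,(196.4,593,175)))
E
```

```text
t 5.083
eef_pos [638.099  24.044 195.788]
tcp_rot [ 3.131 -0.038  0.315]
moment [-0.034  0.154 -0.003]
ft_force [ 0.788 -0.218  0.217]
opening 0.012
(np.float64(180.02303762121738), np.float64(170.74552918371234))
```

It shut to 0, so the handle is not between the pads. I'll locate the real fingertip from both pictures.

```bash
python3 - <<'E'
from h import *
S=env.read_camera("side");T=env.read_camera("top")
for z in(175,190,205,215): print(z,np.round(proj(S,(196.4,593,z)),1), np.round(proj(S,(638,24,z+20)),1))
a=cv2.imread("pics/a_side.png")[50:200,130:230]
b=S["frame"][150:260,330:430][:,:,::-1]
x=cv2.convertScaleAbs(cv2.resize(a,(400,600),interpolation=cv2.INTER_NEAREST),alpha=1.5,beta=20)
y=cv2.convertScaleAbs(cv2.resize(b,(400,440),interpolation=cv2.INTER_NEAREST),alpha=1.5,beta=20)
y=cv2.copyMakeBorder(y,0,160,0,0,cv2.BORDER_CONSTANT)
cv2.imwrite("pics/d1.png",np.hstack([x,y]))
E
```

```text
175 [180.  170.7] [374.8 221.1]
190 [179.5 166.7] [375.2 216.5]
205 [179.  162.6] [375.6 211.9]
215 [178.7 159.9] [375.9 208.9]
```

View pics/d1.png

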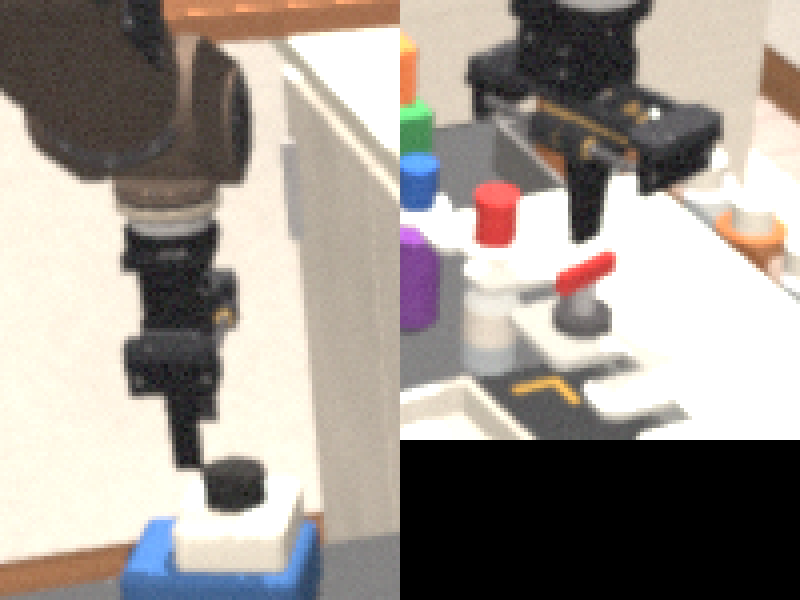

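The closed tip shows at pixel (375.5,210.3), which matches z≈230 on the commanded axis rather than 196. The tips are therefore about 33 mm above the reported TCP. I'll open, go down in small steps and check by picture and force.

Request:
arm_command(deltas=[[[0.5,-0.01,0,0,0],[0.5,0,0,0,0],[0.5,0,0,0,0],[0.5,0,0,0,0],[0.5,0,0,0,0],[0.5,0,0,0,0],[0.5,0,0,-0.1,0],[0.5,0,0,-0.05,0],[0.5,0,0,0,0]]])

```text
t: 5.98
eef_pos: [636.9, 24.1, 179.4]
tcp_rot: [3.131, -0.039, 0.315]
ft_force: [-1.0, -0.2, -0.3]
opening: 0.493
```

```bash
cat > z.py <<'E'
import sys
from h import *
tag=sys.argv[1];x0,y0,x1,y1=map(int,sys.argv[3:7]);n=sys.argv[2]
c=env.read_camera(n);f=c["frame"][y0:y1,x0:x1];k=min(790/(x1-x0),590/(y1-y0))
f=cv2.resize(f,None,fx=k,fy=k,interpolation=cv2.INTER_CUBIC)
f=cv2.convertScaleAbs(f,alpha=1.3 if n=="side" else 1,beta=15 if n=="side" else 0)
cv2.imwrite(f"pics/{tag}.png",f[:,:,::-1]);print("scale",k)
E
python3 st.py;python3 z.py e1 side 330 150 430 240
```

```text
t 5.983
eef_pos [636.938  24.07  179.44 ]
tcp_rot [ 3.131 -0.039  0.315]
moment [-0.064  0.201  0.019]
ft_force [-0.979 -0.156 -0.35 ]
opening 0.493
scale 6.555555555555555
```

View pics/e1.png

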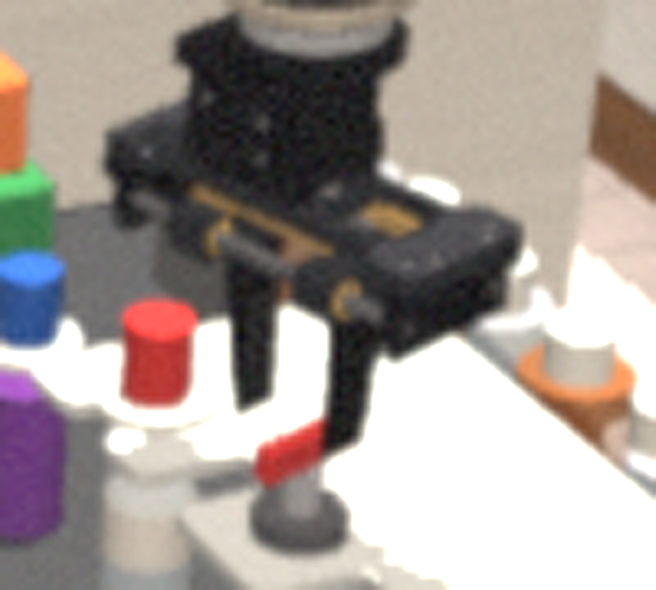

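Request:
arm_command(deltas=[[[0.5,0,0,-0.1,0],[0.5,0,0,-0.06,0],[0.5,0,0,0,0]]])

```text
t: 6.28
eef_pos: [636.9, 24.1, 161.9]
tcp_rot: [3.131, -0.039, 0.315]
ft_force: [-0.2, -1.0, -0.1]
opening: 0.502
```

Request:
arm_command(deltas=[[[0.7,0,0,0,0],[0.75,0,0,0,0],[0.8,0,0,0,0],[0.8,0,0,0,0],[0.8,0,0,0,0],[0.8,0,0,0,0]]])

```text
t: 6.78
eef_pos: [637.1, 24.0, 161.8]
tcp_rot: [3.131, -0.039, 0.315]
ft_force: [-0.4, 0.5, 0.5]
opening: 0.209
```

```bash
python3 st.py;python3 z.py e2 side 330 150 430 240
```

```text
t 6.783
eef_pos [637.08   24.034 161.83 ]
tcp_rot [ 3.131 -0.039  0.315]
moment [-0.054  0.177  0.024]
ft_force [-0.439  0.523  0.516]
opening 0.209
scale 6.555555555555555
```

View pics/e2.png

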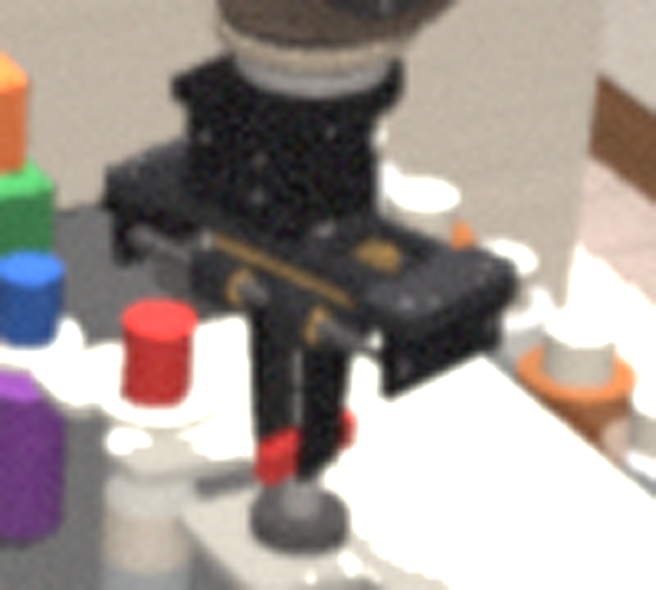

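The handle is now between the fingers, with red visible on both sides of the near finger. Closing.

Request:
arm_command(deltas=[[[0.85,0,0,0,0],[0.87,0,0,0,0],[0.9,0,0,0,0],[1,0,0,0,0],[1,0,0,0,0],[1,0,0,0,0]]])

```text
t: 7.33
eef_pos: [637.6, 22.4, 162.1]
tcp_rot: [3.129, -0.039, 0.314]
ft_force: [1.1, -1.6, -0.3]
opening: 0.122
```

```bash
python3 st.py
```

```text
t 7.333
eef_pos [637.644  22.389 162.055]
tcp_rot [ 3.129 -0.039  0.314]
moment [-0.067  0.195  0.021]
ft_force [ 1.09  -1.646 -0.338]
opening 0.122
```

Gripped at 12 mm with no moment. Now twisting clockwise in small steps.

Request:
arm_command(deltas=[[[1,0,0,0,-0.08],[1,0,0,0,0]]])

```text
t: 7.5
eef_pos: [637.6, 22.5, 162.1]
tcp_rot: [3.129, -0.039, 0.25]
ft_force: [0.5, -1.2, 0.1]
opening: 0.125
```

```bash
python3 st.py
```

```text
t 7.5
eef_pos [637.565  22.495 162.074]
tcp_rot [ 3.129 -0.039  0.25 ]
moment [-0.095  0.187  0.162]
ft_force [ 0.505 -1.238  0.135]
opening 0.125
```

Request:
arm_command(deltas=[[[1,0,0,0,-0.1],[1,0,0,0,0]]])

```text
t: 7.67
eef_pos: [637.5, 22.6, 162.0]
tcp_rot: [3.129, -0.039, 0.173]
ft_force: [0.7, -1.9, -2.0]
opening: 0.125
```

```bash
python3 st.py
```

```text
t 7.667
eef_pos [637.466  22.598 162.047]
tcp_rot [ 3.129 -0.039  0.173]
moment [-0.081  0.137  0.363]
ft_force [ 0.678 -1.892 -2.048]
opening 0.125
```

Request:
arm_command(deltas=[[[1,0,0,0,-0.04],[1,0,0,0,0],[1,0,0,0,0],[1,0,0,0,0],[1,0,0,0,0],[1,0,0,0,0]]])

```text
t: 8.17
eef_pos: [637.5, 22.6, 162.1]
tcp_rot: [3.128, -0.039, 0.159]
ft_force: [0.8, -0.1, -0.3]
opening: 0.126
```

```bash
python3 st.py
```

```text
t 8.167
eef_pos [637.476  22.573 162.069]
tcp_rot [ 3.128 -0.039  0.159]
moment [-0.003  0.14   0.46 ]
ft_force [ 0.847 -0.082 -0.275]
opening 0.126
```

Request:
arm_command(deltas=[[[1,0,0,0,0],[1,0,0,0,0],[1,0,0,0,0],[1,0,0,0,0],[1,0,0,0,0],[1,0,0,0,0],[1,0,0,0,0],[1,0,0,0,0]]])

```text
t: 8.83
eef_pos: [637.5, 22.5, 162.1]
tcp_rot: [3.128, -0.039, 0.161]
ft_force: [-0.0, -0.1, 0.5]
opening: 0.124
```

```bash
python3 st.py
```

```text
t 8.833
eef_pos [637.473  22.544 162.072]
tcp_rot [ 3.128 -0.039  0.161]
moment [0.003 0.148 0.435]
ft_force [-0.024 -0.132  0.53 ]
opening 0.124
```

It held about 0.45 N·m (twist 0.155 rad) for over a second. Unwinding, then letting go.

Request:
arm_command(deltas=[[[1,0,0,0,0.1],[1,0,0,0,0.09],[1,0,0,0,0],[0.6,0,0,0,0],[0.5,0,0,0,0],[0.5,0,0,0,0],[0.5,0,0,0,0],[0.5,0,0,0,0],[0.5,0,0,0,0]]])

```text
t: 9.58
eef_pos: [637.6, 22.6, 162.2]
tcp_rot: [3.128, -0.039, 0.305]
ft_force: [-0.8, 0.6, -0.5]
opening: 0.472
```

Request:
arm_command(deltas=[[[0.5,0,0,0.2,0],[0.5,0,0,0.3,0],[0.4,0,0,0.4,0.1],[0.4,-0.3,0,0.2,0.15],[0.4,-0.3,0,0,0.15],[0.4,-0.3,0,0,0.15],[0.4,-0.3,0,0,0.15],[0.4,-0.3,0,0,0.15],[0.4,-0.3,0,0,0.15],[0.4,-0.3,0,0,0.15],[0.4,0,0,0,0.15],[0.4,0,0,0,0.15]]])

```text
t: 10.58
eef_pos: [416.3, 23.5, 275.6]
tcp_rot: [3.122, -0.036, 1.49]
ft_force: [0.7, 0.1, -0.8]
opening: 0.6
```

```bash
python3 st.py
```

```text
t 10.583
eef_pos [416.289  23.536 275.603]
tcp_rot [ 3.122 -0.036  1.49 ]
moment [-0.053  0.061  0.045]
ft_force [ 0.72   0.081 -0.814]
opening 0.6
```

```bash
python3 - <<'E'
from h import *
o={n:env.read_camera(n) for n in("side","top")}
S,T=o["side"],o["top"]
y=np.radians(2.05);R=np.array([[np.cos(y),-np.sin(y)],[np.sin(y),np.cos(y)]]);O=np.array([635.5,23.3])
inst=lambda X:(R.T@(X[:2]-O)).round(1)
for n,c,p in(("FL",T,(282,228)),("BL",S,(369.3,244.8)),("BR",S,(425.2,301.1))):
    X=ray(c,*p,0);print(n,X.round(1),"stand",inst(X))
for p in((289.2,248.7),(381.2,240.8)):print("panfront top",ray(T,*p,36).round(1))
for p in((323.7,266.3),(350.3,263.7)):print("handle outer",ray(T,*p,36).round(1))
# side pan corners at z36 from crop3
for nm,p in(("BLtop",(258,68)),("FLtop",(58,122)),("FR",(297,390)),("BR",(517,312))):
    print(nm,ray(S,p[0]/4.6+290,p[1]/4.6+230,36).round(1))
cv2.imwrite("pics/f_top.png",T["frame"][:,:,::-1])
E
python3 z.py f1 side 240 200 470 360
```

```text
FL [535.4 183.6   0. ] stand [-94.3 163.8]
BL [717.7 183.3   0. ] stand [ 87.8 157. ]
BR [ 729.3 -142.5    0. ] stand [  87.8 -169.1]
panfront top [462.5 155.4  36. ]
panfront top [ 489.7 -153.6   36. ]
handle outer [403.7  39.3  36. ]
handle outer [412.7 -49.8  36. ]
BLtop [620.3 161.5  36. ]
FLtop [466.6 150.1  36. ]
FR [ 492.2 -159.9   36. ]
BR [ 649.  -143.6   36. ]
scale 3.4347826086956523
```

View pics/f1.png

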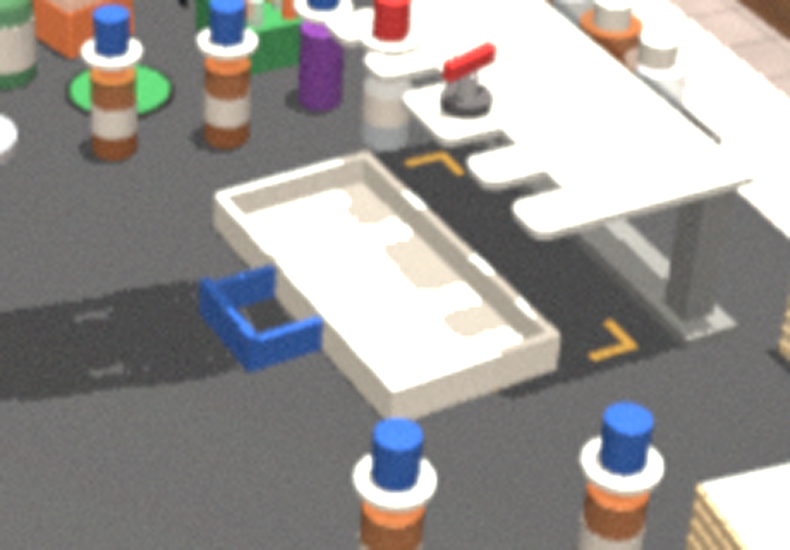

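View pics/f_top.png

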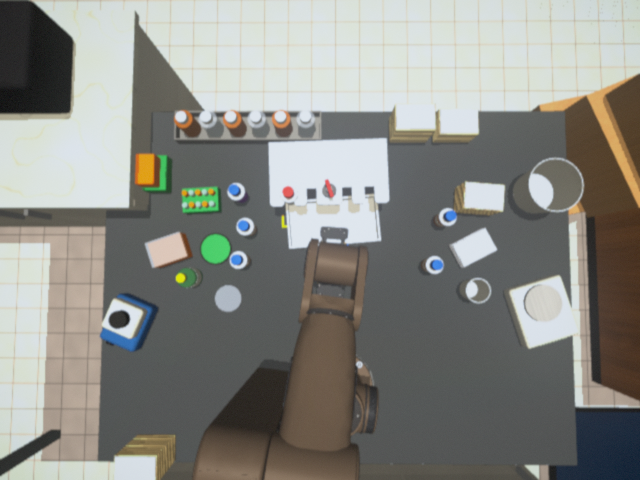

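Tray centre ≈ (556,6), yaw ≈ 5.2°. Bay centre ≈ stand origin (635.5,23), yaw 2.05°. I'll pinch the handle bar at about (411,-7).

Request:
arm_command(deltas=[[[0.4,-0.03,-0.15,-0.3,0.11],[0.4,0,-0.14,-0.3,0.11],[0.4,0,0,-0.35,0],[0.4,0,0,-0.35,0],[0.4,0,0,-0.35,0],[0.4,0,0,-0.3,0],[0.4,0,0,-0.2,0],[0.4,0,0,0,0],[0.4,0,0,0,0]]])

```text
t: 11.48
eef_pos: [418.1, -7.4, 52.9]
tcp_rot: [3.116, -0.035, 1.617]
ft_force: [1.3, 0.5, 0.0]
opening: 0.6
```

```bash
python3 st.py;python3 z.py g1 side 260 200 400 310
```

```text
t 11.483
eef_pos [418.051  -7.359  52.893]
tcp_rot [ 3.116 -0.035  1.617]
moment [-0.037  0.051  0.017]
ft_force [1.294 0.495 0.004]
opening 0.6
scale 5.363636363636363
```

View pics/g1.png

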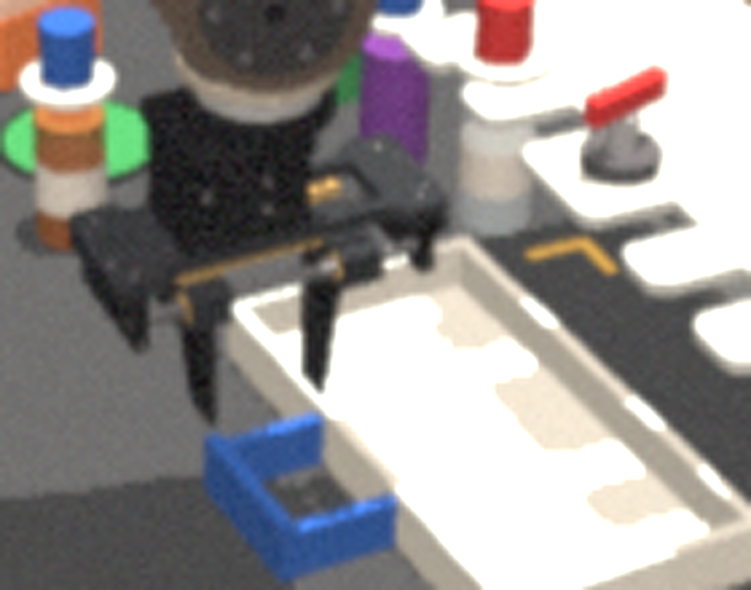

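```bash
python3 - <<'E'
from h import *
S=env.read_camera("side")
for z in(53,75,85,95):print(z,np.round(proj(S,(418,-7.4,z)),1))
print(proj(S,(411.6,-7.5,36)))
E
```

```text
53 [307.4 284.1]
75 [307.5 277.7]
85 [307.5 274.8]
95 [307.5 271.9]
(np.float64(305.2567770044553), np.float64(289.40818138666606))
```

Request:
arm_command(deltas=[[[0.4,-0.065,0,-0.2,0.05],[0.4,0,0,-0.2,0],[0.4,0,0,-0.15,0],[0.4,0,0,-0.05,0],[0.4,0,0,0,0]]])

```text
t: 12.0
eef_pos: [418.2, -8.4, -0.8]
tcp_rot: [3.098, -0.03, 1.655]
ft_force: [0.0, 0.9, -0.2]
opening: 0.601
```

```bash
python3 st.py;python3 z.py g2 side 260 200 400 310
```

```text
t 12.0
eef_pos [418.207  -8.377  -0.841]
tcp_rot [ 3.098 -0.03   1.655]
moment [-0.128  0.088 -0.038]
ft_force [ 0.024  0.947 -0.191]
opening 0.601
scale 5.363636363636363
```

View pics/g2.png

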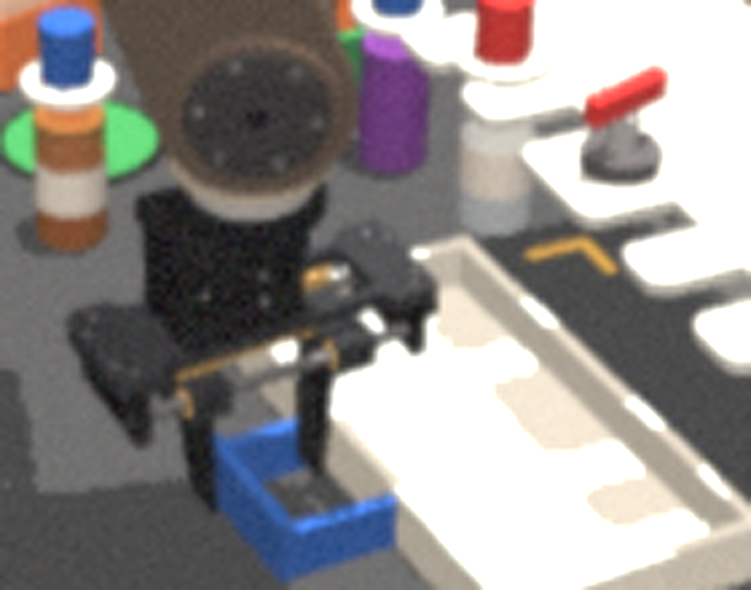

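```bash
python3 - <<'E'
from h import *
s=env.state();print(s["joints"].round(3),s["tau"].round(1))
E
```

```text
[-0.209  0.513  2.248  0.12   0.349 -0.406] [ -0.  -44.1  -8.    0.1  -0.2  -0.1]
```

Request:
arm_command(deltas=[[[0.4,-0.04,0,-0.15,0],[0.4,0,0,-0.15,0],[0.4,0,0,0,0]]])

```text
t: 12.3
eef_pos: [417.6, -8.8, -27.0]
tcp_rot: [3.089, -0.028, 1.655]
ft_force: [0.2, 0.0, -0.7]
opening: 0.597
```

```bash
python3 st.py
```

```text
t 12.3
eef_pos [417.619  -8.831 -27.037]
tcp_rot [ 3.089 -0.028  1.655]
moment [-0.159  0.086 -0.009]
ft_force [ 0.22   0.025 -0.668]
opening 0.597
```

Request:
arm_command(deltas=[[[0.7,0,0,0,0],[0.8,0,0,0,0],[0.9,0,0,0,0],[1,0,0,0,0],[1,0,0,0,0],[1,0,0,0,0],[1,0,0,0,0],[1,0,0,0,0],[1,0,0,0,0],[1,0,0,0,0]]])

```text
t: 13.13
eef_pos: [419.7, -8.9, -22.0]
tcp_rot: [3.084, -0.027, 1.655]
ft_force: [-0.0, -0.1, 1.8]
opening: 0.089
```

```bash
python3 st.py;python3 z.py g3 side 260 200 400 310
```

```text
t 13.133
eef_pos [419.741  -8.9   -21.951]
tcp_rot [ 3.084 -0.027  1.655]
moment [-0.101  0.431  0.051]
ft_force [-0.011 -0.131  1.815]
opening 0.089
scale 5.363636363636363
```

View pics/g3.png

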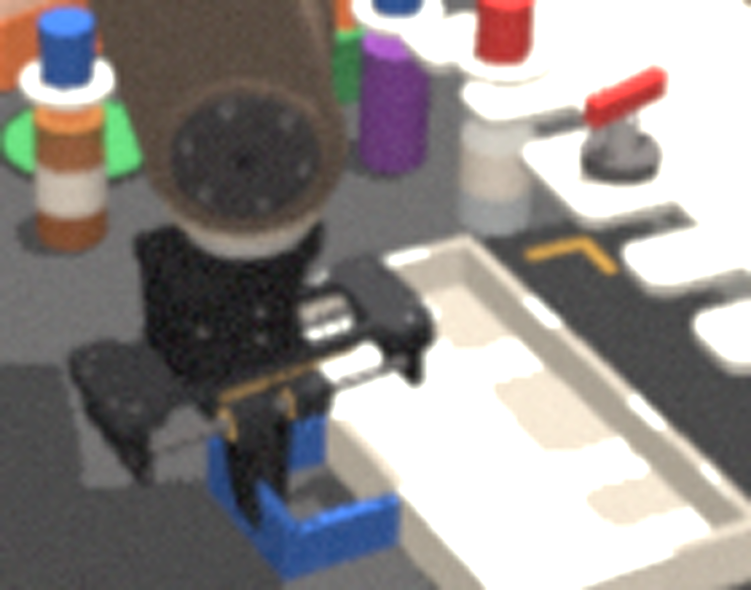

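The handle is gripped at 8.4 mm. Now sliding the tray about +79 x, +25 y, −3°.

Request:
arm_command(deltas=[[[1,0.06,0.02,0.02,-0.01],[1,0.1,0.03,0,-0.015],[1,0.12,0.04,0,-0.015],[1,0.12,0.04,0,-0.015],[1,0.12,0.04,0,-0.015],[1,0.08,0.03,0,0],[1,0,0,0,0]]])

```text
t: 13.77
eef_pos: [476.0, 12.9, -22.0]
tcp_rot: [3.098, -0.03, 1.596]
ft_force: [2.1, 3.1, 5.2]
opening: 0.086
```

```bash
python3 st.py;python3 z.py g4 side 260 190 460 340
```

```text
t 13.767
eef_pos [475.996  12.922 -21.999]
tcp_rot [ 3.098 -0.03   1.596]
moment [ 0.471 -0.14  -0.069]
ft_force [2.054 3.091 5.195]
opening 0.086
scale 3.933333333333333
```

View pics/g4.png

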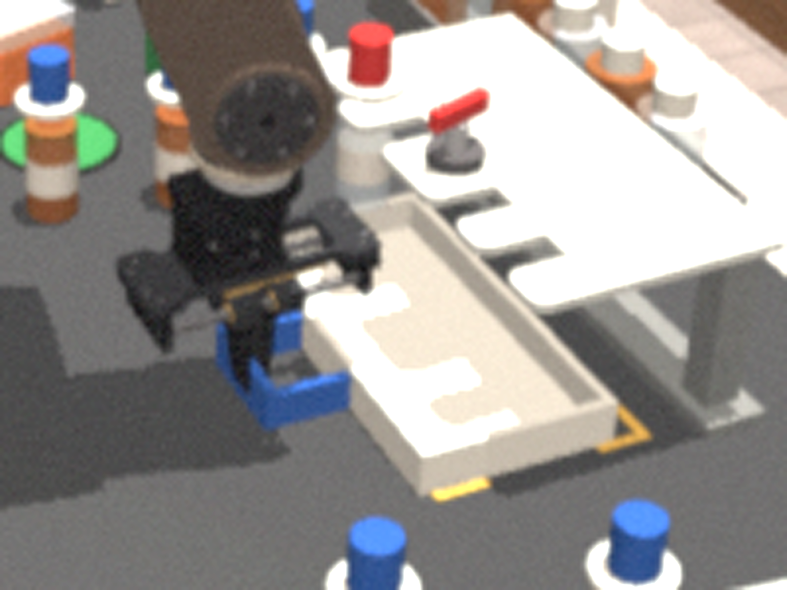

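Request:
arm_command(deltas=[[[1,0.1,0.02,0,0],[1,0.09,0.01,0,0],[1,0.03,0,0,0],[1,0,0,0,0]]])

```text
t: 14.15
eef_pos: [491.8, 16.0, -22.0]
tcp_rot: [3.107, -0.032, 1.597]
ft_force: [1.5, 0.5, -0.7]
opening: 0.085
```

```bash
python3 st.py;python3 z.py g5 side 260 190 460 340
```

```text
t 14.15
eef_pos [491.783  15.988 -22.031]
tcp_rot [ 3.107 -0.032  1.597]
moment [-0.032  0.052 -0.043]
ft_force [ 1.54   0.476 -0.709]
opening 0.085
scale 3.933333333333333
```

View pics/g5.png

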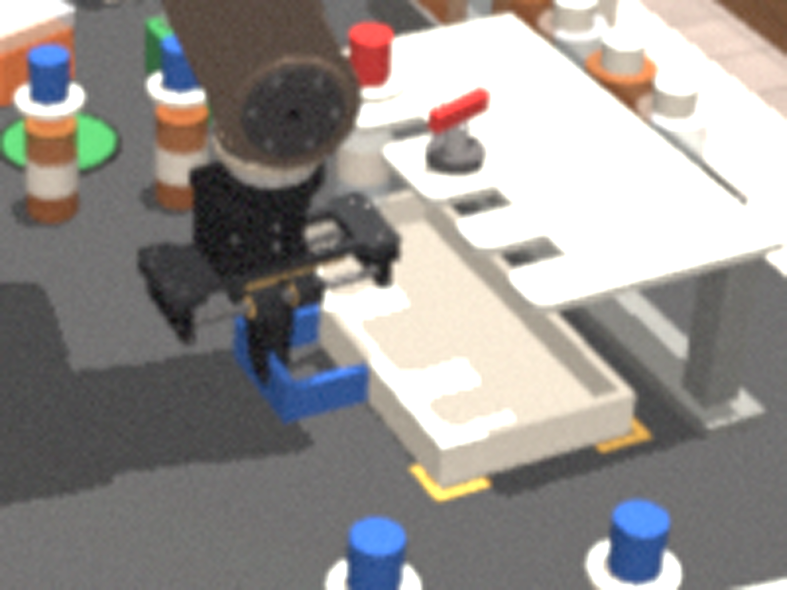

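```bash
python3 - <<'E'
from h import *
S=env.read_camera("side")
y=np.radians(2.05);R=np.array([[np.cos(y),-np.sin(y)],[np.sin(y),np.cos(y)]]);O=np.array([635.5,23.3])
for n,p in(("tray FR",(443,480)),("tray BR",(632,428)),("tape FR",(443,498)),("tape BR",(650,435))):
    X=ray(S,p[0]/3.9333+260,p[1]/3.9333+190,0);print(n,(R.T@(X[:2]-O)).round(1))
E
```

```text
tray FR [ -75.5 -150.5]
tray BR [  81.8 -154.9]
tape FR [ -85.4 -167.7]
tape BR [  89.3 -167.2]
```

The tray sits inside the tape corners to within about 5 mm, and square within about 2°. Releasing and lifting.

Request:
arm_command(deltas=[[[0.6,0,0,0,0],[0.6,0,0,0,0],[0.6,0,0,0,0],[0.6,0,0,0,0],[0.6,0,0,0,0],[0.6,0,0,0.15,0],[0.6,0,0,0.3,0],[0.6,-0.1,0,0.4,0],[0.6,-0.2,0,0.4,0],[0.5,0,0,0.4,0],[0.5,0,0,0.4,0],[0.5,0,0,0.3,0]]])

```text
t: 15.25
eef_pos: [456.5, 15.4, 214.2]
tcp_rot: [3.117, -0.032, 1.596]
ft_force: [1.4, -0.2, -1.2]
opening: 0.496
```

```bash
python3 st.py;python3 - <<'E'
from h import *
o=snap("i")
E
python3 z.py i1 side 260 190 460 340
```

```text
t 15.25
eef_pos [456.541  15.43  214.218]
tcp_rot [ 3.117 -0.032  1.596]
moment [-0.072  0.09   0.026]
ft_force [ 1.441 -0.202 -1.245]
opening 0.496
scale 3.933333333333333
```

View pics/i1.png

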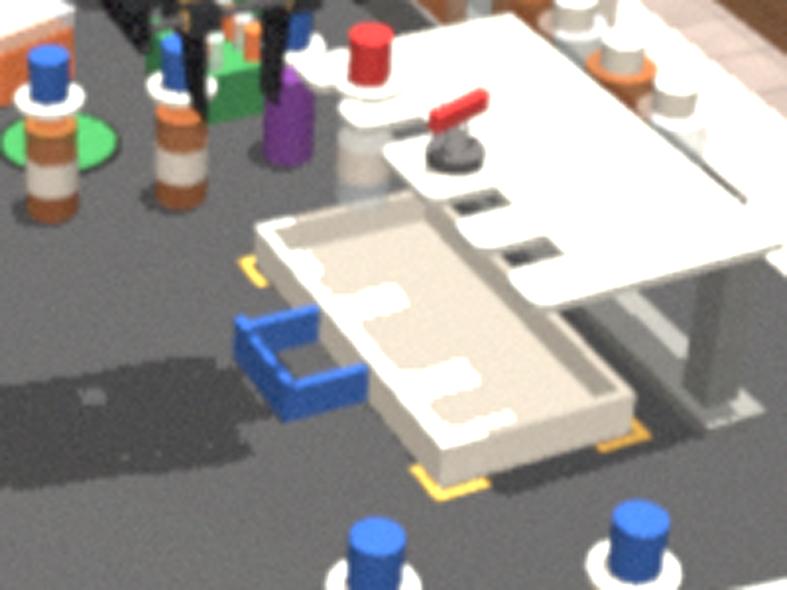

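The tray lies within all three visible tape corners. Now the spent barrel in slot 4 at (631,148.5).

Request:
arm_command(deltas=[[[0.3,0.2,0.16,0.2,0],[0.3,0.3,0.25,0.1,0.01],[0.3,0.3,0.25,0,0],[0.3,0.3,0.25,0,0],[0.3,0.3,0.2,0,0],[0.3,0.3,0.2,0,0],[0.3,0,0,0,0],[0.3,0,0,0,0]]])

```text
t: 16.07
eef_pos: [630.2, 153.3, 232.3]
tcp_rot: [3.129, -0.031, 1.602]
ft_force: [-0.6, -0.8, -0.9]
opening: 0.7
```

```bash
python3 st.py
```

```text
t 16.067
eef_pos [630.206 153.284 232.332]
tcp_rot [ 3.129 -0.031  1.602]
moment [-0.117  0.072  0.035]
ft_force [-0.588 -0.827 -0.87 ]
opening 0.7
```

Request:
arm_command(deltas=[[[0.3,0,-0.04,-0.3,0],[0.3,0,0,-0.3,0],[0.3,0,0,-0.15,0],[0.3,0,0,-0.05,0],[0.3,0,0,0,0]]])

```text
t: 16.48
eef_pos: [626.2, 147.4, 144.0]
tcp_rot: [3.137, -0.031, 1.601]
ft_force: [0.4, 0.2, 0.6]
opening: 0.7
```

```bash
python3 st.py;python3 z.py j1 side 310 150 410 240
```

```text
t 16.483
eef_pos [626.218 147.444 144.042]
tcp_rot [ 3.137 -0.031  1.601]
moment [-0.139  0.054  0.01 ]
ft_force [0.399 0.217 0.632]
opening 0.7
scale 6.555555555555555
```

View pics/j1.png

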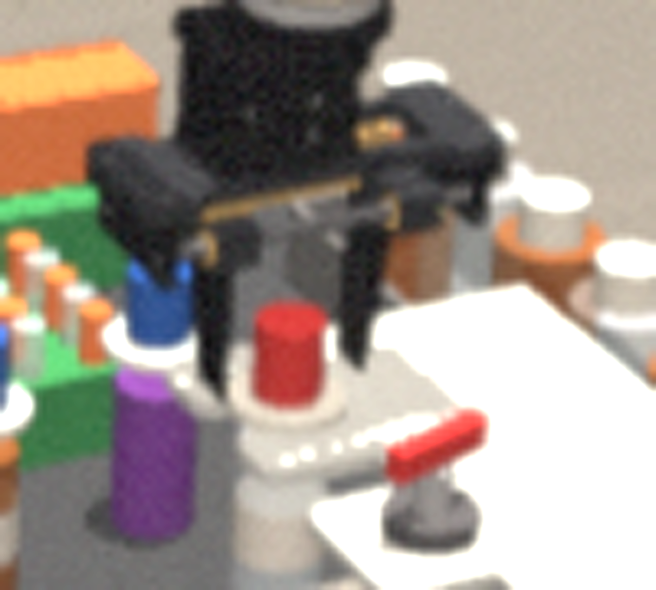

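The fingers straddle the red cap at (290,350) in the crop. Centring by +4 mm and closing.

Request:
arm_command(deltas=[[[0.4,0.04,0,0,0],[0.55,0,0,0,0],[0.6,0,0,0,0],[1,0,0,0,0],[1,0,0,0,0],[1,0,0,0,0],[1,0,0,0,0],[1,0,0,0,0]]])

```text
t: 17.2
eef_pos: [632.3, 147.1, 149.9]
tcp_rot: [3.129, -0.031, 1.601]
ft_force: [0.0, 0.0, -3.2]
opening: 0.352
```

```bash
python3 st.py
```

```text
t 17.2
eef_pos [632.26  147.077 149.871]
tcp_rot [ 3.129 -0.031  1.601]
moment [-0.141  0.1    0.024]
ft_force [ 0.015  0.018 -3.188]
opening 0.352
```

Gripped at 33.4 mm. Sliding it out of the slot along −x of the stand.

Request:
arm_command(deltas=[[[1,0,0,0.01,0],[1,-0.08,-0.003,0,0],[1,-0.12,-0.004,0,0]]])

```text
t: 17.45
eef_pos: [612.4, 146.3, 150.2]
tcp_rot: [3.129, -0.031, 1.601]
ft_force: [-0.4, -1.0, -2.2]
opening: 0.349
```

```bash
python3 st.py;python3 z.py k1 side 310 150 410 240
```

```text
t 17.45
eef_pos [612.421 146.297 150.155]
tcp_rot [ 3.129 -0.031  1.601]
moment [-0.085  0.095 -0.046]
ft_force [-0.414 -1.005 -2.19 ]
opening 0.349
scale 6.555555555555555
```

View pics/k1.png

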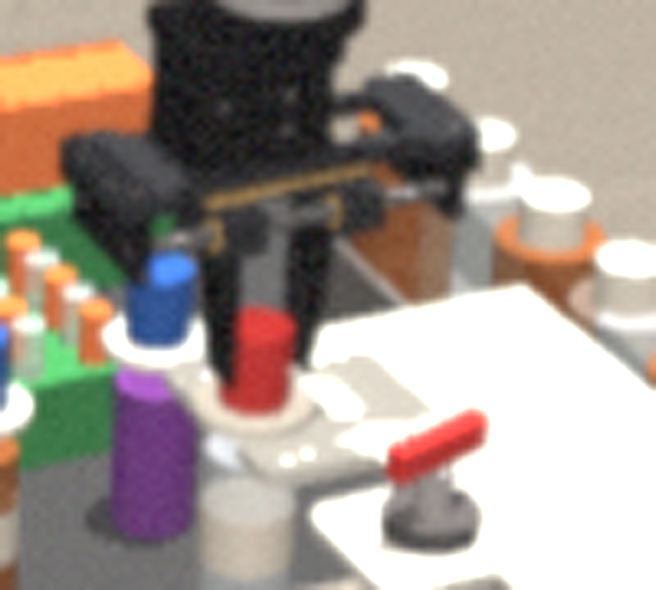

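Request:
arm_command(deltas=[[[1,-0.2,-0.007,0,0],[1,-0.3,-0.01,0,0],[1,-0.3,-0.01,0,0],[1,-0.1,0,0.1,0],[1,0,0,0.1,0]]])

```text
t: 17.92
eef_pos: [512.9, 143.1, 168.3]
tcp_rot: [3.136, -0.031, 1.601]
ft_force: [1.6, 0.3, -1.4]
opening: 0.349
```

```bash
python3 st.py;python3 z.py k2 side 200 130 460 320
python3 - <<'E'
from h import *
T=env.read_camera("top")
print(ray(T,215.1,248.4,3),ray(T,215.5,249,3))
E
```

```text
t 17.917
eef_pos [512.868 143.073 168.316]
tcp_rot [ 3.136 -0.031  1.601]
moment [-0.121 -0.018 -0.006]
ft_force [ 1.554  0.347 -1.352]
opening 0.349
scale 3.0384615384615383
[464.27990811 413.23234627   3.        ] [462.21729319 411.81421276   3.        ]
```

View pics/k2.png

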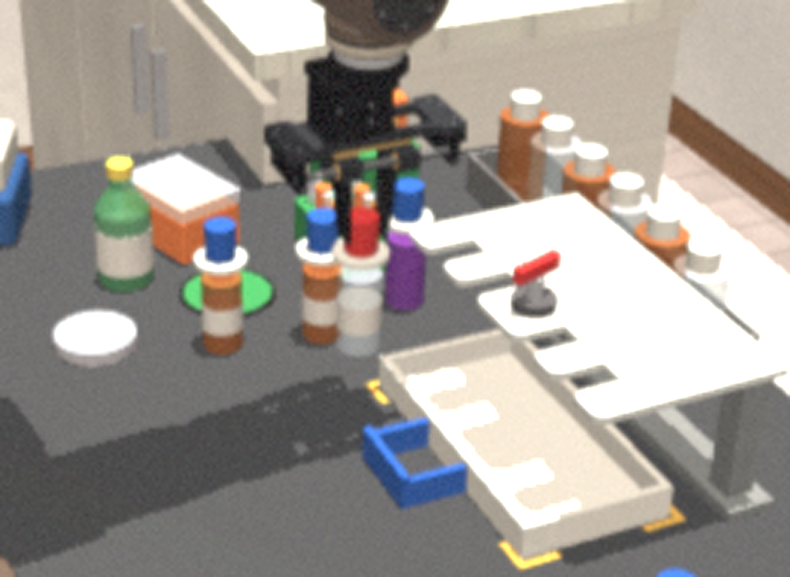

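The barrel is out and upright. The mat centre is at (462,412), so I'll lift over the other barrels and carry it there.

```bash
python3 - <<'E'
from h import *
T=env.read_camera("top");S=env.read_camera("side")
print("bottle",ray(T,180.5,277.7,150),ray(S,238.7,185.1,145))
E
```

```text
bottle [366.72654606 484.83566034 150.        ] [365.7935687  477.15643111 145.        ]
```

Request:
arm_command(deltas=[[[1,0,0,0.3,0],[1,0,0,0.35,0],[1,0,0,0.35,0],[1,0,0.15,0.25,0],[1,-0.05,0.3,0,0],[1,-0.05,0.35,0,0],[1,-0.06,0.35,0,0],[1,-0.06,0.35,0,0],[1,-0.06,0.35,0,0],[1,-0.06,0.35,0,0],[1,-0.06,0.3,0,0],[1,0,0.1,0,0]]])

```text
t: 19.12
eef_pos: [483.1, 412.8, 291.7]
tcp_rot: [3.137, -0.03, 1.59]
ft_force: [0.7, 0.6, -1.4]
opening: 0.349
```

```bash
python3 st.py
```

```text
t 19.117
eef_pos [483.061 412.766 291.731]
tcp_rot [ 3.137 -0.03   1.59 ]
moment [-0.092 -0.028 -0.047]
ft_force [ 0.703  0.584 -1.387]
opening 0.349
```

Request:
arm_command(deltas=[[[1,-0.1,0,-0.3,0],[1,-0.1,0,-0.35,0],[1,0,0,-0.35,0],[1,0,0,-0.35,0],[1,0,0,-0.3,0],[1,0,0,-0.1,0],[1,0,0,0,0]]])

```text
t: 19.7
eef_pos: [465.3, 416.4, 104.6]
tcp_rot: [3.137, -0.03, 1.594]
ft_force: [0.2, 0.5, -1.4]
opening: 0.35
```

```bash
python3 st.py;python3 z.py l1 side 200 130 350 260
```

```text
t 19.7
eef_pos [465.265 416.362 104.64 ]
tcp_rot [ 3.137 -0.03   1.594]
moment [-0.147  0.099  0.017]
ft_force [ 0.223  0.544 -1.419]
opening 0.35
scale 4.538461538461538
```

View pics/l1.png

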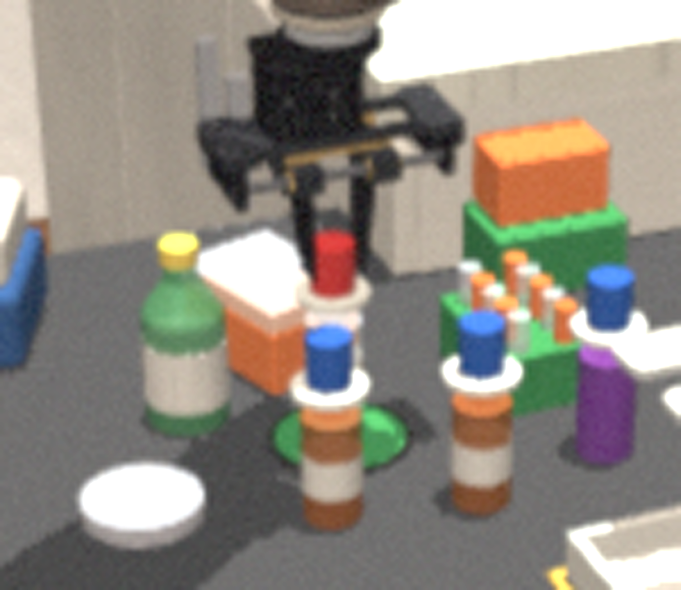

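Request:
arm_command(deltas=[[[1,0,-0.03,-0.07,0],[1,0,0,-0.03,0],[1,0,0,-0.02,0]]])

```text
t: 20.0
eef_pos: [467.9, 413.8, 94.6]
tcp_rot: [3.133, -0.032, 1.593]
ft_force: [1.1, -0.1, -1.6]
opening: 0.35
```

Request:
arm_command(deltas=[[[1,0,0,-0.02,0],[1,0,0,-0.02,0]]])

```text
t: 20.17
eef_pos: [468.8, 414.0, 91.6]
tcp_rot: [3.131, -0.033, 1.593]
ft_force: [-0.6, 0.1, -2.4]
opening: 0.352
```

Request:
arm_command(deltas=[[[1,0,0,-0.03,0],[1,0,0,-0.02,0]]])

```text
t: 20.33
eef_pos: [469.6, 415.2, 90.3]
tcp_rot: [3.128, -0.037, 1.593]
ft_force: [-6.5, -2.2, 21.3]
opening: 0.351
```

Request:
arm_command(deltas=[[[1,0,0,-0.03,0],[1,0,0,-0.02,0]]])

```text
t: 20.5
eef_pos: [470.1, 416.4, 90.3]
tcp_rot: [3.124, -0.04, 1.593]
ft_force: [-4.7, -2.1, 7.4]
opening: 0.352
```

```bash
python3 z.py l2 side 200 130 350 260
```

```text
scale 4.538461538461538
```

View pics/l2.png

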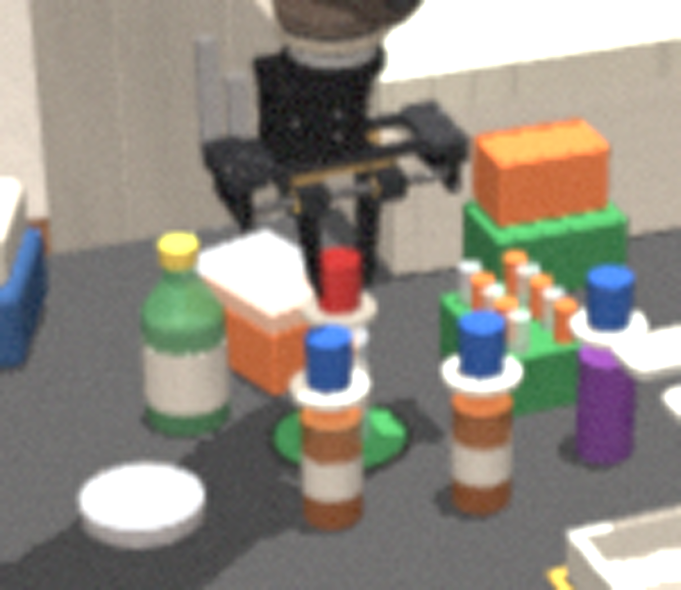

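The foot met the mat at reported z 90.3. Releasing and lifting.

Request:
arm_command(deltas=[[[0.5,0,0,0,0],[0.45,0,0,0,0],[0.45,0,0,0,0],[0.45,0,0,0,0],[0.45,0,0,0.1,0],[0.45,0,0,0.3,0],[0.45,0,0,0.35,0],[0.45,0,-0.1,0.3,0],[0.4,0,-0.3,0,0],[0.4,0,-0.3,0,0],[0.4,0,-0.2,0,0]]])

```text
t: 21.47
eef_pos: [470.0, 327.5, 205.2]
tcp_rot: [3.118, -0.043, 1.599]
ft_force: [-0.1, -0.4, -0.3]
opening: 0.595
```

```bash
python3 st.py; python3 - <<'E'
from h import *
o=snap("m")
E
python3 z.py m1 side 200 130 350 260
```

```text
t 21.467
eef_pos [469.995 327.512 205.199]
tcp_rot [ 3.118 -0.043  1.599]
moment [-0.121  0.011 -0.038]
ft_force [-0.073 -0.421 -0.342]
opening 0.595
scale 4.538461538461538
```

View pics/m1.png

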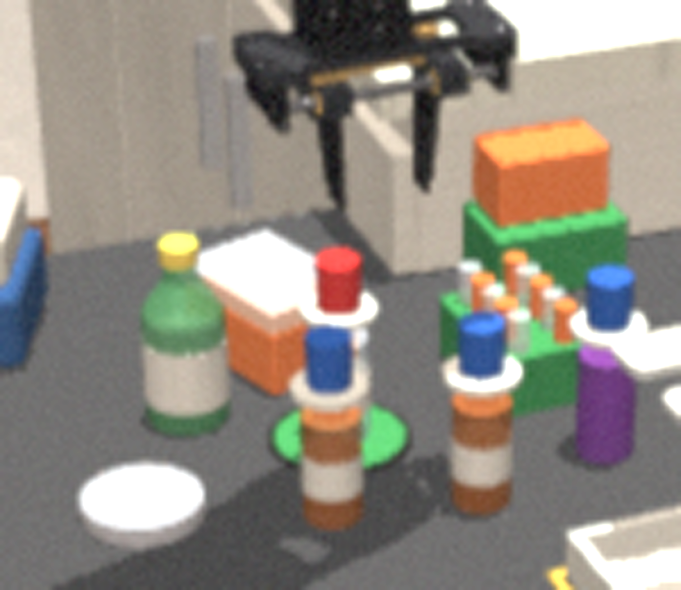

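View pics/m_top.png

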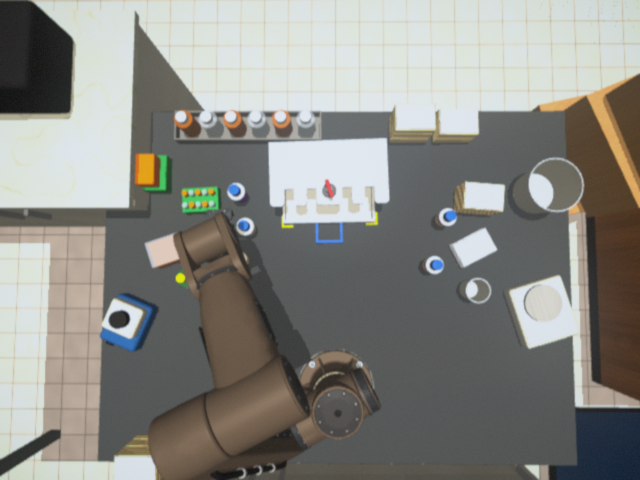

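The spent barrel stands upright on the mat, at crop (340,350). Next is barrel B1 at (533.5,294.5), to go into slot 4.

Request:
arm_command(deltas=[[[0.3,0.2,-0.1,0,0],[0.3,0.25,-0.15,0,0],[0.3,0.15,-0.08,-0.2,0],[0.3,0,0,-0.2,0],[0.3,0,0,0,0],[0.3,0,0,0,0]]])

```text
t: 22.12
eef_pos: [533.7, 298.9, 165.6]
tcp_rot: [3.117, -0.045, 1.599]
ft_force: [-0.7, 0.1, 0.7]
opening: 0.7
```

Request:
arm_command(deltas=[[[0.3,0,-0.04,-0.3,0],[0.3,0,0,-0.3,0],[0.3,0,0,-0.15,0],[0.3,0,0,0,0]]])

```text
t: 22.45
eef_pos: [534.5, 299.1, 93.0]
tcp_rot: [3.111, -0.048, 1.602]
ft_force: [-0.7, 0.1, 0.5]
opening: 0.699
```

```bash
python3 st.py;python3 z.py n1 side 250 140 370 250
```

```text
t 22.45
eef_pos [534.478 299.065  92.982]
tcp_rot [ 3.111 -0.048  1.602]
moment [-0.158  0.071  0.002]
ft_force [-0.665  0.127  0.476]
opening 0.699
scale 5.363636363636363
```

View pics/n1.png

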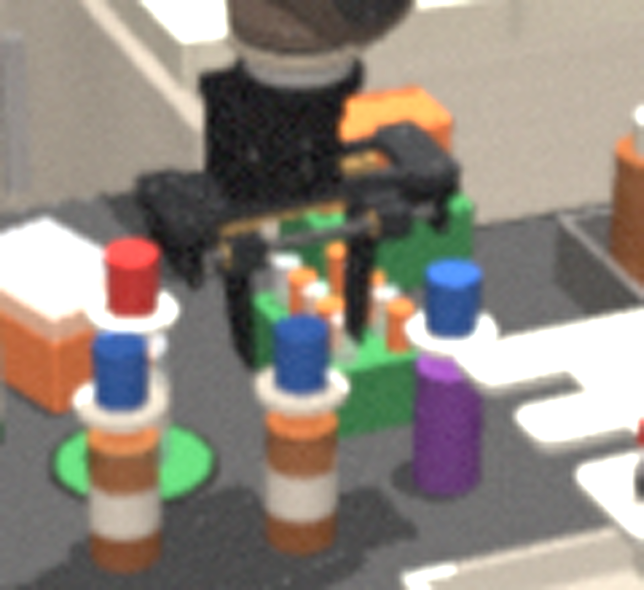

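Request:
arm_command(deltas=[[[0.3,0,-0.05,-0.07,0],[0.3,0,0,-0.03,0],[0.5,0,0,0,0]]])

```text
t: 22.75
eef_pos: [536.2, 295.9, 87.8]
tcp_rot: [3.105, -0.05, 1.605]
ft_force: [-0.2, -0.3, 0.1]
opening: 0.67
```

Request:
arm_command(deltas=[[[0.55,0,0,0,0],[0.6,0,0,0,0],[1,0,0,0,0],[1,0,0,0,0],[1,0,0,0,0],[1,0,0,0,0]]])

```text
t: 23.25
eef_pos: [537.2, 296.4, 90.8]
tcp_rot: [3.101, -0.052, 1.605]
ft_force: [-0.9, -0.1, -2.5]
opening: 0.35
```

```bash
python3 st.py;python3 z.py n2 side 250 140 370 250
```

```text
t 23.25
eef_pos [537.184 296.387  90.757]
tcp_rot [ 3.101 -0.052  1.605]
moment [-0.119  0.082 -0.005]
ft_force [-0.86  -0.097 -2.451]
opening 0.35
scale 5.363636363636363
```

View pics/n2.png

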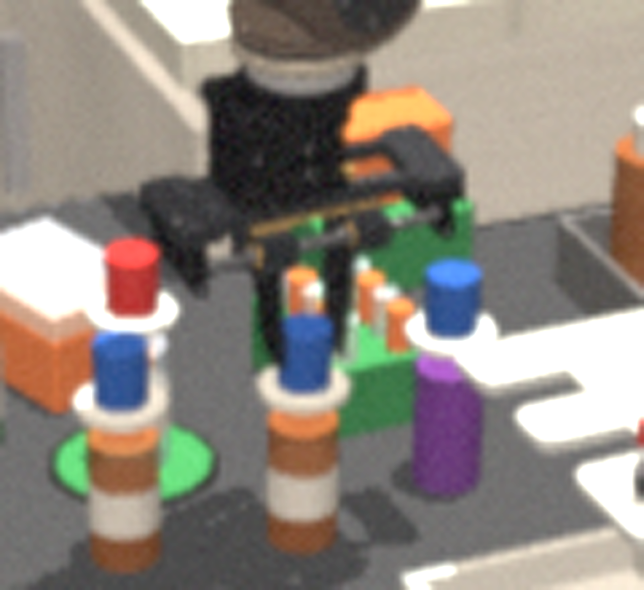

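B1 is gripped. Lifting and carrying it to the front of slot 4.

Request:
arm_command(deltas=[[[1,0,0,0.3,0],[1,0,0,0.35,0],[1,0,-0.3,0,0],[1,0,-0.35,0,0],[1,0,-0.35,0,0],[1,0,-0.35,0,0],[1,0,-0.15,0,0],[1,0,0,0,0],[1,0,0,0,0]]])

```text
t: 24.05
eef_pos: [534.6, 140.9, 156.5]
tcp_rot: [3.105, -0.05, 1.607]
ft_force: [-0.3, 0.3, -2.0]
opening: 0.351
```

```bash
python3 st.py;python3 z.py o1 side 290 140 410 250; python3 z.py o2 top 230 150 350 240
```

```text
t 24.05
eef_pos [534.647 140.861 156.512]
tcp_rot [ 3.105 -0.05   1.607]
moment [-0.097  0.13  -0.017]
ft_force [-0.304  0.291 -2.041]
opening 0.351
scale 5.363636363636363
scale 6.555555555555555
```

View pics/o1.png

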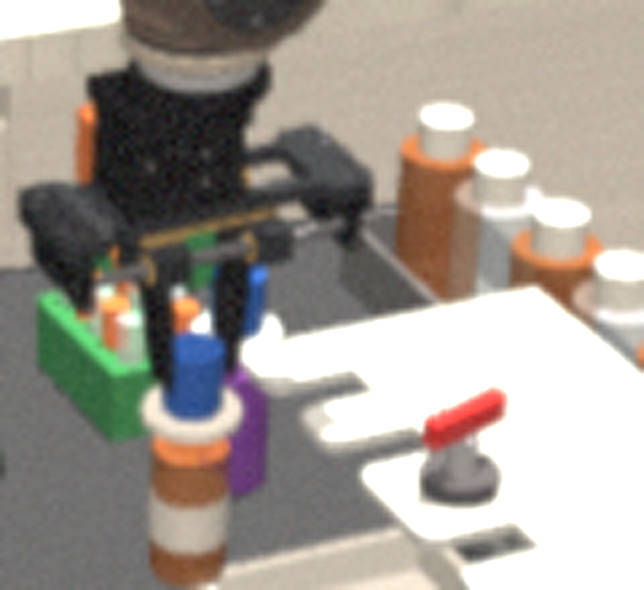

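View pics/o2.png

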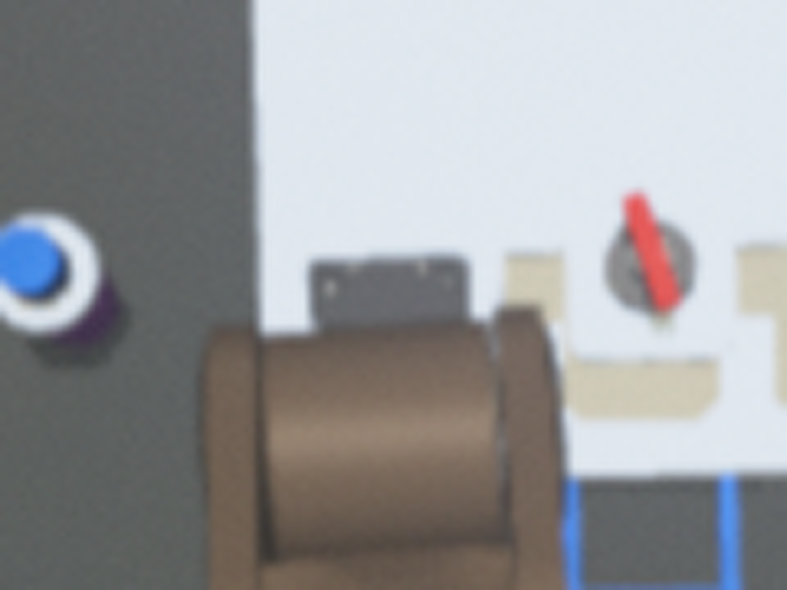

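```bash
cat >> h.py <<'E'
def solve_yz(c,u,v,x):
    R=np.array(c["R"]);t=np.array(c["t"]).ravel();o=-R.T@t
    d=R.T@np.array([(u-c["cx"])/c["fx"],(v-c["cy"])/c["fy"],1]);k=(x-o[0])/d[0];return o+d*k
def solve_xz(c,u,v,y):
    R=np.array(c["R"]);t=np.array(c["t"]).ravel();o=-R.T@t
    d=R.T@np.array([(u-c["cx"])/c["fx"],(v-c["cy"])/c["fy"],1]);k=(y-o[1])/d[1];return o+d*k
E
python3 - <<'E'
from h import *
S=env.read_camera("side")
print(solve_yz(S,325.6,216.6,534.6),solve_xz(S,325.6,216.6,140))
for foot in(62,67,72):
  for y in(136,140,144): print(foot,y,np.round(proj(S,(534.6,y,foot+106)),1),"cap top",np.round(proj(S,(534.6,y,foot+149)),1))
m=cv2.inRange(cv2.cvtColor(S["frame"],cv2.COLOR_RGB2HSV),(100,120,60),(125,255,255)); n,l,st,ce=cv2.connectedComponentsWithStats(m);print([(ce[i].round(1),st[i]) for i in range(1,n) if st[i][4]>40])
E
```

```text
[534.6        137.62594998 170.27735041] [535.68782409 140.         168.77548496]
62 136 [325.8 217.5] cap top [326.2 204.8]
62 140 [325.3 216.9] cap top [325.6 204.2]
62 144 [324.7 216.3] cap top [325.1 203.6]
67 136 [325.8 216.1] cap top [326.2 203.3]
67 140 [325.3 215.4] cap top [325.7 202.7]
67 144 [324.8 214.8] cap top [325.1 202.1]
72 136 [325.9 214.6] cap top [326.3 201.8]
72 140 [325.3 214. ] cap top [325.7 201.2]
72 144 [324.8 213.4] cap top [325.2 200.6]
[(array([137.8,   7.5]), array([133,   4,  11,   9,  80], dtype=int32)), (array([190.6, 200.2]), array([172, 181,  38,  30, 572], dtype=int32)), (array([272. , 208.3]), array([267, 202,  10,  14, 119], dtype=int32)), (array([326. , 209.4]), array([321, 202,  11,  16, 138], dtype=int32)), (array([333.8, 282.3]), array([319, 268,  34,  29, 524], dtype=int32)), (array([421.8, 326.6]), array([415, 317,  15,  21, 250], dtype=int32)), (array([355.1, 331. ]), array([349, 321,  14,  21, 252], dtype=int32))]
```

Request:
arm_command(deltas=[[[1,0.1,0.06,0.04,0],[1,0.15,0.01,0.02,0],[1,0.05,0,0,0],[1,0,0,0,0]]])

```text
t: 24.53
eef_pos: [564.6, 153.8, 161.9]
tcp_rot: [3.106, -0.05, 1.614]
ft_force: [0.0, 0.6, -2.3]
opening: 0.355
```

```bash
python3 st.py;python3 z.py o3 side 290 140 410 250; python3 z.py o4 top 250 150 350 225
```

```text
t 24.533
eef_pos [564.553 153.793 161.945]
tcp_rot [ 3.106 -0.05   1.614]
moment [-0.11   0.095  0.024]
ft_force [ 0.033  0.599 -2.336]
opening 0.355
scale 5.363636363636363
scale 7.866666666666666
```

View pics/o3.png

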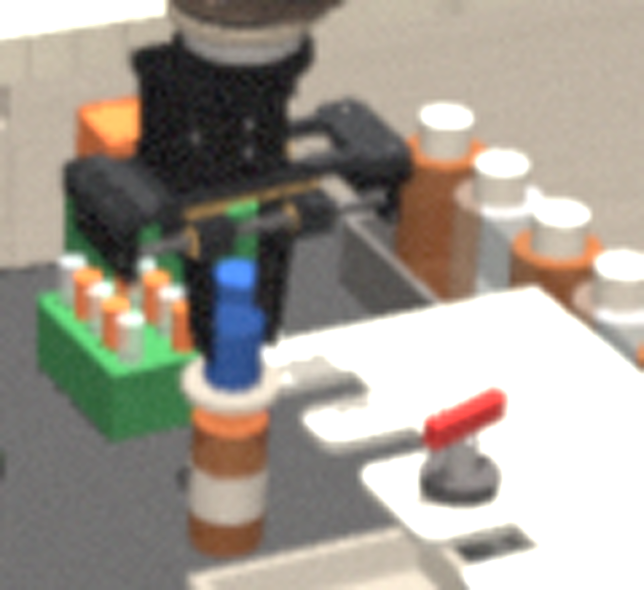

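Request:
arm_command(deltas=[[[1,0,-0.055,0,0],[1,0,0,0,0],[1,0,0,0,0]]])

```text
t: 24.88
eef_pos: [561.8, 147.8, 161.4]
tcp_rot: [3.109, -0.05, 1.615]
ft_force: [-0.5, -0.2, -1.9]
opening: 0.351
```

```bash
python3 - <<'E'
from h import *
S=env.read_camera("side");s=env.state();p=s["eef_pos"];print(p)
f=S["frame"];m=cv2.inRange(f,(0,0,0),(255,255,255))
# flange ellipse: bright white pixels near the barrel
u0,v0=map(int,proj(S,(p[0],p[1]-2,p[2]+10)))
g=f.min(2)[v0-14:v0+15,u0-15:u0+16]
mm=(g>165).astype(np.uint8)
n,l,st,ce=cv2.connectedComponentsWithStats(mm)
for i in range(1,n):
  if st[i][4]>20: print(st[i]+np.array([u0-15,v0-14,0,0,0]),ce[i]+[u0-15,v0-14])
for foot in(62,67,72): print(foot,np.round(proj(S,(p[0],p[1]-2,foot+106)),1))
E
python3 z.py o5 side 290 140 410 250
```

```text
[561.81983104 147.74834835 161.37538449]
[339 203   9   7  40] [343.375 205.675]
62 [332.8 214.4]
67 [332.8 212.9]
72 [332.9 211.5]
scale 5.363636363636363
```

View pics/o5.png

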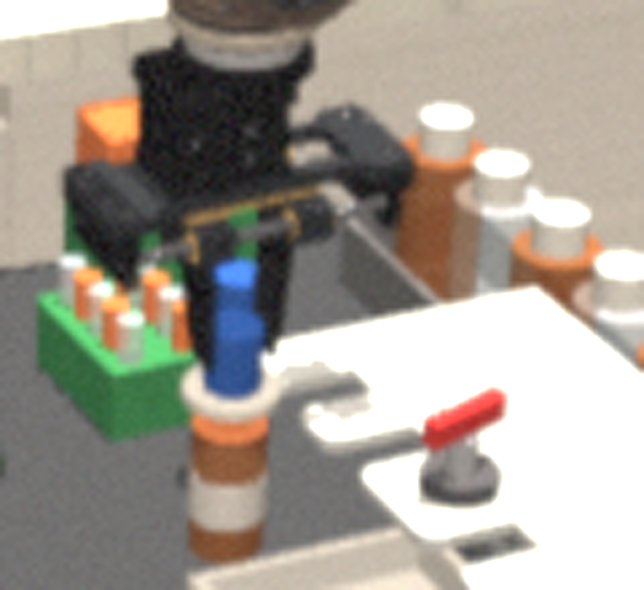

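Flange height is about right, with the foot at ~68 mm (window 62–72). Advancing into slot 4.

Request:
arm_command(deltas=[[[1,0.1,0.003,0,0],[1,0.1,0.003,0,0],[1,0.05,0,0,0]]])

```text
t: 25.23
eef_pos: [588.0, 148.3, 161.8]
tcp_rot: [3.109, -0.05, 1.615]
ft_force: [-1.8, -0.4, -5.7]
opening: 0.349
```

```bash
python3 st.py;python3 z.py o6 side 290 140 410 250
```

```text
t 25.233
eef_pos [587.986 148.305 161.825]
tcp_rot [ 3.109 -0.05   1.615]
moment [-0.27   0.507 -0.008]
ft_force [-1.759 -0.369 -5.679]
opening 0.349
scale 5.363636363636363
```

View pics/o6.png

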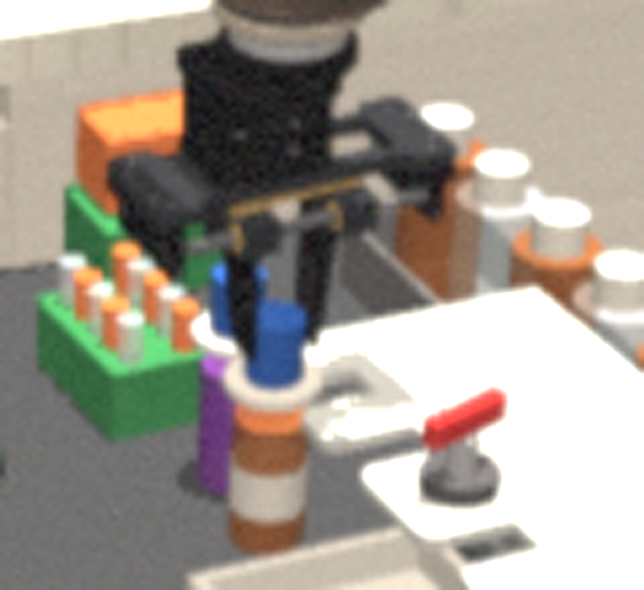

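The downward force suggests the body shoulder is touching the plate's underside, so I'll lower 5 mm before continuing.

Request:
arm_command(deltas=[[[1,0,0,-0.05,0],[1,0,0,0,0]]])

```text
t: 25.45
eef_pos: [589.6, 148.2, 155.7]
tcp_rot: [3.108, -0.05, 1.615]
ft_force: [-0.7, -0.5, -3.1]
opening: 0.352
```

```bash
python3 st.py
```

```text
t 25.45
eef_pos [589.626 148.206 155.748]
tcp_rot [ 3.108 -0.05   1.615]
moment [-0.166  0.094 -0.006]
ft_force [-0.69  -0.478 -3.099]
opening 0.352
```

Request:
arm_command(deltas=[[[1,0.08,0.003,0,0],[1,0.08,0.003,0,0],[1,0.02,0,0,0]]])

```text
t: 25.7
eef_pos: [608.9, 149.0, 155.6]
tcp_rot: [3.109, -0.05, 1.615]
ft_force: [0.3, -0.2, -1.4]
opening: 0.353
```

```bash
python3 st.py;python3 z.py o7 side 290 140 410 250
```

```text
t 25.7
eef_pos [608.894 149.007 155.58 ]
tcp_rot [ 3.109 -0.05   1.615]
moment [-0.178  0.141  0.012]
ft_force [ 0.256 -0.235 -1.427]
opening 0.353
scale 5.363636363636363
```

View pics/o7.png

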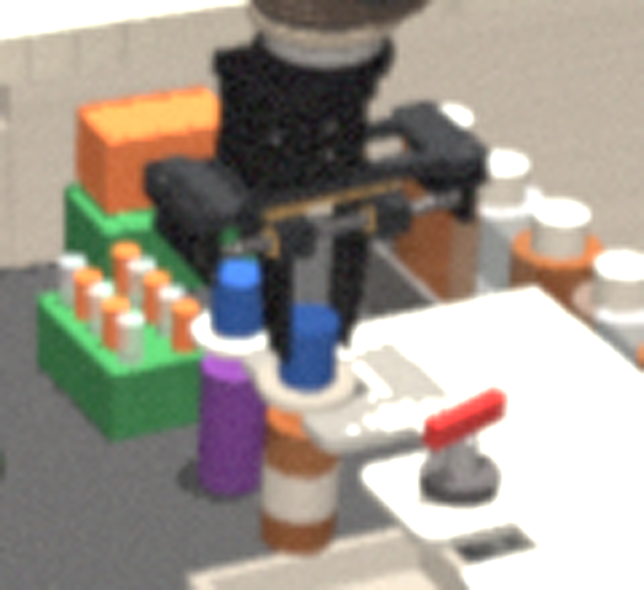

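Entering cleanly with no side force. On to home.

Request:
arm_command(deltas=[[[1,0.08,0.003,0,0],[1,0.08,0.003,0,0],[1,0.04,0,0,0]]])

```text
t: 26.0
eef_pos: [630.3, 149.7, 155.8]
tcp_rot: [3.108, -0.05, 1.615]
ft_force: [-0.1, 0.0, -2.0]
opening: 0.351
```

```bash
python3 st.py
```

```text
t 26.0
eef_pos [630.273 149.73  155.811]
tcp_rot [ 3.108 -0.05   1.615]
moment [-0.17   0.078 -0.01 ]
ft_force [-0.096  0.024 -1.958]
opening 0.351
```

Request:
arm_command(deltas=[[[1,0.03,0,0,0],[1,0.02,0,0,0]]])

```text
t: 26.17
eef_pos: [634.0, 149.6, 155.4]
tcp_rot: [3.115, -0.05, 1.615]
ft_force: [-17.0, -0.0, 6.9]
opening: 0.352
```

Request:
arm_command(deltas=[[[1,0.03,0,0,0],[1,0.02,0,0,0]]])

```text
t: 26.33
eef_pos: [633.7, 149.7, 154.9]
tcp_rot: [3.129, -0.05, 1.615]
ft_force: [-9.9, -0.8, 2.6]
opening: 0.351
```

It reached the slot end. Backing off 2 mm, lowering until the flange rests, then releasing.

Request:
arm_command(deltas=[[[1,-0.02,0,-0.02,0],[1,0,0,-0.02,0],[1,0,0,-0.02,0]]])

```text
t: 26.58
eef_pos: [632.7, 150.7, 152.3]
tcp_rot: [3.125, -0.052, 1.616]
ft_force: [-8.2, -3.4, 19.4]
opening: 0.351
```

```bash
python3 st.py
```

```text
t 26.583
eef_pos [632.716 150.682 152.26 ]
tcp_rot [ 3.125 -0.052  1.616]
moment [-0.615  1.803  0.1  ]
ft_force [-8.187 -3.412 19.411]
opening 0.351
```

Flange is seated (19 N upward). Opening and rising.

Request:
arm_command(deltas=[[[0.5,0,0,0,0],[0.45,0,0,0,0],[0.45,0,0,0,0],[0.45,0,0,0,0],[0.45,0,0,0.1,0],[0.45,0,0,0.3,0],[0.45,0,0,0.35,0],[0.4,-0.2,0.1,0.2,0],[0.4,-0.3,0.25,0,0],[0.4,-0.3,0.25,0,0],[0.4,-0.3,0.25,0,0],[0.4,-0.3,0.25,0,0]]])

```text
t: 27.58
eef_pos: [493.7, 258.9, 255.3]
tcp_rot: [3.118, -0.052, 1.606]
ft_force: [-0.0, 0.9, 0.7]
opening: 0.599
```

```bash
python3 st.py;python3 z.py p1 side 290 140 410 250; python3 z.py p2 top 250 150 400 260
```

```text
t 27.583
eef_pos [493.666 258.893 255.257]
tcp_rot [ 3.118 -0.052  1.606]
moment [-0.11   0.072 -0.   ]
ft_force [-0.033  0.925  0.733]
opening 0.599
scale 5.363636363636363
scale 5.266666666666667
```

View pics/p1.png

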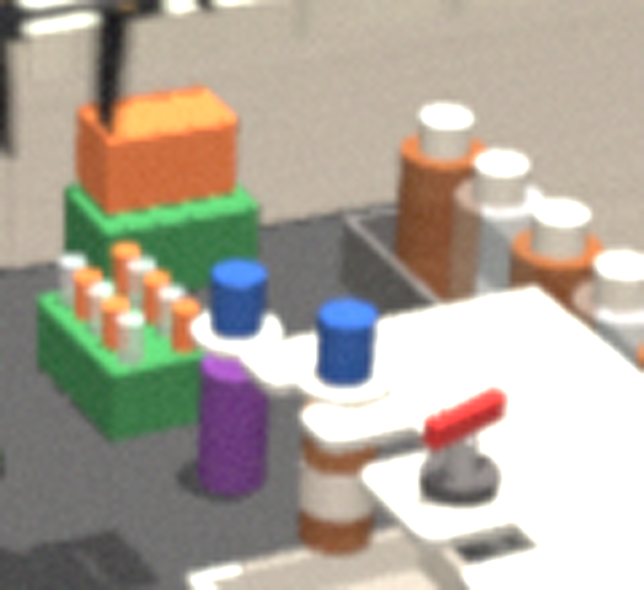

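View pics/p2.png

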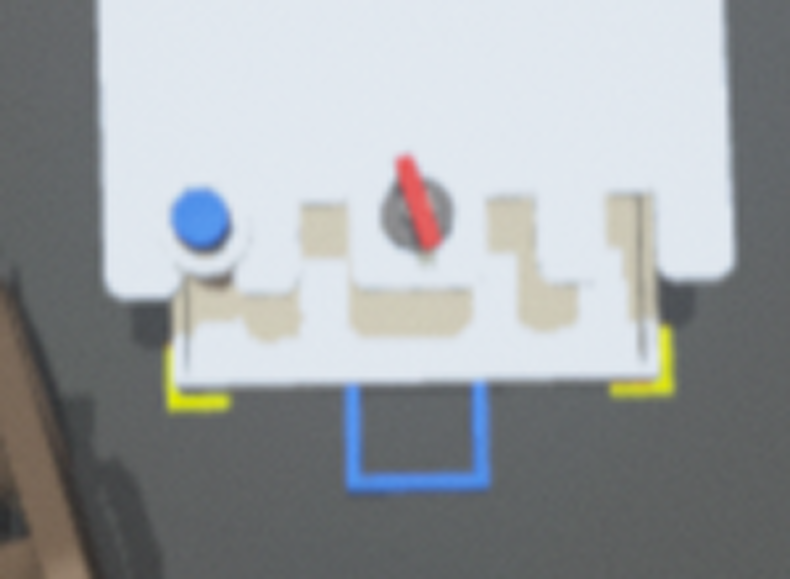

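B1 hangs in slot 4 with its cap at top px (288.2,191.6), against the spent barrel's original (287.7,191.6). Next is B2 at (425.5,314.5).

Request:
arm_command(deltas=[[[0.3,-0.2,0.15,0,0],[0.3,-0.3,0.2,0,0],[0.3,-0.15,0.15,-0.3,0],[0.3,0,0,-0.35,0],[0.3,0,0,0,0]]])

```text
t: 28.1
eef_pos: [425.6, 313.7, 194.5]
tcp_rot: [3.11, -0.056, 1.613]
ft_force: [-0.4, 0.2, -0.0]
opening: 0.7
```

Request:
arm_command(deltas=[[[0.3,0,0.01,-0.3,0],[0.3,0,0,-0.35,0],[0.3,0,0,-0.3,0],[0.3,0,0,-0.1,0],[0.3,0,0,0,0]]])

```text
t: 28.52
eef_pos: [431.9, 315.4, 93.0]
tcp_rot: [3.102, -0.06, 1.612]
ft_force: [0.2, -0.5, 0.6]
opening: 0.701
```

```bash
python3 st.py;python3 z.py q1 side 220 140 340 250
```

```text
t 28.517
eef_pos [431.883 315.36   93.023]
tcp_rot [ 3.102 -0.06   1.612]
moment [-0.076  0.054  0.005]
ft_force [ 0.245 -0.514  0.646]
opening 0.701
scale 5.363636363636363
```

View pics/q1.png

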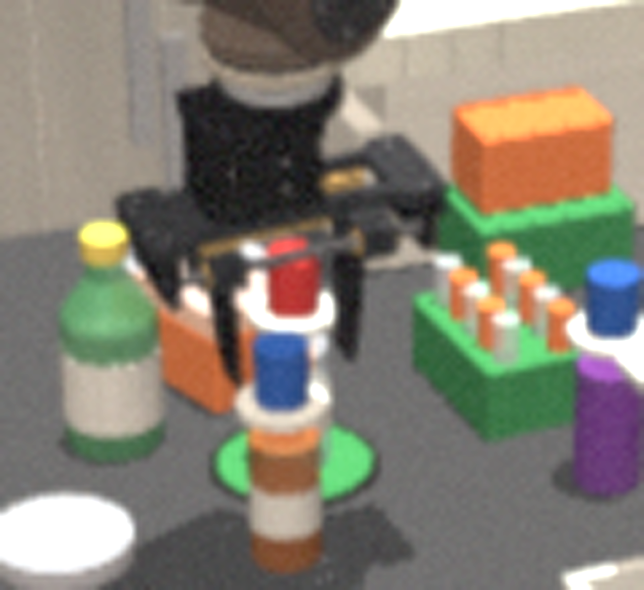

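Request:
arm_command(deltas=[[[0.3,-0.06,0,-0.06,0],[0.45,0,0,0,0],[0.55,0,0,0,0],[1,0,0,0,0],[1,0,0,0,0],[1,0,0,0,0],[1,0,0,0,0]]])

```text
t: 29.15
eef_pos: [429.8, 316.5, 94.3]
tcp_rot: [3.093, -0.064, 1.611]
ft_force: [1.3, -0.3, -2.1]
opening: 0.348
```

```bash
python3 st.py
```

```text
t 29.15
eef_pos [429.85  316.548  94.311]
tcp_rot [ 3.093 -0.064  1.611]
moment [-0.155  0.074  0.05 ]
ft_force [ 1.328 -0.309 -2.099]
opening 0.348
```

Request:
arm_command(deltas=[[[1,0,0,0.3,0],[1,0,0,0.35,0],[1,0.15,-0.25,0,0],[1,0.18,-0.35,0,0],[1,0.18,-0.35,0,0],[1,0.18,-0.35,0,0],[1,0.18,-0.35,0,0],[1,0.18,-0.35,0,0],[1,0.15,-0.3,0,0],[1,0,0,0,0],[1,0,0,0,0]]])

```text
t: 30.07
eef_pos: [551.4, 75.2, 161.8]
tcp_rot: [3.095, -0.062, 1.616]
ft_force: [0.0, 1.2, -2.0]
opening: 0.352
```

```bash
python3 st.py;python3 z.py r1 side 290 150 410 260
```

```text
t 30.067
eef_pos [551.432  75.152 161.804]
tcp_rot [ 3.095 -0.062  1.616]
moment [-0.125  0.11   0.03 ]
ft_force [ 0.032  1.213 -1.951]
opening 0.352
scale 5.363636363636363
```

View pics/r1.png

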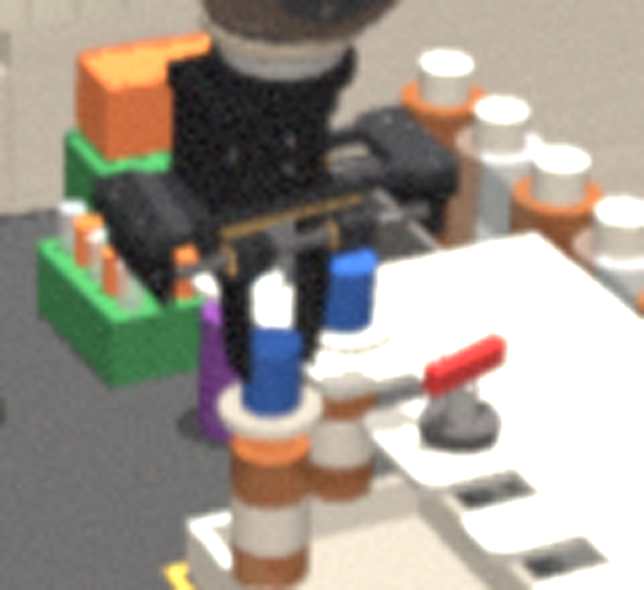

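```bash
cat > ft.py <<'E'
import sys
from h import *
S=env.read_camera("side");x,y=map(float,sys.argv[1:3])
for foot in(60,65,70,75): print(foot,np.round(proj(S,(x,y,foot+106)),1))
E
python3 ft.py 550.4 73.2
```

```text
60 [339.5 227.2]
65 [339.5 225.8]
70 [339.6 224.3]
75 [339.7 222.8]
```

Request:
arm_command(deltas=[[[1,0.05,0.02,-0.01,0],[1,0.08,0.005,-0.01,0],[1,0.08,0.003,0,0],[1,0.04,0,0,0]]])

```text
t: 30.5
eef_pos: [576.4, 83.1, 160.0]
tcp_rot: [3.095, -0.063, 1.623]
ft_force: [-0.3, -0.4, -2.3]
opening: 0.353
```

```bash
python3 st.py;python3 z.py r2 side 290 150 410 260
```

```text
t 30.5
eef_pos [576.42   83.084 160.04 ]
tcp_rot [ 3.095 -0.063  1.623]
moment [-0.2    0.046 -0.017]
ft_force [-0.328 -0.412 -2.332]
opening 0.353
scale 5.363636363636363
```

View pics/r2.png

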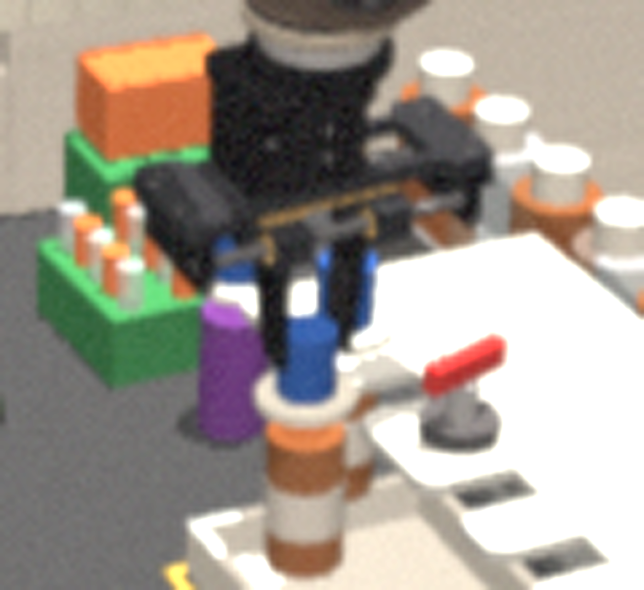

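Request:
arm_command(deltas=[[[1,0,-0.05,0,0],[1,0,0,0,0]]])

```text
t: 30.72
eef_pos: [577.1, 78.6, 159.5]
tcp_rot: [3.096, -0.063, 1.624]
ft_force: [0.5, 0.4, -1.9]
opening: 0.347
```

Request:
arm_command(deltas=[[[1,0.08,0.002,0,0],[1,0.08,0.003,0,0],[1,0.03,0,0,0]]])

```text
t: 30.97
eef_pos: [597.0, 79.0, 159.8]
tcp_rot: [3.096, -0.063, 1.624]
ft_force: [0.4, -0.2, -2.7]
opening: 0.351
```

```bash
python3 st.py;python3 z.py r3 side 290 150 410 260
```

```text
t 30.967
eef_pos [596.991  78.964 159.81 ]
tcp_rot [ 3.096 -0.063  1.624]
moment [-0.137  0.124 -0.021]
ft_force [ 0.383 -0.191 -2.72 ]
opening 0.351
scale 5.363636363636363
```

View pics/r3.png

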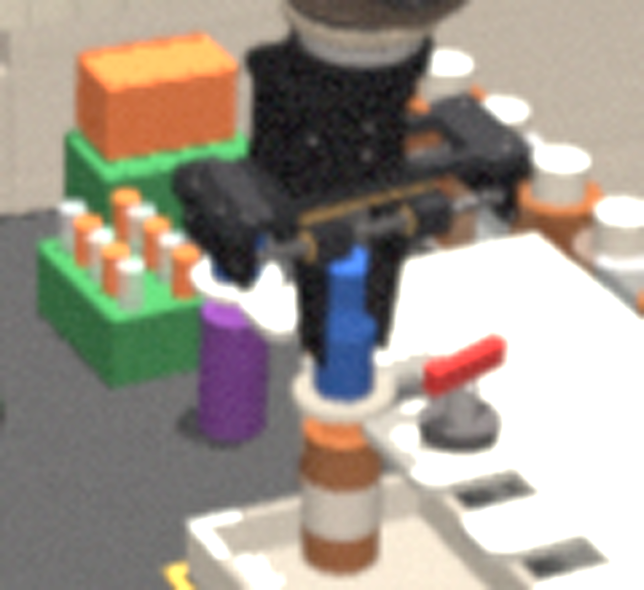

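No contact forces, so continuing in.

Request:
arm_command(deltas=[[[1,0.08,0.003,0,0],[1,0.08,0.003,0,0],[1,0.04,0,0,0]]])

```text
t: 31.27
eef_pos: [618.7, 79.5, 159.8]
tcp_rot: [3.096, -0.063, 1.624]
ft_force: [-0.2, -0.3, -2.7]
opening: 0.348
```

Request:
arm_command(deltas=[[[1,0.08,0.003,0,0],[1,0.05,0.003,0,0]]])

```text
t: 31.43
eef_pos: [633.2, 80.1, 159.7]
tcp_rot: [3.096, -0.063, 1.624]
ft_force: [0.8, 0.5, -3.0]
opening: 0.351
```

Request:
arm_command(deltas=[[[1,0.04,0,0,0],[1,0.03,0,0,0]]])

```text
t: 31.6
eef_pos: [636.7, 80.4, 158.8]
tcp_rot: [3.108, -0.063, 1.624]
ft_force: [-22.4, -1.2, 10.2]
opening: 0.347
```

End contact reached. Backing off 2 mm, lowering and releasing.

Request:
arm_command(deltas=[[[1,-0.02,0,-0.03,0],[1,0,0,-0.03,0],[1,0,0,-0.02,0]]])

```text
t: 31.85
eef_pos: [635.7, 80.0, 156.1]
tcp_rot: [3.105, -0.063, 1.625]
ft_force: [-9.2, -0.7, 13.2]
opening: 0.35
```

```bash
python3 st.py
```

```text
t 31.85
eef_pos [635.655  79.97  156.059]
tcp_rot [ 3.105 -0.063  1.625]
moment [-0.     1.939  0.141]
ft_force [-9.183 -0.707 13.197]
opening 0.35
```

Request:
arm_command(deltas=[[[0.5,0,0,0,0],[0.45,0,0,0,0],[0.45,0,0,0,0],[0.45,0,0,0,0],[0.45,0,0,0.1,0],[0.45,0,0,0.3,0],[0.45,0,0,0.35,0],[0.4,0,0,0.35,0],[0.4,-0.3,0,0.1,0],[0.4,-0.35,0,0,0],[0.4,-0.35,0,0,0],[0.4,-0.2,-0.2,0,0]]])

```text
t: 32.85
eef_pos: [515.6, 61.3, 284.7]
tcp_rot: [3.101, -0.063, 1.626]
ft_force: [1.2, -0.6, 0.6]
opening: 0.602
```

Request:
arm_command(deltas=[[[0.4,0,-0.35,0,0],[0.4,0,-0.35,0,0],[0.4,0,-0.35,0,0],[0.4,0,-0.35,0,0],[0.4,0,-0.35,0,0],[0.3,0,-0.35,0,0],[0.3,0,-0.35,0,0],[0.3,0,-0.35,0,0]]])

```text
t: 33.52
eef_pos: [509.4, -226.3, 293.8]
tcp_rot: [3.092, -0.06, 1.635]
ft_force: [1.5, -0.0, 0.2]
opening: 0.691
```

```bash
python3 st.py;python3 z.py s1 side 290 150 450 290; python3 z.py s2 top 250 150 480 300
python3 - <<'E'
from h import *
o=snap("s");T,S=o["top"],o["side"]
for n in o: print(n,[b[:2] for b in blobs(o[n]["frame"],(100,120,60),(125,255,255),40)[0]])
E
```

```text
t 33.517
eef_pos [ 509.417 -226.257  293.841]
tcp_rot [ 3.092 -0.06   1.635]
moment [-0.108  0.054 -0.019]
ft_force [ 1.458 -0.012  0.159]
opening 0.691
scale 4.214285714285714
scale 3.4347826086956523
side [([137.8, 7.5], 80), ([333.9, 194.4], 123), ([334.0, 282.4], 516), ([421.8, 326.6], 251), ([355.0, 331.1], 254)]
top [([233.7, 189.5], 87), ([287.7, 191.2], 86), ([311.1, 190.5], 80), ([329.3, 236.5], 174), ([131.6, 326.8], 905), ([605.0, 445.0], 1231)]
```

View pics/s1.png

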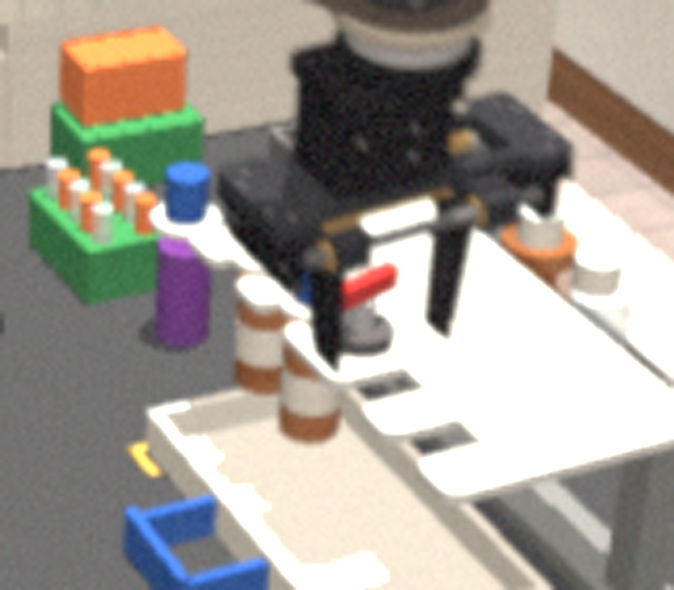

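View pics/s2.png

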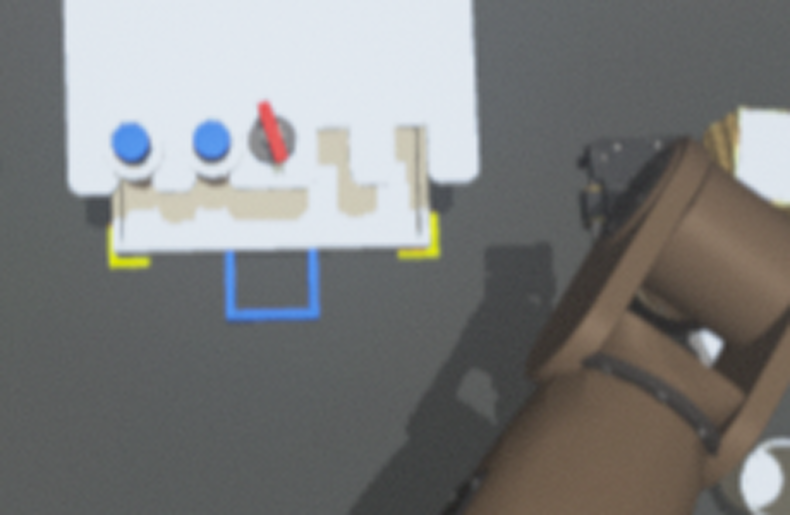

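B1 and B2 hang in slots 4 and 3. Next is B3 at about (564.5,-358), to go into slot 1.

Request:
arm_command(deltas=[[[0.3,0.12,-0.3,0,-0.01],[0.3,0.12,-0.3,0,-0.01],[0.3,0.12,-0.3,0,-0.01],[0.3,0.12,-0.25,-0.3,0],[0.3,0,-0.05,-0.35,0],[0.3,0,0,-0.3,0],[0.3,0,0,0,0]]])

```text
t: 34.3
eef_pos: [562.0, -341.1, 201.1]
tcp_rot: [3.086, -0.057, 1.619]
ft_force: [-0.6, 0.7, -0.5]
opening: 0.699
```

```bash
python3 st.py;python3 z.py t1 side 350 210 500 330
```

```text
t 34.3
eef_pos [ 562.002 -341.084  201.117]
tcp_rot [ 3.086 -0.057  1.619]
moment [-0.101  0.063 -0.019]
ft_force [-0.631  0.712 -0.53 ]
opening 0.699
scale 4.916666666666667
```

View pics/t1.png

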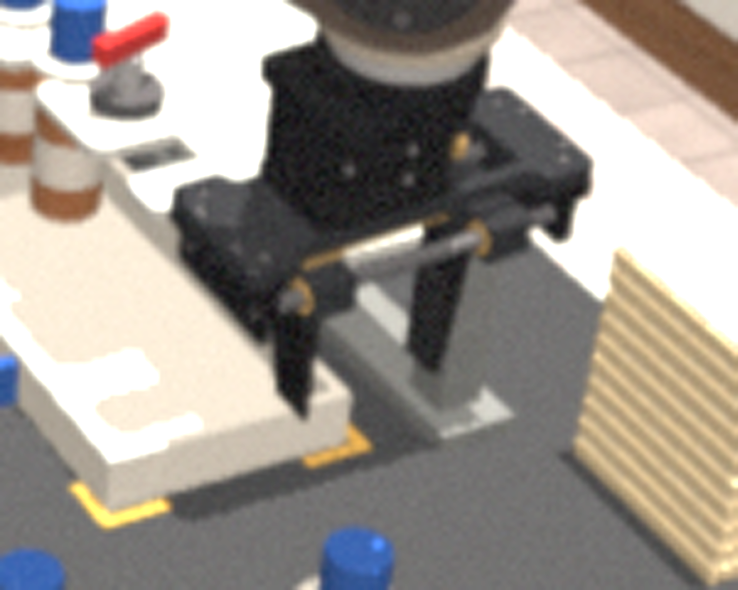

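Request:
arm_command(deltas=[[[0.3,0.04,-0.15,-0.1,0],[0.3,0,0,-0.3,0],[0.3,0,0,-0.3,0],[0.3,0,0,-0.2,0],[0.3,0,0,0,0]]])

```text
t: 34.77
eef_pos: [573.0, -353.8, 126.3]
tcp_rot: [3.071, -0.044, 1.627]
ft_force: [-0.2, 0.3, -0.4]
opening: 0.697
```

```bash
python3 st.py;python3 z.py t2 side 360 250 500 370
```

```text
t 34.767
eef_pos [ 572.972 -353.833  126.346]
tcp_rot [ 3.071 -0.044  1.627]
moment [-0.086  0.108  0.034]
ft_force [-0.213  0.29  -0.378]
opening 0.697
scale 4.916666666666667
```

View pics/t2.png

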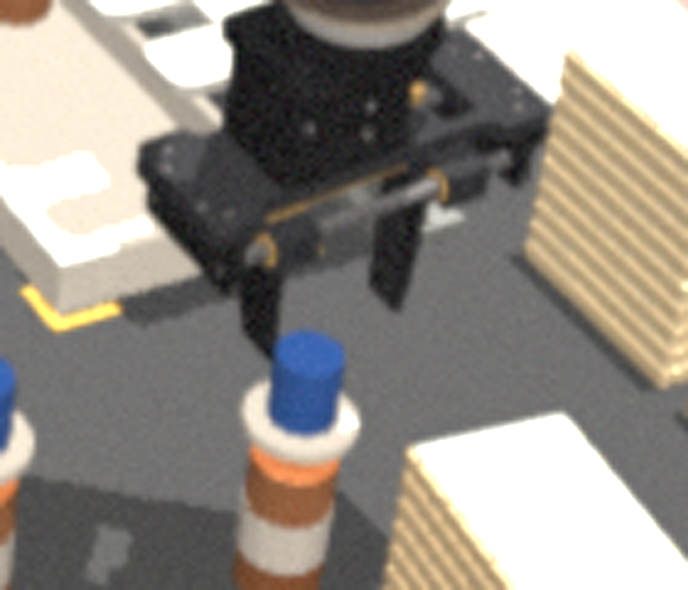

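Request:
arm_command(deltas=[[[0.3,-0.07,-0.025,-0.3,0],[0.4,0,0,-0.12,0],[0.5,0,0,-0.02,0]]])

```text
t: 35.07
eef_pos: [571.2, -357.5, 93.6]
tcp_rot: [3.059, -0.034, 1.63]
ft_force: [-0.4, 0.3, -0.2]
opening: 0.612
```

```bash
python3 st.py;python3 z.py t3 side 360 250 500 370
```

```text
t 35.067
eef_pos [ 571.165 -357.514   93.584]
tcp_rot [ 3.059 -0.034  1.63 ]
moment [-0.098  0.108  0.013]
ft_force [-0.412  0.318 -0.246]
opening 0.612
scale 4.916666666666667
```

View pics/t3.png

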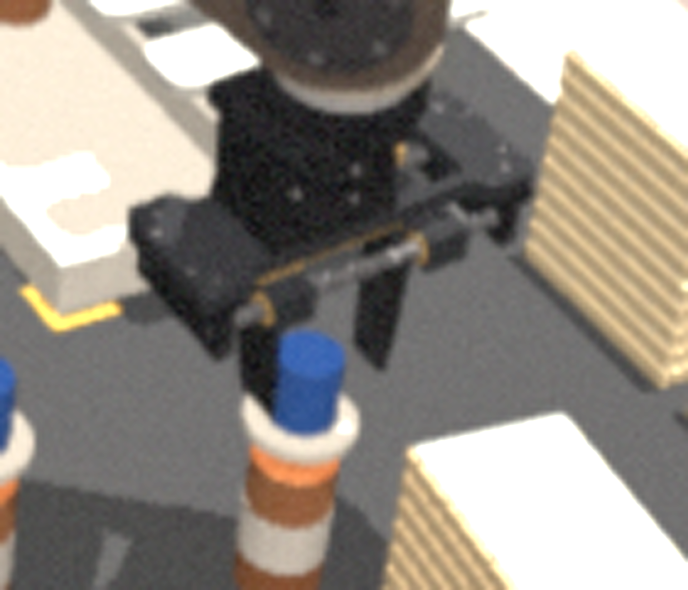

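Request:
arm_command(deltas=[[[0.5,-0.07,0,-0.02,0],[0.6,0,0,0,0],[1,0,0,0,0],[1,0,0,0,0],[1,0,0,0,0],[1,0,0,0,0]]])

```text
t: 35.62
eef_pos: [565.9, -358.4, 98.5]
tcp_rot: [3.054, -0.03, 1.631]
ft_force: [0.1, 0.2, -1.9]
opening: 0.348
```

```bash
python3 st.py;python3 z.py t4 side 360 250 500 370
```

```text
t 35.617
eef_pos [ 565.933 -358.417   98.542]
tcp_rot [ 3.054 -0.03   1.631]
moment [-0.163  0.122  0.   ]
ft_force [ 0.128  0.171 -1.926]
opening 0.348
scale 4.916666666666667
```

View pics/t4.png

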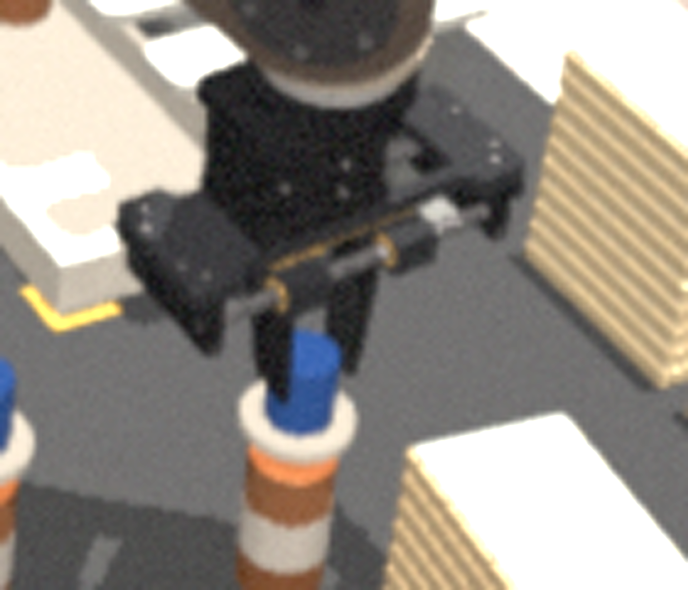

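B3 is gripped, with the tool leaning about 0.09 rad. Lifting and carrying to slot 1.

Request:
arm_command(deltas=[[[1,0,0,0.3,0],[1,0,0.05,0.35,0],[1,-0.03,0.3,0,0],[1,-0.03,0.35,0,0],[1,-0.02,0.35,0,0],[1,-0.02,0.35,0,0],[1,-0.02,0.35,0,0],[1,0,0.3,0,0],[1,0,0.15,0,0],[1,0,0,0,0]]])

```text
t: 36.5
eef_pos: [550.2, -130.6, 164.3]
tcp_rot: [3.056, -0.032, 1.626]
ft_force: [0.6, -0.5, -1.2]
opening: 0.353
```

```bash
python3 st.py;python3 z.py u1 side 330 170 470 290
```

```text
t 36.5
eef_pos [ 550.217 -130.612  164.25 ]
tcp_rot [ 3.056 -0.032  1.626]
moment [-0.12   0.107  0.03 ]
ft_force [ 0.557 -0.465 -1.245]
opening 0.353
scale 4.916666666666667
```

View pics/u1.png

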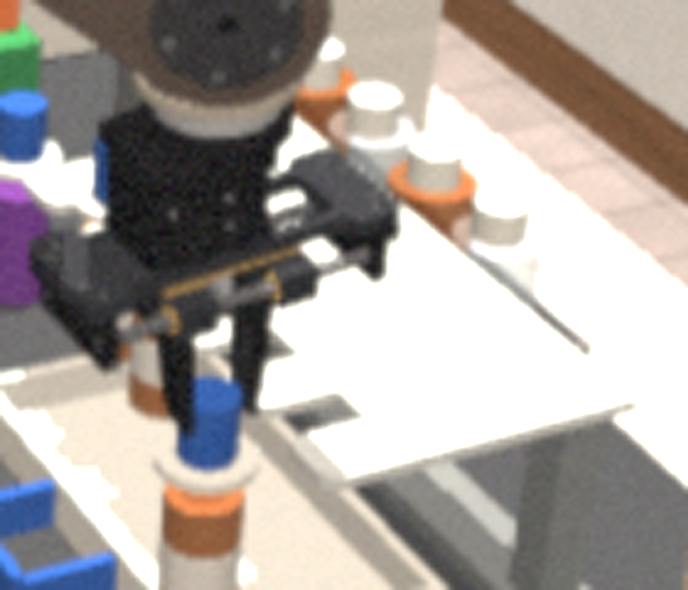

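```bash
python3 ft.py 547 -130.2
```

```text
60 [370.9 264.7]
65 [371.1 263.1]
70 [371.2 261.5]
75 [371.3 259.9]
```

Request:
arm_command(deltas=[[[1,0.05,0.22,0,0],[1,0,0.02,0,0],[1,0,0,0,0]]])

```text
t: 36.85
eef_pos: [556.6, -112.2, 164.0]
tcp_rot: [3.056, -0.03, 1.622]
ft_force: [-0.7, -1.2, -1.9]
opening: 0.347
```

```bash
python3 st.py;python3 z.py u2 side 330 170 470 290
```

```text
t 36.85
eef_pos [ 556.584 -112.189  164.008]
tcp_rot [ 3.056 -0.03   1.622]
moment [-0.178  0.146  0.021]
ft_force [-0.687 -1.206 -1.879]
opening 0.347
scale 4.916666666666667
```

View pics/u2.png

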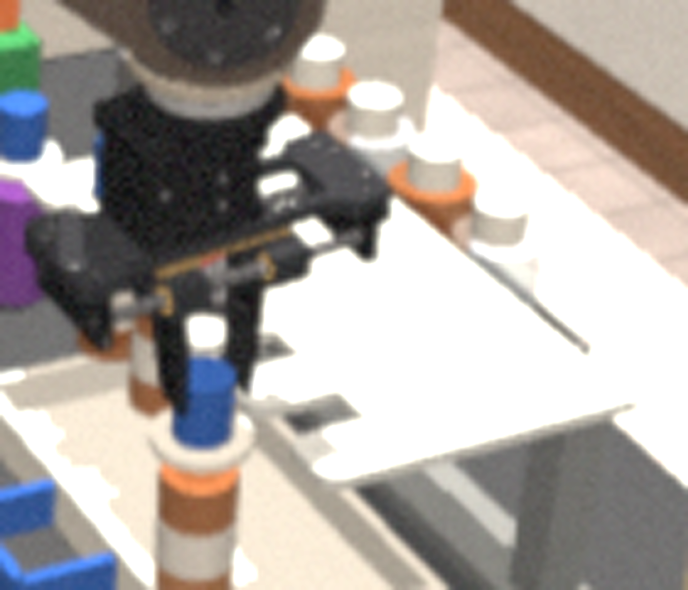

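Request:
arm_command(deltas=[[[1,0,0.06,0.05,0],[1,0,0,0,0]]])

```text
t: 37.07
eef_pos: [556.5, -108.1, 169.0]
tcp_rot: [3.056, -0.03, 1.62]
ft_force: [1.1, -0.7, -2.6]
opening: 0.35
```

```bash
python3 st.py;python3 z.py u3 side 350 190 450 280; python3 ft.py 556 -105.5
```

```text
t 37.067
eef_pos [ 556.511 -108.055  168.989]
tcp_rot [ 3.056 -0.03   1.62 ]
moment [-0.154  0.115 -0.056]
ft_force [ 1.112 -0.672 -2.577]
opening 0.35
scale 6.555555555555555
60 [369.6 259. ]
65 [369.8 257.5]
70 [369.9 255.9]
75 [370.  254.4]
```

View pics/u3.png

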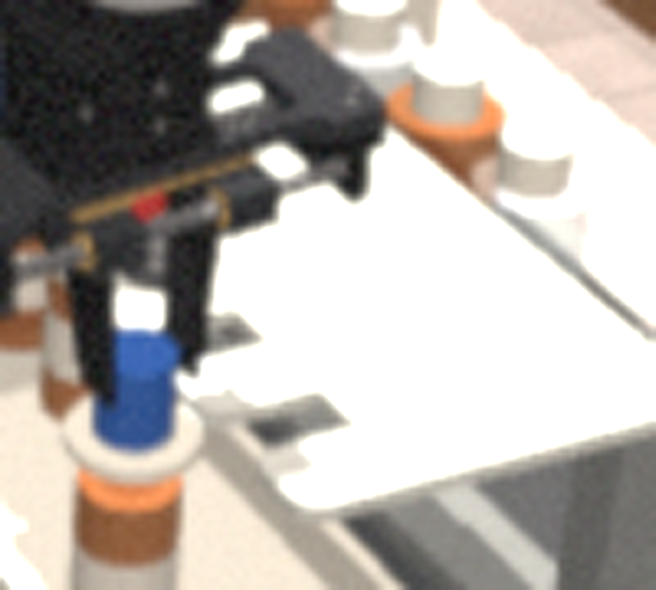

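Request:
arm_command(deltas=[[[1,0.05,0.03,0,0],[1,0.08,0.003,0,0],[1,0.04,0,0,0]]])

```text
t: 37.42
eef_pos: [574.1, -105.6, 168.6]
tcp_rot: [3.057, -0.03, 1.618]
ft_force: [0.1, -0.7, -2.1]
opening: 0.345
```

```bash
python3 st.py;python3 z.py u4 side 350 190 450 280
```

```text
t 37.417
eef_pos [ 574.098 -105.622  168.61 ]
tcp_rot [ 3.057 -0.03   1.618]
moment [-0.117  0.173  0.004]
ft_force [ 0.081 -0.657 -2.11 ]
opening 0.345
scale 6.555555555555555
```

View pics/u4.png

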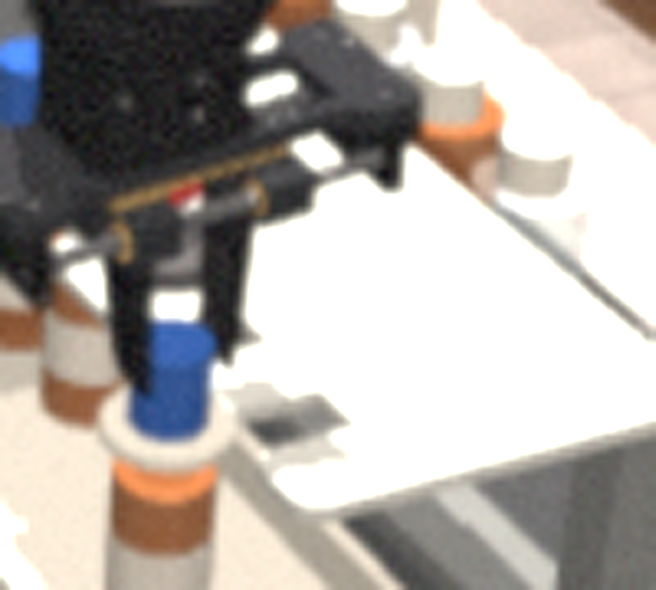

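Request:
arm_command(deltas=[[[1,0.08,0.01,0,0],[1,0.08,0.003,0,0],[1,0.03,0,0,0]]])

```text
t: 37.72
eef_pos: [595.2, -104.2, 168.2]
tcp_rot: [3.057, -0.03, 1.619]
ft_force: [-0.3, 0.1, -2.0]
opening: 0.348
```

```bash
python3 st.py;python3 z.py u5 side 350 190 450 280
```

```text
t 37.717
eef_pos [ 595.238 -104.164  168.164]
tcp_rot [ 3.057 -0.03   1.619]
moment [-0.259  0.301 -0.003]
ft_force [-0.276  0.1   -1.975]
opening 0.348
scale 6.555555555555555
```

View pics/u5.png

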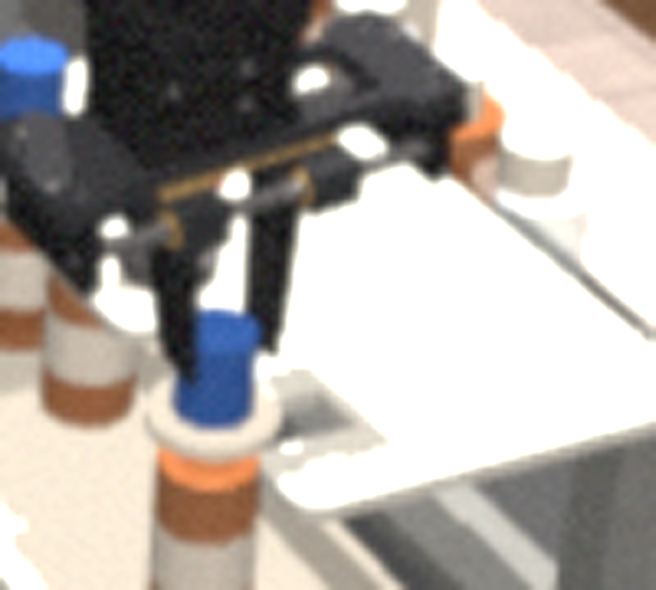

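Request:
arm_command(deltas=[[[1,0.06,0.003,0,0],[1,0.06,0.003,0,0],[1,0.03,0,0,0]]])

```text
t: 38.02
eef_pos: [611.6, -103.4, 167.8]
tcp_rot: [3.058, -0.031, 1.619]
ft_force: [-0.3, -0.4, -2.4]
opening: 0.35
```

```bash
python3 st.py;python3 z.py u6 side 350 190 450 280
```

```text
t 38.017
eef_pos [ 611.612 -103.355  167.768]
tcp_rot [ 3.058 -0.031  1.619]
moment [-0.12   0.142 -0.048]
ft_force [-0.285 -0.408 -2.417]
opening 0.35
scale 6.555555555555555
```

View pics/u6.png

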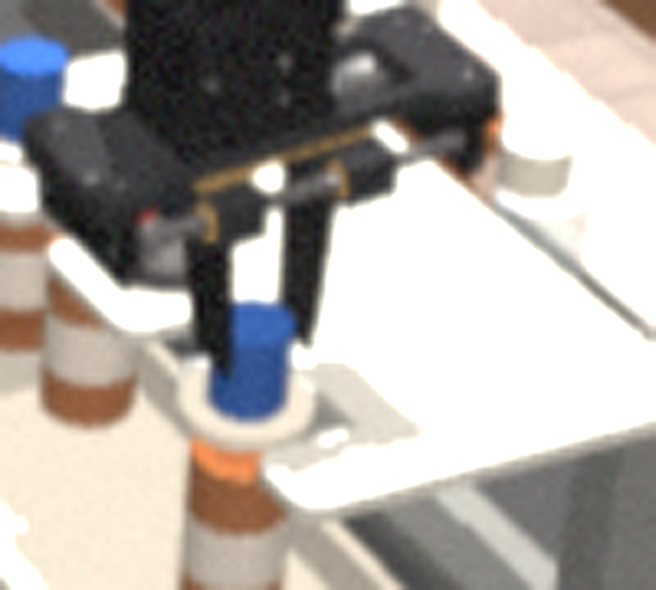

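The neck is entering slot 1 freely. Continuing to the end.

Request:
arm_command(deltas=[[[1,0.07,0.003,0,0],[1,0.07,0.003,0,0],[1,0.03,0,0,0]]])

```text
t: 38.32
eef_pos: [630.1, -102.8, 167.9]
tcp_rot: [3.058, -0.031, 1.619]
ft_force: [1.0, -0.0, -2.3]
opening: 0.352
```

Request:
arm_command(deltas=[[[1,0.06,0.002,0,0],[1,0.04,0,0,0]]])

```text
t: 38.48
eef_pos: [641.1, -102.5, 167.8]
tcp_rot: [3.058, -0.031, 1.619]
ft_force: [0.1, -0.9, -1.9]
opening: 0.35
```

```bash
python3 st.py;python3 z.py u7 side 350 190 450 280
```

```text
t 38.483
eef_pos [ 641.148 -102.506  167.815]
tcp_rot [ 3.058 -0.031  1.619]
moment [-0.058  0.148  0.033]
ft_force [ 0.096 -0.852 -1.946]
opening 0.35
scale 6.555555555555555
```

View pics/u7.png

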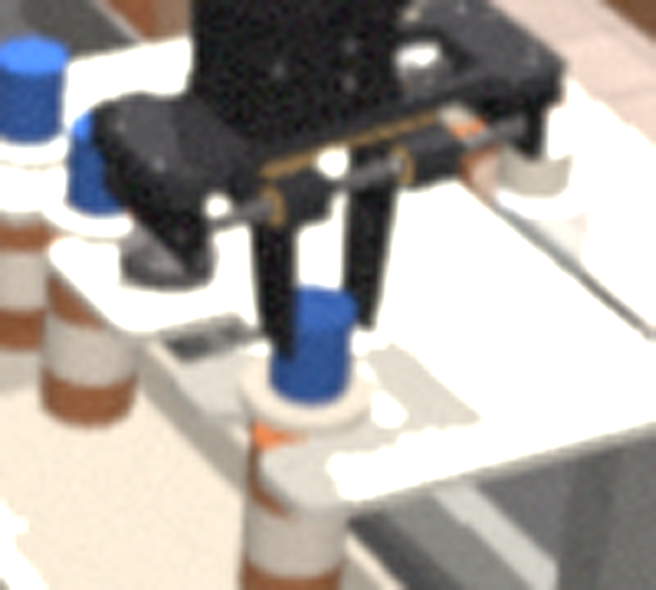

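Request:
arm_command(deltas=[[[1,0.04,0,0,0],[1,0.02,0,0,0]]])

```text
t: 38.7
eef_pos: [644.3, -102.3, 167.1]
tcp_rot: [3.067, -0.032, 1.62]
ft_force: [-11.6, -1.7, 4.2]
opening: 0.352
```

Request:
arm_command(deltas=[[[1,0.03,0,0,0],[1,0.02,0,0,0]]])

```text
t: 38.87
eef_pos: [644.3, -102.1, 166.6]
tcp_rot: [3.079, -0.033, 1.621]
ft_force: [-9.4, -1.4, 3.7]
opening: 0.35
```

Request:
arm_command(deltas=[[[1,-0.02,0,-0.03,0],[1,0,0,-0.03,0],[1,0,0,-0.03,0]]])

```text
t: 39.12
eef_pos: [642.8, -101.8, 159.0]
tcp_rot: [3.077, -0.034, 1.62]
ft_force: [-1.4, 2.5, 25.9]
opening: 0.349
```

```bash
python3 st.py
```

```text
t 39.117
eef_pos [ 642.797 -101.838  158.967]
tcp_rot [ 3.077 -0.034  1.62 ]
moment [0.287 0.403 0.186]
ft_force [-1.373  2.483 25.893]
opening 0.349
```

Seated (26 N up). Release, rise and retreat.

Request:
arm_command(deltas=[[[0.5,0,0,0,0],[0.45,0,0,0,0],[0.45,0,0,0,0],[0.45,0,0,0,0],[0.45,0,0,0.1,0],[0.45,0,0,0.3,0],[0.45,0,0,0.35,0],[0.4,0,0,0.35,0],[0.4,-0.3,-0.1,0,0],[0.4,-0.35,-0.2,0,0],[0.4,-0.3,-0.3,0,0],[0.4,-0.3,-0.3,0,0]]])

```text
t: 40.12
eef_pos: [519.6, -189.0, 278.2]
tcp_rot: [3.07, -0.031, 1.628]
ft_force: [0.5, -0.5, 1.2]
opening: 0.599
```

```bash
python3 st.py;python3 z.py v1 side 320 170 460 290; python3 z.py v2 top 250 150 480 300
```

```text
t 40.117
eef_pos [ 519.597 -188.995  278.187]
tcp_rot [ 3.07  -0.031  1.628]
moment [-0.178  0.087 -0.016]
ft_force [ 0.48  -0.523  1.243]
opening 0.599
scale 4.916666666666667
scale 3.4347826086956523
```

View pics/v1.png

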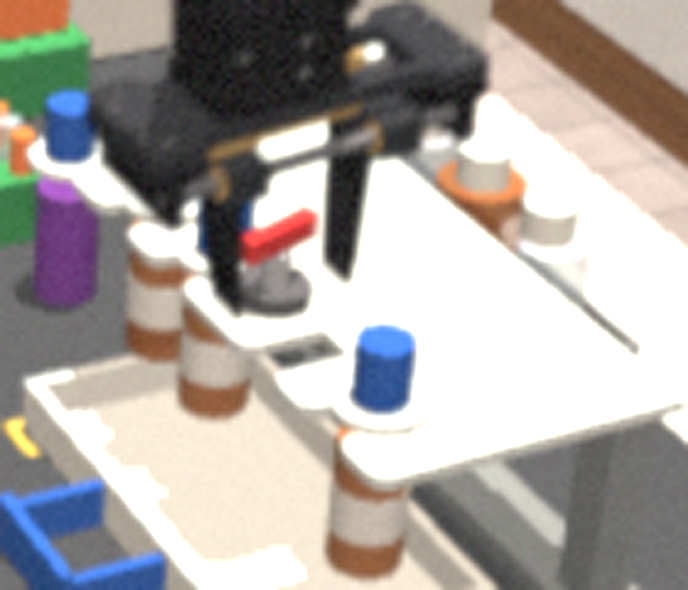

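View pics/v2.png

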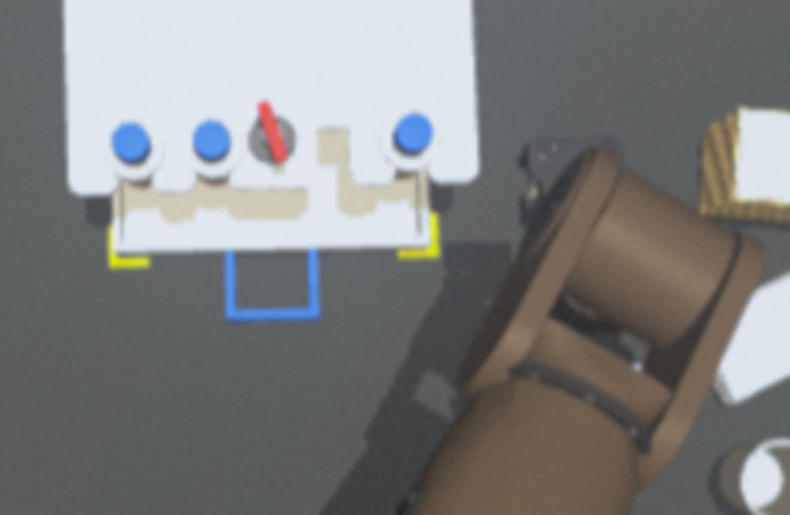

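B3 hangs in slot 1. The last one is B4 at (410.5,-313).

Request:
arm_command(deltas=[[[0.3,-0.25,-0.28,0,0],[0.3,-0.25,-0.3,0,0],[0.3,-0.25,-0.3,-0.1,0],[0.3,-0.15,-0.2,-0.3,0],[0.3,0,0,-0.3,0],[0.3,0,0,0,0]]])

```text
t: 40.72
eef_pos: [425.8, -304.4, 212.8]
tcp_rot: [3.062, -0.024, 1.623]
ft_force: [-0.8, 0.5, 0.2]
opening: 0.7
```

```bash
python3 st.py
```

```text
t 40.717
eef_pos [ 425.777 -304.404  212.82 ]
tcp_rot [ 3.062 -0.024  1.623]
moment [-0.03   0.116 -0.027]
ft_force [-0.839  0.516  0.194]
opening 0.7
```

Request:
arm_command(deltas=[[[0.3,-0.15,-0.08,-0.2,0],[0.3,-0.02,0,-0.35,0],[0.3,-0.02,0,-0.3,0],[0.3,0,0,0,0]]])

```text
t: 41.05
eef_pos: [409.9, -313.8, 131.3]
tcp_rot: [3.057, -0.019, 1.624]
ft_force: [0.5, 0.7, -0.1]
opening: 0.698
```

```bash
python3 st.py;python3 z.py w1 side 290 260 430 380
```

```text
t 41.05
eef_pos [ 409.939 -313.847  131.279]
tcp_rot [ 3.057 -0.019  1.624]
moment [-0.071  0.078  0.062]
ft_force [ 0.532  0.723 -0.081]
opening 0.698
scale 4.916666666666667
```

View pics/w1.png

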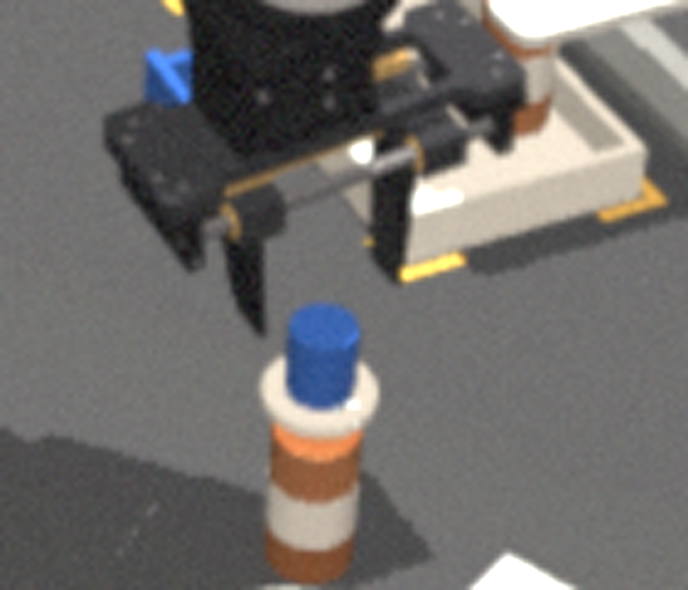

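Request:
arm_command(deltas=[[[0.3,0,0,-0.3,0],[0.45,0,0,-0.12,0],[0.55,0,0,-0.02,0]]])

```text
t: 41.35
eef_pos: [416.1, -316.7, 96.0]
tcp_rot: [3.049, -0.01, 1.626]
ft_force: [0.2, 0.2, -0.5]
opening: 0.611
```

```bash
python3 st.py;python3 z.py w2 side 290 260 430 380
```

```text
t 41.35
eef_pos [ 416.05  -316.699   95.977]
tcp_rot [ 3.049 -0.01   1.626]
moment [-0.056  0.101 -0.014]
ft_force [ 0.232  0.236 -0.469]
opening 0.611
scale 4.916666666666667
```

View pics/w2.png

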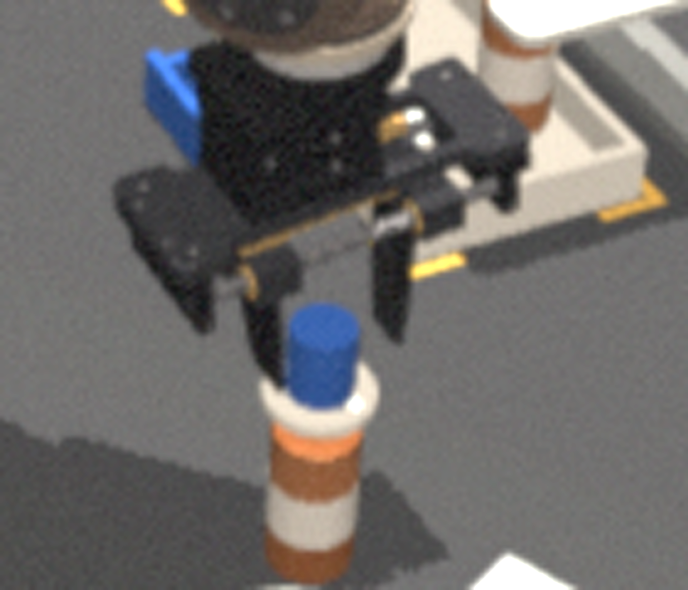

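Request:
arm_command(deltas=[[[0.5,-0.05,0.04,-0.03,0],[0.6,0,0,0,0],[1,0,0,0,0],[1,0,0,0,0],[1,0,0,0,0],[1,0,0,0,0]]])

```text
t: 41.9
eef_pos: [412.9, -313.5, 99.0]
tcp_rot: [3.044, -0.005, 1.627]
ft_force: [0.6, -0.2, -3.0]
opening: 0.352
```

```bash
python3 st.py
```

```text
t 41.9
eef_pos [ 412.869 -313.497   99.046]
tcp_rot [ 3.044 -0.005  1.627]
moment [-0.084  0.163 -0.006]
ft_force [ 0.564 -0.244 -3.027]
opening 0.352
```

Request:
arm_command(deltas=[[[1,0,0,0.35,0],[1,0,0,0.35,0],[1,0.14,0.3,0,0],[1,0.16,0.34,0,0],[1,0.16,0.34,0,0],[1,0.16,0.34,0,0],[1,0.16,0.34,0,0],[1,0.16,0.34,0,0],[1,0.16,0.34,0,0],[1,0.16,0.34,0,0],[1,0,0,0,0]]])

```text
t: 42.82
eef_pos: [540.9, -35.0, 172.9]
tcp_rot: [3.044, -0.006, 1.618]
ft_force: [-1.0, 0.9, -2.9]
opening: 0.348
```

```bash
python3 st.py;python3 z.py x1 side 330 180 450 280
```

```text
t 42.817
eef_pos [540.886 -34.973 172.874]
tcp_rot [ 3.044 -0.006  1.618]
moment [0.226 0.223 0.022]
ft_force [-0.98   0.923 -2.904]
opening 0.348
scale 5.9
```

View pics/x1.png

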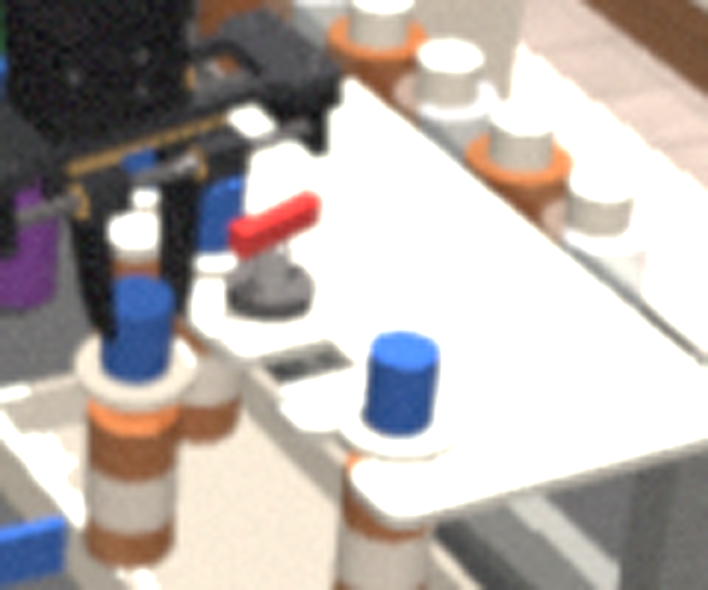

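Request:
arm_command(deltas=[[[1,0.04,0,-0.05,0],[1,0.02,0,0,0],[1,0,0,0,0]]])

```text
t: 43.12
eef_pos: [545.7, -37.3, 166.8]
tcp_rot: [3.046, -0.006, 1.62]
ft_force: [0.2, -0.2, -1.9]
opening: 0.348
```

```bash
python3 ft.py 538 -34.7;python3 st.py;python3 z.py x2 side 330 180 450 280
```

```text
60 [351.9 246.9]
65 [352.  245.4]
70 [352.1 243.9]
75 [352.2 242.3]
t 43.167
eef_pos [545.419 -37.458 166.653]
tcp_rot [ 3.047 -0.006  1.619]
moment [-0.105  0.179 -0.025]
ft_force [-0.245  0.753 -1.911]
opening 0.35
scale 5.9
```

View pics/x2.png

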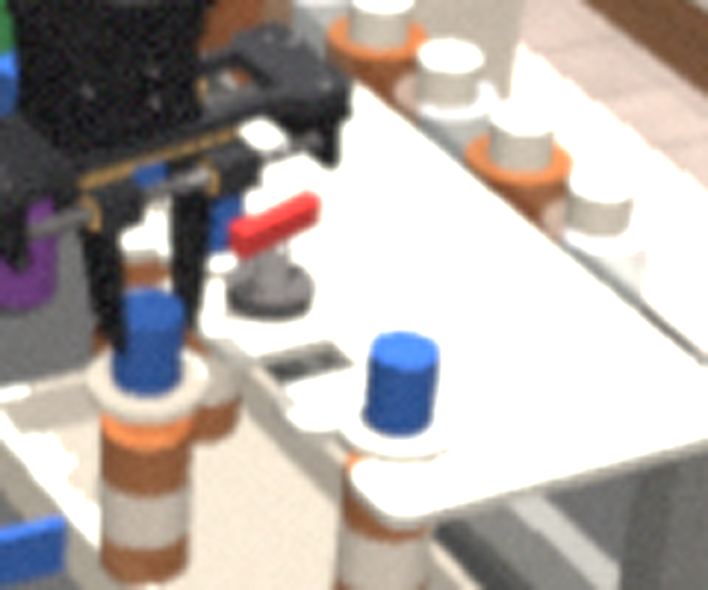

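Request:
arm_command(deltas=[[[1,0.05,0.015,0,0],[1,0.08,0.003,0,0],[1,0.05,0,0,0]]])

```text
t: 43.47
eef_pos: [563.7, -37.6, 167.2]
tcp_rot: [3.046, -0.006, 1.615]
ft_force: [-0.0, -0.7, -1.6]
opening: 0.353
```

```bash
python3 st.py
```

```text
t 43.467
eef_pos [563.722 -37.626 167.196]
tcp_rot [ 3.046 -0.006  1.615]
moment [-0.072  0.165  0.014]
ft_force [-0.038 -0.678 -1.591]
opening 0.353
```

Request:
arm_command(deltas=[[[1,0.02,0.028,0,0],[1,0.02,0,0,0]]])

```text
t: 43.63
eef_pos: [569.2, -35.2, 167.2]
tcp_rot: [3.046, -0.006, 1.615]
ft_force: [0.3, -0.7, -3.0]
opening: 0.349
```

```bash
python3 st.py
```

```text
t 43.633
eef_pos [569.215 -35.181 167.155]
tcp_rot [ 3.046 -0.006  1.615]
moment [-0.072  0.168 -0.005]
ft_force [ 0.264 -0.722 -2.975]
opening 0.349
```

Request:
arm_command(deltas=[[[1,0.08,0.008,0,0],[1,0.08,0.003,0,0],[1,0.03,0,0,0]]])

```text
t: 43.88
eef_pos: [590.1, -33.8, 167.3]
tcp_rot: [3.046, -0.005, 1.615]
ft_force: [-0.2, 0.8, -1.5]
opening: 0.353
```

```bash
python3 st.py;python3 z.py x3 side 330 180 450 280
```

```text
t 43.883
eef_pos [590.125 -33.846 167.276]
tcp_rot [ 3.046 -0.005  1.615]
moment [-0.14   0.143 -0.028]
ft_force [-0.208  0.833 -1.452]
opening 0.353
scale 5.9
```

View pics/x3.png

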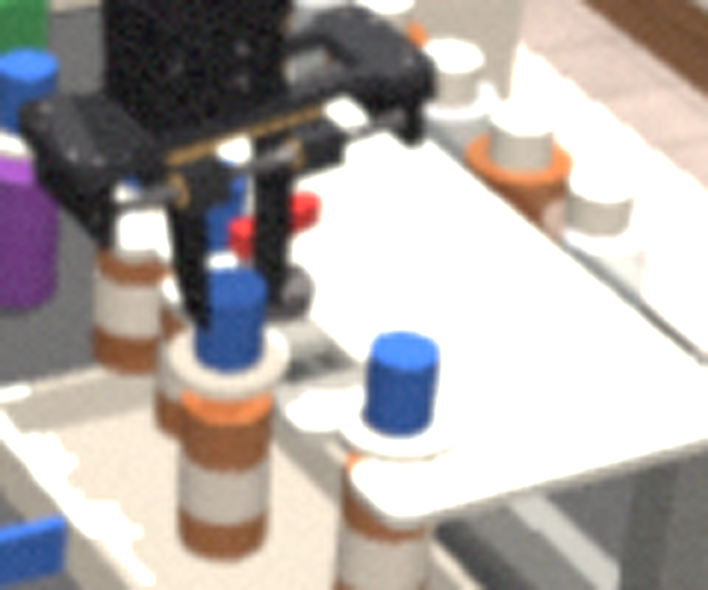

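Request:
arm_command(deltas=[[[1,0.07,0.003,0,0],[1,0.07,0.003,0,0],[1,0.03,0,0,0]]])

```text
t: 44.18
eef_pos: [608.5, -33.1, 167.0]
tcp_rot: [3.046, -0.006, 1.615]
ft_force: [-0.1, -0.1, -2.8]
opening: 0.346
```

Request:
arm_command(deltas=[[[1,0.07,0.002,0,0],[1,0.07,0.002,0,0],[1,0.03,0,0,0]]])

```text
t: 44.43
eef_pos: [627.4, -32.7, 166.9]
tcp_rot: [3.047, -0.005, 1.615]
ft_force: [-0.4, -0.8, -2.4]
opening: 0.354
```

Request:
arm_command(deltas=[[[1,0.06,0.002,0,0],[1,0.03,0,0,0]]])

```text
t: 44.6
eef_pos: [637.5, -32.4, 166.8]
tcp_rot: [3.047, -0.006, 1.615]
ft_force: [0.6, -0.3, -2.7]
opening: 0.349
```

```bash
python3 st.py;python3 z.py x4 side 330 180 450 280
```

```text
t 44.6
eef_pos [637.474 -32.415 166.765]
tcp_rot [ 3.047 -0.006  1.615]
moment [-0.081  0.205  0.022]
ft_force [ 0.613 -0.278 -2.738]
opening 0.349
scale 5.9
```

View pics/x4.png

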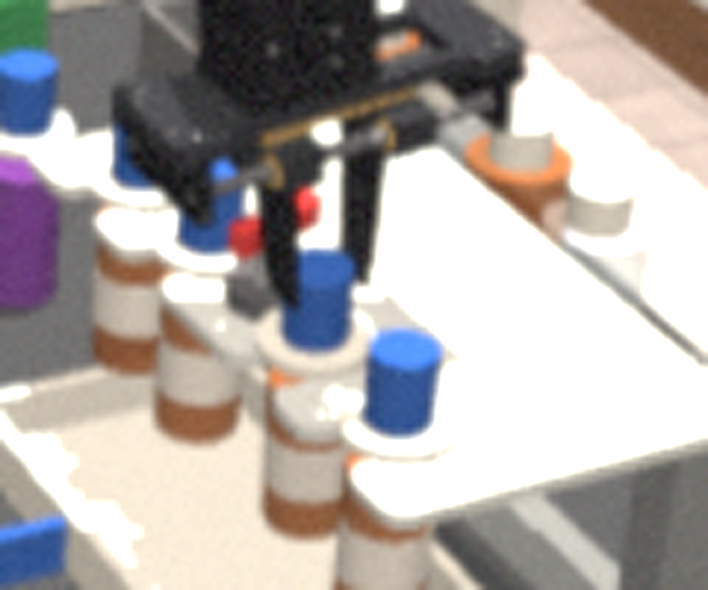

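The neck is well into slot 2. Final nudge to the end.

Request:
arm_command(deltas=[[[1,0.05,0,0,0],[1,0.02,0,0,0]]])

```text
t: 44.82
eef_pos: [641.5, -32.3, 165.9]
tcp_rot: [3.056, -0.006, 1.616]
ft_force: [-10.8, -0.7, 2.9]
opening: 0.351
```

Request:
arm_command(deltas=[[[1,0.03,0,0,0],[1,0.02,0,0,0]]])

```text
t: 44.98
eef_pos: [641.5, -32.1, 164.9]
tcp_rot: [3.068, -0.007, 1.616]
ft_force: [-9.5, -0.1, 2.3]
opening: 0.347
```

Request:
arm_command(deltas=[[[1,-0.02,0,-0.03,0],[1,0,0,-0.03,0],[1,0,0,-0.03,0]]])

```text
t: 45.23
eef_pos: [640.8, -31.7, 159.6]
tcp_rot: [3.064, -0.007, 1.616]
ft_force: [-11.6, -0.7, 35.0]
opening: 0.348
```

```bash
python3 st.py
```

```text
t 45.233
eef_pos [640.758 -31.674 159.555]
tcp_rot [ 3.064 -0.007  1.616]
moment [-0.174  2.364  0.127]
ft_force [-11.561  -0.654  34.983]
opening 0.348
```

Seated. Release, rise, then retreat over the front.

Request:
arm_command(deltas=[[[0.5,0,0,0,0],[0.45,0,0,0,0],[0.45,0,0,0,0],[0.45,0,0,0,0],[0.45,0,0,0.1,0],[0.45,0,0,0.3,0],[0.45,0,0,0.35,0],[0.4,0,0,0.35,0],[0.4,-0.3,0,0,0],[0.4,-0.35,0,0,0],[0.4,-0.3,-0.3,0,0],[0.4,-0.1,-0.4,0,0]]])

```text
t: 46.23
eef_pos: [536.0, -97.5, 279.4]
tcp_rot: [3.056, -0.007, 1.623]
ft_force: [1.3, -0.2, 0.7]
opening: 0.6
```

Request:
arm_command(deltas=[[[0.4,-0.1,-0.4,0.1,0],[0.4,-0.1,-0.4,0.1,0],[0.4,-0.1,-0.4,0,0],[0.4,-0.1,-0.4,0,0],[0.4,0,-0.4,0,0],[0.4,0,-0.4,0,0],[0.4,0,-0.4,0,0],[0.4,0,0,0,0],[0.4,0,0,0,0]]])

```text
t: 46.98
eef_pos: [488.3, -391.0, 307.9]
tcp_rot: [3.05, -0.001, 1.62]
ft_force: [0.4, 0.6, -0.8]
opening: 0.6
```

```bash
python3 st.py;python3 z.py y1 side 250 140 460 300; python3 z.py y2 top 180 130 420 300
python3 - <<'E'
from h import *
o=snap("y");T,S=o["top"],o["side"]
for n in o: print(n,[b[:2] for b in blobs(o[n]["frame"],(100,120,60),(125,255,255),40)[0]])
E
```

```text
t 46.983
eef_pos [ 488.341 -390.984  307.911]
tcp_rot [ 3.05e+00 -1.00e-03  1.62e+00]
moment [-0.106  0.07  -0.01 ]
ft_force [ 0.369  0.602 -0.805]
opening 0.6
scale 3.6875
scale 3.2916666666666665
side [([137.8, 7.5], 80), ([183.1, 17.1], 74), ([166.0, 193.9], 227), ([333.9, 194.3], 124), ([354.0, 202.8], 138), ([365.1, 213.5], 126), ([334.0, 282.4], 513)]
top [([233.7, 189.5], 87), ([346.7, 189.6], 83), ([369.9, 188.5], 86), ([287.7, 191.2], 86), ([311.1, 190.5], 80), ([329.2, 236.5], 176), ([131.6, 327.0], 905), ([603.9, 446.2], 1335)]
```

View pics/y1.png

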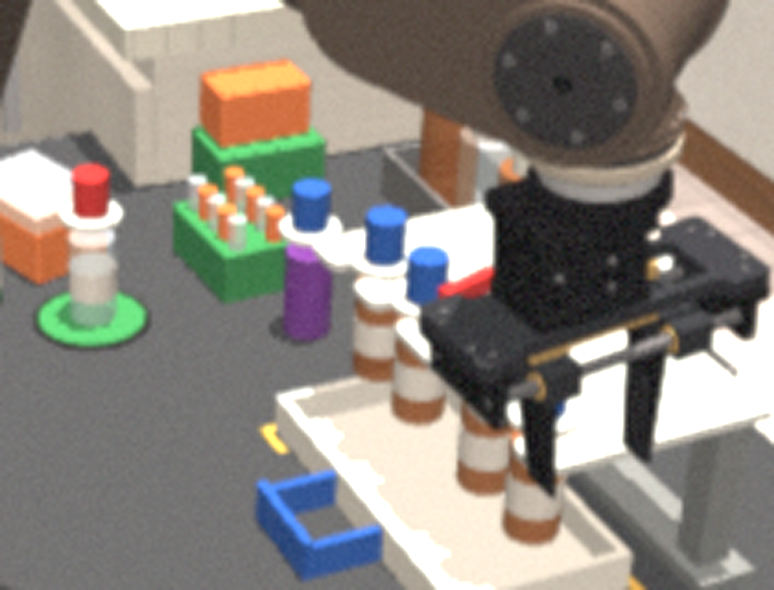

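View pics/y2.png

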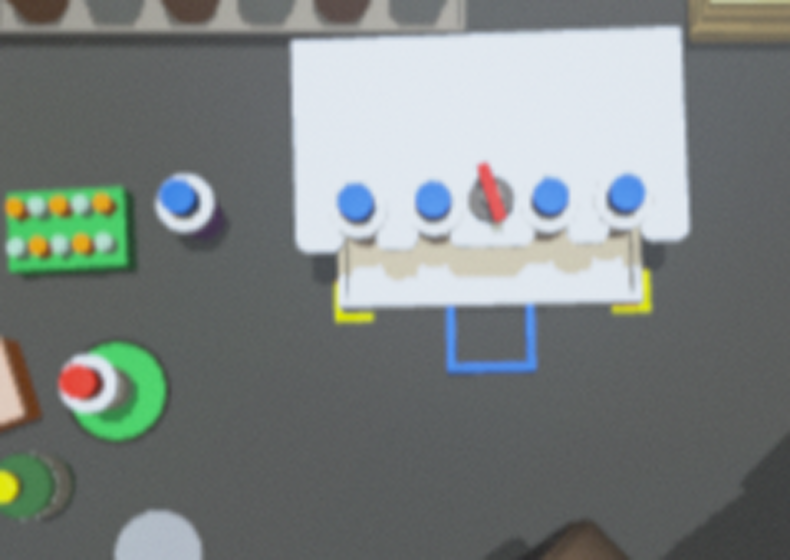

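```bash
python3 - <<'E'
from h import *
T=env.read_camera("top");S=env.read_camera("side")
f=T["frame"];h=cv2.cvtColor(f,cv2.COLOR_RGB2HSV)
m=cv2.inRange(h,(0,110,80),(8,255,255))|cv2.inRange(h,(170,110,80),(180,255,255))
n,l,st,ce=cv2.connectedComponentsWithStats(m)
r=[ce[i] for i in range(1,n) if st[i][4]>30 and 190<ce[i][0]<220 and 230<ce[i][1]<260]
print("red",r)
hs=cv2.cvtColor(S["frame"],cv2.COLOR_RGB2HSV)
ms=cv2.inRange(hs,(0,180,90),(4,255,255));n,l,st,ce=cv2.connectedComponentsWithStats(ms)
rs=[ce[i] for i in range(1,n) if st[i][4]>50 and ce[i][0]<300];print(rs)
print("spent tri",tri(T,r[0],S,rs[0]).round(1),"top@148",ray(T,*r[0],148).round(1))
a=cv2.imread("pics/a_top.png")[:,:,::-1]
g=cv2.inRange(cv2.cvtColor(np.ascontiguousarray(a),cv2.COLOR_RGB2HSV),(50,120,90),(75,255,255))
n,l,st,ce=cv2.connectedComponentsWithStats(g)
for i in range(1,n):
  if 600<st[i][4]<800:
    c,_=cv2.findContours((l==i).astype(np.uint8),0,1);(u,v),rad=cv2.minEnclosingCircle(c[0]);print("mat",u,v,rad,ray(T,u,v,3).round(1),(ray(T,u-rad,v,3)-ray(T,u+rad,v,3))[1])
y=np.radians(2.05);R=np.array([[np.cos(y),-np.sin(y)],[np.sin(y),np.cos(y)]]);O=np.array([635.5,23.3])
for nm,p,q in(("s4",(287.7,191.2),125),("s3",(311.1,190.5),55),("s2",(346.7,189.6),-55),("s1",(369.9,188.5),-125)):
    X=ray(T,*p,206)[:2];print(nm,(R.T@(X-O)-np.array([0,q])).round(1))
# tray front corners top view
for p in((340,307),(642,302)): 
    X=ray(T,p[0]/3.2917+180,p[1]/3.2917+130,36)[:2];print("tray",(R.T@(X-O)).round(1))
for p in((447,370),(536,370)): 
    X=ray(T,p[0]/3.2917+180,p[1]/3.2917+130,36)[:2];print("handle",(R.T@(X-O)).round(1))
E
```

```text
red [array([203.625     , 245.63541667])]
[array([274.30526316, 190.97894737])]
spent tri [469.3 418.6 132.1] top@148 [466.9 415.1 148. ]
mat 215.2391357421875 248.39854431152344 14.964254379272461 [464.3 412.8   3. ] 103.3123894856235
s4 [-1.6  0.1]
s3 [-2.  -0.7]
s2 [-3.   1.8]
s1 [-2.1  1.8]
tray [-81.6 155.8]
tray [ -87.1 -153.6]
handle [-150.    48.1]
handle [-153.   -42.7]
```

All positions look good from above. I'll move the gripper out of the side camera's view for one check of slots 1 and 2.

Request:
arm_command(deltas=[[[0.4,-0.2,0.3,0.2,0],[0.4,-0.2,0.4,0.2,0],[0.4,-0.2,0.4,0.2,0],[0.4,0,0.4,0.2,0],[0.4,0,0.4,0,0],[0.4,0,0.4,0,0],[0.4,0,0.4,0,0],[0.4,0,0.4,0,0],[0.4,0,0.4,0,0],[0.4,0,0.4,0,0],[0.4,0,0.4,0,0],[0.4,0,0,0,0]]])

```text
t: 48.28
eef_pos: [424.9, 48.6, 385.0]
tcp_rot: [3.041, -0.003, 1.634]
ft_force: [0.0, -1.0, -0.6]
opening: 0.598
```

```bash
python3 st.py;python3 z.py y3 side 300 170 460 300;python3 z.py y4 side 0 0 640 480
python3 - <<'E'
from h import *
S=env.read_camera("side")
print([b[:2] for b in blobs(S["frame"],(100,120,60),(125,255,255),40)[0]])
y=np.radians(2.05);R=np.array([[np.cos(y),-np.sin(y)],[np.sin(y),np.cos(y)]]);O=np.array([635.5,23.3])
for q in(125,55,-55,-125): X=O+R@np.array([0,q]);print(q,"cap mid exp",np.round(proj(S,(*X,191)),1))
E
```

```text
t 48.283
eef_pos [424.884  48.616 385.037]
tcp_rot [ 3.041e+00 -3.000e-03  1.634e+00]
moment [-0.118  0.066  0.02 ]
ft_force [ 0.048 -0.968 -0.585]
opening 0.598
scale 4.538461538461538
scale 1.2291666666666667
[([183.9, 198.4], 821), ([333.8, 194.3], 123), ([354.0, 202.8], 138), ([365.1, 213.6], 127), ([383.8, 231.6], 159), ([397.6, 244.2], 163), ([334.0, 282.4], 514)]
125 cap mid exp [353.5 203.3]
55 cap mid exp [364.7 213.8]
-55 cap mid exp [383.9 231.8]
-125 cap mid exp [397.2 244.2]
```

View pics/y3.png

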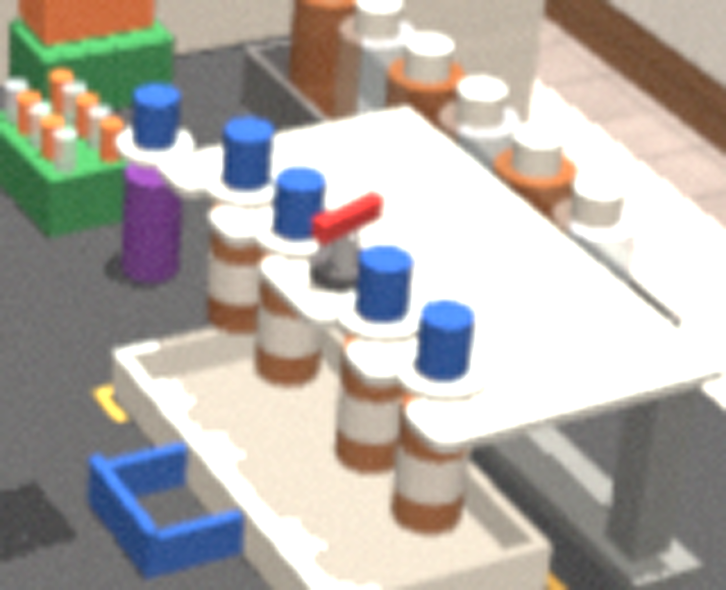

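View pics/y4.png

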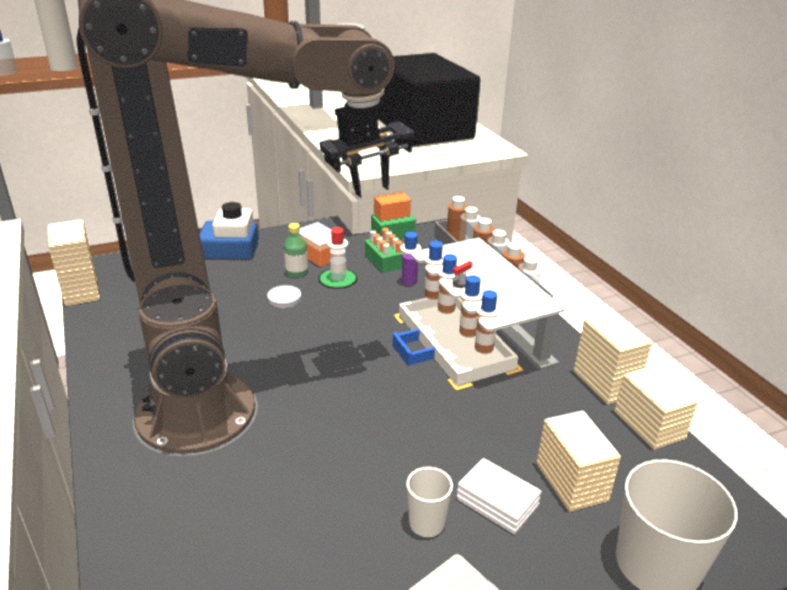

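All four caps sit within 0.7 px of where fully seated barrels should appear. The tray is in the bay, the spent barrel stands on the mat, and the bystanders look unmoved. Handing in.

```bash
python3 - <<'E'
from cell import env
print(env.job_done())
E
```

```text
the job is handed in; nothing more can be done
None
```

The job is done and handed in at about 48 s of the 210 s; no verdict was reported.

**What I did**
- **Screw test:** I leaned on the T handle clockwise at about 0.45 N·m, a twist of about 0.155 rad, for over 1 s. It held, and I unwound it and let go.
- **Tray:** I slid it into the taped bay by its handle.
- **Spent barrel:** I moved it from slot 4 to the green mat.
- **Blue-capped barrels:** the four amber ones hang in slots 4, 3, 1 and 2. I left the purple look-alike alone.

**Last checks**

| Item | Measured | Limit |
|---|---|---|
| Caps from home (top view) | within 2–3.5 mm | 7 mm |
| Caps in side view | within 0.7 px of a seated barrel | – |
| Tray position | about 4 mm from the bay centre | 25 mm |
| Tray angle | about 1° off square | 8.6° |
| Spent barrel | about 5–8 mm from the mat centre, upright | 30 mm |

Bystanders looked unmoved and the robot was clear of everything.

**What disagreed**
- **Reported TCP height:** the visible fingertips were about 34 mm higher than the reported TCP. The first pinch of the handle closed on nothing, so I corrected for this from then on.
- **Tool tilt:** the tool's lean drifted up to about 0.1 rad over the run. It tilted the last barrels slightly while they were held.
- **First insertion:** the first barrel's shoulder briefly touched the plate's underside at about 6 N, and I lowered it before continuing.

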